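# Put the washed tube-rack parts up to dry

### The arm

A 7-joint arm with a two-finger parallel gripper is mounted at the origin on the work surface. World frame = base frame: x ahead of the robot, y to its left, z up, the work surface at z = 0. Lengths are in m, angles in rad, forces in N, time in s.
With the tool pointing down it reaches from about 0.35 to 0.9 m from the base axis. Payload 8.1 kg.
Tool frame: the origin (TCP) lies at the very end of the fingers, on their centre line; the grasp point (between the pads) lies 19 mm behind it (arm.grasp_offset is the distance from the TCP to the grasp point, in m); z points along the fingers, y is the direction in which the jaws open and shut (so a half turn about z gives the same grasp; the last joint's range is limited). The gripper opens to 92 mm and grips with 3 to 60 N. Pads are 19 mm wide; open, the fingers measure 130 mm over their backs; the gripper's body (75 mm by 190 mm) begins 47 mm behind the grasp point.
Start: joints at [1.211, 0.434, 0.025, 1.573, -0.012, 1.134, -0.075], TCP at [0.159, -0.605, 0.227] pointing down, gripper open.
Joint ranges: [-2.62, 2.62], [-0.44, 2.09], [-1.27, 1.32], [0.08, 2.57], [-1.32, 4.46], [0.12, 2], [-2.74, 2.74]. Speed limits (rad/s): [2.22, 2.22, 3.01, 3.01, 3.14, 3.14, 3.14].

### API

Orientations are given as a rotation vector (axis times angle).
In Python, from cell import arm, eyes, workorder gives the robot as it stands.
- The arm moves only by the shell command python3 -m inch 'ROWS' [FORCE]. ROWS is JSON, a list that holds one entry, the list of rows, each a list of 5 numbers: the closure, from 0 (fully open) to 1 (shut), then the shift along the tool's x, y, z in mm, then the turn about the tool's z in degrees. A call has 1 to 12 rows; each row shifts and turns the pose as measured when the row begins, along the tool's axes as they then stand; what a row does not reach is not made up. A row lasts 1/10 s, in which the tool goes at most 50 mm and 8.59 degrees, less where a joint would pass 70% of its speed; a pose out of reach is approached as far as the arm can. A call with a gripper value outside its range is refused whole. The fingers move at their own pace and stop on an object; FORCE is the grip in N (left out, the last holds). Time passes only in rows, so rows that do not move let the fingers close. It gives the time, the measured TCP pose, the force and the opening at its end, in the units of the state.
- arm.observe(): the state, without advancing time (a new reading comes with each control period).
- eyes.get_image(name): name is "side" or "top"; returns a dict with "frame" (480x640x3 uint8, blue, green, red), "intrinsics" (3x3 intrinsics, pixels), "k1" (the pictures are not rectified: a ray, as slopes to the right and down, at radius r is drawn at 1 + k1 r^2 times it, then the intrinsics apply), "rvec" (rotation vector, rad) and "tvec" (3), from world to camera coordinates, as OpenCV has them. Camera axes: x right, y down, z forward; pixel columns grow to the right and rows downward; lengths in m; the calibration is good to about 2 mm. A picture is of the moment at which its call begins. There is no depth.
- workorder.sign_off(): hands the job in, once; it reports no verdict.
The state is a dict: "clock": time; "joints": joint angles; "dq": joint speeds; "joint_efforts": joint torques, N m; "position": TCP position; "ee_rot": TCP orientation; "force": force on the tool from outside, world axes, zero at the start; "ft_torque": the same for the moment, N m; "width": opening from 0.0 (shut) to 1.0 (fully open).
Only numpy, scipy, OpenCV 4.12 (cv2) and the standard library are available. Lean on these libraries where they do the work, as an engineer would, in place of code of your own. Each camera call takes 0.05 s, during which the arm holds its last target.

### The job

Put the washed parts up to dry. Hook the lip of every white caddy over the top of the steel rail from its front side, anywhere along it, and swing it down until its foot clip snaps behind the bar's lower edge and it hangs upright. Stack the slats flat on the drip mat as an airy tower, centred on it: the two brown ones side by side about 6 cm apart, the two pale ones squarely across them likewise, then whatever green slats there are squarely across the pale ones (two of them side by side with a gap between), and leave the other things on the bench as they are.

Things in the scene. Friction and masses are not known exactly. Their poses are not given: they have to be found in the camera images.
- rail: Fixed drying rail: flat steel bar 360 mm long (y), 4 mm thick (x 0 to 4 mm), 40 mm high (z 80 to 120 mm, nothing above), on a grey post behind it at each end; post feet 8 mm high, x -20 to 70 mm, 40 mm wide. Origin on the table under the middle of the bar's front face; y along the bar, x to its back, z up. Caddies go on the front (-x) side, towards the robot.
- rail_top (a point): Middle of the bar's top front edge, 120 mm above the table; axes as the rail's.
- caddy_A: White open-topped caddy, orange label on its front, 0.13 kg, all alike; may be absent. Box 50 x 46 x 64 mm (x, y, z), walls 4 mm; origin at the centre of its underside, x to its back, z up. Starts upright, back roughly away from the robot; grip across the 46 mm. Clipped on, it hangs upright with its origin 25 mm in front of the bar's front face, 62 mm above the table.
- caddy_A_lip (a point): Inner corner of the lip's slot, at x 25, z 58 mm of the caddy, on its back. The lip is 40 mm wide: an arm above, and a down-turned tooth behind, slanting away, so the slot is 6.5 mm wide at its root and 10 mm at its mouth, 7 mm deep; the tooth ends at x 38, z 50 mm. To hook it, hold the caddy with its bottom swung some 24 degrees out to the rail's front, lower the tooth behind the bar, then swing the bottom in.
- caddy_A_clip (a point): Tip of that caddy's orange sprung foot clip, 26 mm wide, at x 30.5, z 21 mm of the caddy; a lead-in ramp runs back and down from it to x 40 mm. It rides down up to 6 mm (spring 1 N at rest, 0.7 N per mm more) under the bar and springs up behind it when the caddy's back is pressed flat on the bar: some 5 to 12 N on the caddy's lower half.
- caddy_B: White open-topped caddy, orange label on its front, 0.13 kg, all alike; may be absent. Box 50 x 46 x 64 mm (x, y, z), walls 4 mm; origin at the centre of its underside, x to its back, z up. Starts upright, back roughly away from the robot; grip across the 46 mm. Clipped on, it hangs upright with its origin 25 mm in front of the bar's front face, 62 mm above the table.
- caddy_B_lip (a point): Inner corner of the lip's slot, at x 25, z 58 mm of the caddy, on its back. The lip is 40 mm wide: an arm above, and a down-turned tooth behind, slanting away, so the slot is 6.5 mm wide at its root and 10 mm at its mouth, 7 mm deep; the tooth ends at x 38, z 50 mm. To hook it, hold the caddy with its bottom swung some 24 degrees out to the rail's front, lower the tooth behind the bar, then swing the bottom in.
- caddy_B_clip (a point): Tip of that caddy's orange sprung foot clip, 26 mm wide, at x 30.5, z 21 mm of the caddy; a lead-in ramp runs back and down from it to x 40 mm. It rides down up to 6 mm (spring 1 N at rest, 0.7 N per mm more) under the bar and springs up behind it when the caddy's back is pressed flat on the bar: some 5 to 12 N on the caddy's lower half.
- caddy_C: White open-topped caddy, orange label on its front, 0.13 kg, all alike; may be absent. Box 50 x 46 x 64 mm (x, y, z), walls 4 mm; origin at the centre of its underside, x to its back, z up. Starts upright, back roughly away from the robot; grip across the 46 mm. Clipped on, it hangs upright with its origin 25 mm in front of the bar's front face, 62 mm above the table.
- caddy_C_lip (a point): Inner corner of the lip's slot, at x 25, z 58 mm of the caddy, on its back. The lip is 40 mm wide: an arm above, and a down-turned tooth behind, slanting away, so the slot is 6.5 mm wide at its root and 10 mm at its mouth, 7 mm deep; the tooth ends at x 38, z 50 mm. To hook it, hold the caddy with its bottom swung some 24 degrees out to the rail's front, lower the tooth behind the bar, then swing the bottom in.
- caddy_C_clip (a point): Tip of that caddy's orange sprung foot clip, 26 mm wide, at x 30.5, z 21 mm of the caddy; a lead-in ramp runs back and down from it to x 40 mm. It rides down up to 6 mm (spring 1 N at rest, 0.7 N per mm more) under the bar and springs up behind it when the caddy's back is pressed flat on the bar: some 5 to 12 N on the caddy's lower half.
- brown_1: Dark brown wooden slat, 110 x 20 x 14 mm (x, y, z), 25 g, lying flat at the start; origin at the centre of its underside, x along its length, z up. Bottom layer.
- brown_2: Dark brown wooden slat, 110 x 20 x 14 mm (x, y, z), 25 g, lying flat at the start; origin at the centre of its underside, x along its length, z up. Bottom layer.
- pale_1: Pale wooden slat, 110 x 20 x 14 mm (x, y, z), 25 g, lying flat at the start; origin at the centre of its underside, x along its length, z up. Second layer.
- pale_2: Pale wooden slat, 110 x 20 x 14 mm (x, y, z), 25 g, lying flat at the start; origin at the centre of its underside, x along its length, z up. Second layer.
- green_1: Green plastic slat, 110 x 20 x 14 mm (x, y, z), 25 g, lying flat at the start; origin at the centre of its underside, x along its length, z up. Top layer; may be absent.
- green_2: Green plastic slat, 110 x 20 x 14 mm (x, y, z), 25 g, lying flat at the start; origin at the centre of its underside, x along its length, z up. Top layer; may be absent.
- mat: Fixed square drip mat, black rubber with a grey middle, 150 x 150 mm, 4 mm thick; origin at the centre of its underside, x and y along its sides.
- amber_bottle: Bystander, leave alone: amber bottle, 68 mm across, 210 mm high; origin at the centre of its underside.
- stock_jar: Bystander, leave alone: glass jar, 54 mm across, 110 mm high; origin at the centre of its underside.
- soap_bottle: Bystander, leave alone: white bottle with green cap, 50 mm across, 140 mm high; origin at the centre of its underside.
- beaker_upturned: Bystander, leave alone: upturned white beaker, 68 mm across, 75 mm high; origin at the centre of its underside.
- dish: Bystander, leave alone: flat glass dish, 60 mm across, 14 mm high; origin at the centre of its underside.
- carton: Bystander, leave alone: small red carton, 52 x 36 x 15 mm; origin at the centre of its underside.
Things that resemble listed ones, but are neither listed nor needed, are in the scene too. Leave any red look-alike of the pale_2 alone.

How it is judged:
By the outcome, as a careful person would: the job done as asked, in the order asked, and still so for the second after the job is handed in, with the robot touching nothing.
Of caddy_A, caddy_B, caddy_C only 2 to 3 are there at a start; the rules pass over those that are not, and their reading is None.
Of green_1, green_2 only 1 to 2 are there at a start; the rules pass over those that are not, and their reading is None.
At some moment in a run one of green_1, green_2 may be knocked a few centimetres aside while the robot is not near it.
It also fails if it takes over 200 s, if anything falls off the work surface, if the arm or the gripper's body presses on something with over 40 N, if the wrist force passes 120 N, or if a joint passes its speed limit or range.

## Working session

There is one attempt and no reset: what is moved stays moved. The work goes in short steps, Python scripts to look and compute and a shell command to move; the robot and the scene stay as the last step left them, time stands still between calls to the robot, and variables do not carry over. Pictures are saved under pics/ and viewed, and the job is handed in when it is done.

```bash
ls; mkdir -p pics; cat > h.py <<'E'
import numpy as np, cv2
from cell import arm, eyes, workorder
from scipy.spatial.transform import Rotation as R
def snap(n, fn=None):
    d=eyes.get_image(n)
    if fn: cv2.imwrite('pics/'+fn+'.png', d['frame'])
    return d
def ray(d,u,v):
    K=np.array(d['intrinsics']); k1=float(d['k1'])
    x=(u-K[0,2])/K[0,0]; y=(v-K[1,2])/K[1,1]
    p=np.array([x,y]); q=p.copy()
    for _ in range(30): q=p/(1+k1*(q@q))
    Rm=R.from_rotvec(np.array(d['rvec']).ravel()).as_matrix(); t=np.array(d['tvec']).ravel()
    return -Rm.T@t, Rm.T@np.array([q[0],q[1],1.])
def onz(d,u,v,z):
    o,r=ray(d,u,v); return o+r*(z-o[2])/r[2]
def proj(d,P):
    K=np.array(d['intrinsics']); k1=float(d['k1'])
    Rm=R.from_rotvec(np.array(d['rvec']).ravel()).as_matrix(); c=Rm@np.array(P)+np.array(d['tvec']).ravel()
    q=c[:2]/c[2]; q=q*(1+k1*(q@q)); return np.array([K[0,0]*q[0]+K[0,2],K[1,1]*q[1]+K[1,2]])
def st():
    s=arm.observe(); print(round(s['clock'],2),np.round(s['position'],4),'rot\n',np.round(R.from_rotvec(s['ee_rot']).as_matrix(),4),'F',np.round(s['force'],1),'w',np.round(s['width'],3),'q',np.round(s['joints'],3))
    return s
E
python3 - <<'E'
from h import *
st()
for n in('top','side'):
    d=snap(n,n+'0'); print(n,d['intrinsics'],d['k1'],ray(d,320,240))
E
```

```text
pics
0.0 [ 0.1586 -0.604   0.2259] rot
 [[ 9.672e-01  2.540e-01 -6.000e-04]
 [ 2.540e-01 -9.672e-01  1.500e-03]
 [-2.000e-04 -1.600e-03 -1.000e+00]] F [-0.9 -0.2 -0.6] w 1.0 q [ 1.211  0.435  0.025  1.574 -0.012  1.134 -0.075]
top [[494.25258691   0.         328.92571262]
 [  0.         494.25258691 236.86416625]
 [  0.           0.           1.        ]] -0.07574164351981102 (array([ 0.35250568, -0.06329046,  1.14793612]), array([ 0.21025464,  0.02409398, -0.97753715]))
side [[594.04653451   0.         317.78211423]
 [  0.         594.04653451 228.41854095]
 [  0.           0.           1.        ]] 0.016677827020828945 (array([0.49213926, 0.96078097, 1.04496011]), array([ 0.04167131, -0.71915784, -0.69388005]))
```

View pics/top0.png

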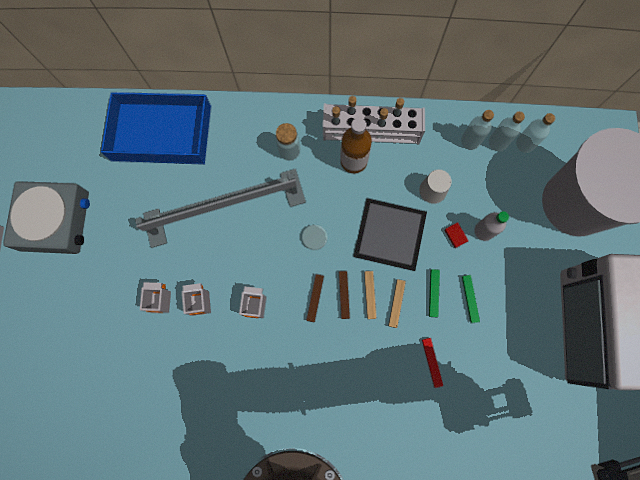

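View pics/side0.png

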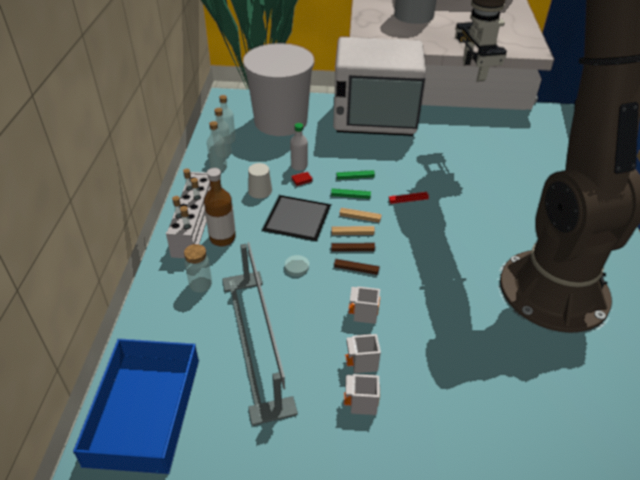

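Top view: three caddies at about (153,297), (193,299), (252,303). Rail runs (150,225)-(290,185), mat is at (390,234). Browns are at x≈315/343, pales 369/397, greens 433/470, the red decoy at (432,362). I'll zoom in and measure.

```bash
python3 - <<'E'
from h import *
d=snap('top'); f=d['frame']
cv2.imwrite('pics/z1.png',cv2.resize(f[160:330,115:315],None,fx=4,fy=3.5,interpolation=cv2.INTER_CUBIC)[:600,:800])
cv2.imwrite('pics/z2.png',cv2.resize(f[180:340,295:495],None,fx=4,fy=3.75,interpolation=cv2.INTER_CUBIC))
hsv=cv2.cvtColor(f,cv2.COLOR_BGR2HSV)
for p in [(315,298),(343,295),(369,295),(397,303),(433,293),(470,298),(390,234),(363,230),(240,202),(150,287),(165,289),(432,362)]: print(p,hsv[p[1],p[0]])
E
```

```text
(315, 298) [ 11 145  79]
(343, 295) [ 14 143  80]
(369, 295) [ 17 118 167]
(397, 303) [ 17 118 169]
(433, 293) [ 71 208 129]
(470, 298) [ 69 183 135]
(390, 234) [108  14  93]
(363, 230) [80 21 36]
(240, 202) [ 96  48 111]
(150, 287) [159  11 165]
(165, 289) [105   7  71]
(432, 362) [178 212  90]
```

View pics/z1.png

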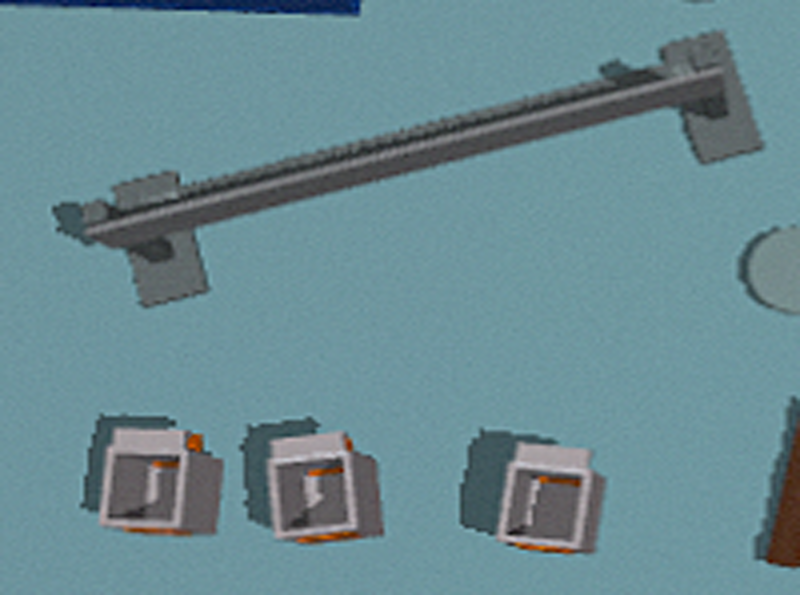

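View pics/z2.png

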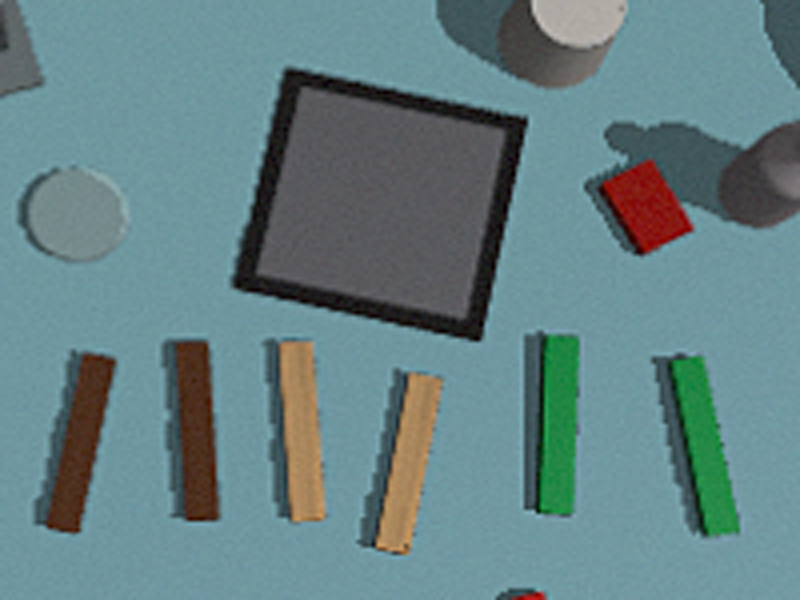

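```bash
cat > meas.py <<'E'
from h import *
def rect(d,mask,z,roi=None,amin=60):
    m=mask.astype(np.uint8)
    if roi: 
        k=np.zeros_like(m); k[roi[1]:roi[3],roi[0]:roi[2]]=1; m=m*k
    cs,_=cv2.findContours(m,cv2.RETR_EXTERNAL,cv2.CHAIN_APPROX_NONE); out=[]
    for c in cs:
        if cv2.contourArea(c)<amin: continue
        P=np.array([onz(d,u,v,z)[:2] for u,v in c[:,0].astype(float)],dtype=np.float32)
        (cx,cy),(w,h),a=cv2.minAreaRect(P*1000)
        if w<h: w,h,a=h,w,a+90
        a=(a+90)%180-90
        if a < 0: a += 180
        out.append((round(cx,1),round(cy,1),round(w,1),round(h,1),round(a,1), c[:,0].mean(0).round().tolist()))
    return out
def masks(f):
    H=cv2.cvtColor(f,cv2.COLOR_BGR2HSV).astype(int); h,s,v=H[...,0],H[...,1],H[...,2]
    return dict(brown=(h<22)&(s>110)&(v>50)&(v<120),pale=(h>10)&(h<25)&(s>80)&(v>135),green=(h>60)&(h<80)&(s>150)&(v>80),
      white=(s<40)&(v>125),dark=(v<62)&(s<90))
E
python3 - <<'E'
from meas import *
d=snap('top'); M=masks(d['frame'])
for k,z,roi in [('brown',.014,(295,250,360,340)),('pale',.014,(355,250,420,340)),('green',.014,(420,250,495,340)),('white',.064,(115,270,280,330)),('dark',.004,(345,190,440,280))]:
    for r in rect(d,M[k],z,roi): print(k,r)
for u,v in [(136.25,226.3),(295.5,180.6)]: print(onz(d,u,v,.12))
E
```

```text
brown (461.0, -29.3, 107.2, 17.6, 171.2, [315.0, 298.0])
brown (471.3, -95.4, 108.5, 17.9, 5.3, [344.0, 295.0])
pale (456.3, -217.6, 108.1, 18.7, 170.4, [397.0, 304.0])
pale (473.7, -155.3, 108.7, 18.5, 5.3, [370.0, 294.0])
green (473.5, -388.3, 108.2, 18.6, 10.5, [471.0, 298.0])
green (482.8, -304.3, 107.4, 19.0, 178.2, [434.0, 293.0])
white (443.0, 108.3, 62.2, 46.8, 176.2, [251.0, 301.0])
white (443.6, 238.4, 62.6, 46.6, 10.7, [192.0, 298.0])
white (443.6, 332.0, 62.2, 45.9, 1.8, [151.0, 297.0])
dark (620.9, -200.4, 149.0, 147.6, 78.9, [391.0, 234.0])
[0.58747671 0.36096313 0.12      ]
[0.7042561  0.02155663 0.12      ]
```

```bash
python3 - <<'E'
from h import *
d=snap('side'); f=d['frame']
cv2.imwrite('pics/z3.png',cv2.resize(f[235:435,215:315],None,fx=4,fy=3,interpolation=cv2.INTER_CUBIC))
cv2.imwrite('pics/z4.png',cv2.resize(f[280:420,335:395],None,fx=6,fy=4.2,interpolation=cv2.INTER_CUBIC))
E
```

```text
(no output)
```

View pics/z3.png

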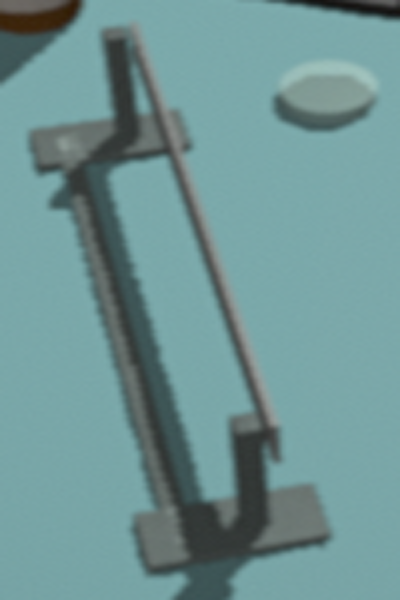

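View pics/z4.png

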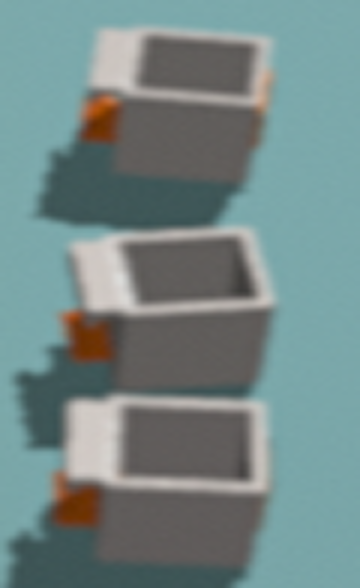

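```bash
python3 - <<'E'
from h import *
a=snap('top'); b=snap('side')
def tri(pa,pb):
    o1,r1=ray(a,*pa);o2,r2=ray(b,*pb)
    r1/=np.linalg.norm(r1);r2/=np.linalg.norm(r2)
    s=np.linalg.lstsq(np.c_[r1,-r2],o2-o1,rcond=None)[0]
    p,q=o1+s[0]*r1,o2+s[1]*r2; return (p+q)/2*1000,np.linalg.norm(p-q)*1000
print(tri((136.25,226.3),(283.75,378.3)),tri((295.5,180.6),(248.25,244)))
print(onz(b,283.75,378.3,.12),onz(b,248.25,244,.12))
# bar top ridge: bright strip profile across in top image
g=a['frame'].mean(2)
for u in (170,200,230,260):
    v0=int(226.3-(u-136.25)*45.7/159.25); print(u,v0,g[v0-6:v0+9,u].round().astype(int), g[v0-6:v0+9,u+1].round().astype(int))
# side: profile
g=b['frame'].mean(2)
for v in (265,300,340):
    u0=int(248.25+(v-244)*35.5/134.3); print(v,u0,g[v,u0-6:u0+9].round().astype(int))
E
```

```text
(array([588.06215177, 362.52255313, 116.24991121]), np.float64(0.5340872599095478)) (array([706.85705408,  22.05511413, 113.62218785]), np.float64(0.7956770136086437))
[0.58741    0.36499926 0.12      ] [0.70578847 0.02831996 0.12      ]
170 216 [110  96  83  51  64 111 128  86  70  71  74  71  75 120 145] [ 92  96  80  43  75 123 120  83  76  76  75  72  93 132 143]
200 208 [103  92  62  43 103 123  91  71  75  73  73  64 113 147 139] [104  85  49  70 117 120  87  71  71  71  72  87 130 143 140]
230 199 [ 98  84  50  50  82 123 110  64  78  76  80  68  95 135 139] [101  88  52  57 111 132  94  74  79  74  74  74 124 147 143]
260 190 [ 90 106  86  53  76 121 117  84  75  74  76  73  94 132 143] [ 96  99  72  50  93 134 113  77  76  76  79  69 106 138 147]
265 253 [ 60  95 133 142 112  86 109 137 151 154 155 154 154 154 155]
300 263 [154 154 145 111  83 102 132 146 152 153 154 155 154 154 155]
340 273 [155 154 148 120  88  93 129 148 152 154 154 153 154 153 153]
```

```bash
python3 - <<'E'
from h import *
a=snap('top'); g=a['frame'].mean(2); pts=[]
for u in range(150,282):
    v0=226.3-(u-136.25)*45.7/159.25; i=int(round(v0)); seg=g[i-3:i+4,u]-85
    seg=np.clip(seg,0,None); seg[:]=seg; k=np.argmax(seg); lo=max(k-1,0); s=seg[lo:k+2]; pts.append(onz(a,u,i-3+lo+(s*np.arange(len(s))).sum()/s.sum(),.12)[:2]*1000)
P=np.array(pts); p=np.polyfit(P[:,1],P[:,0],1); r=P[:,0]-np.polyval(p,P[:,1]); print(p,r.std(),np.degrees(np.arctan(-p[0])))
c=np.polyval(p,191.3); print('mid',c)
# post feet corners zoom-> px, on z=.008
for X,Y in [(145,305),(210,290),(708,163),(762,147)]: print(onz(a,115+X/4,160+Y/3.5,.008)*1000)
E
```

```text
[-3.49824912e-01  7.15066497e+02] 0.22117442586045646 19.28110871997048
mid 648.144991654254
[563.82698528 364.39605948   8.        ]
[575.81725192 326.36826287   8.        ]
[676.81148036  35.51302483   8.        ]
[689.52328911   3.75831401   8.        ]
```

```bash
cat >> h.py <<'E'
RO=np.array([646.2,190.6]); RY=19.28
ex=np.array([np.cos(np.radians(RY)),np.sin(np.radians(RY))]); ey=np.array([-ex[1],ex[0]])
def rail(rx,ry): return RO+rx*ex+ry*ey
def rel(x,y,z,yaw):
    """target TCP mm, tool-x yaw deg -> tool shift mm, turn"""
    s=arm.observe(); M=R.from_rotvec(s['ee_rot']).as_matrix(); p=np.array(s['position'])*1000
    y0=np.degrees(np.arctan2(M[1,0],M[0,0])); t=(y0-yaw+180)%360-180
    print('t',round(s['clock'],1),'p',p.round(1),'yaw',round(y0,2),'tiltz',M[:,2].round(4),'F',np.round(s['force'],1),'w',round(s['width'],3),'inrail',np.round([(p[:2]-RO)@ex,(p[:2]-RO)@ey],1))
    print('  shift',np.round(M.T@(np.array([x,y,z])-p),1),'turn',round(t,1))
E
cat > go.py <<'E'
import sys; from h import *
rel(*map(float,sys.argv[1:5]))
E
cat > gor.py <<'E'
import sys; from h import *
a=list(map(float,sys.argv[1:])); P=rail(a[0],a[1]); rel(P[0],P[1],a[2],RY)
E
python3 -m inch '[[[0.25,0,0,0,6.4],[0.25,0,0,0,6.5]]]' 8; python3 go.py 437.1 331.8 100 1.8; python3 go.py 430 -300 200 1.8
```

```text
clock: 0.6
position: [0.1585, -0.6044, 0.2266]
ee_rot: [-3.141, -0.041, -0.0]
force: [-0.8, -0.1, 0.3]
width: 0.876
t 0.6 p [ 158.5 -604.4  226.6] yaw 1.51 tiltz [ 1.e-04  4.e-04 -1.e+00] F [-0.8 -0.1  0.3] w 0.876 inrail [-722.9 -589.4]
  shift [ 303.2 -928.5  127. ] turn -0.3
t 0.6 p [ 158.5 -604.4  226.6] yaw 1.51 tiltz [ 1.e-04  4.e-04 -1.e+00] F [-0.8 -0.1  0.3] w 0.876 inrail [-722.9 -589.4]
  shift [ 279.4 -297.2   26.7] turn -0.3
```

```bash
python3 -m inch '[[[0.25,33,-35,0,0],[0.25,33,-35,0,0],[0.25,33,-35,0,0],[0.25,33,-35,0,0],[0.25,33,-35,0,0],[0.25,33,-35,0,0],[0.25,33,-35,0,0],[0.25,33,-35,0,0],[0.25,0,-45,0,0],[0.25,0,-45,0,0],[0.25,0,-45,0,0],[0.25,0,-45,0,0]]]'; python3 go.py 437.1 331.8 100 1.8
```

```text
clock: 1.8
position: [0.4228, -0.129, 0.2251]
ee_rot: [3.135, 0.016, 0.005]
force: [1.3, 0.9, 0.1]
width: 0.748
t 1.8 p [ 422.8 -129.   225.1] yaw 0.59 tiltz [ 0.0033 -0.0062 -1.    ] F [1.3 0.9 0.1] w 0.748 inrail [-316.4 -227.9]
  shift [  18.6 -461.4  122.3] turn -1.2
```

```bash
python3 -m inch '[[[0.25,2,-46,5,0],[0.25,2,-46,5,0],[0.25,2,-46,5,0],[0.25,2,-46,5,0],[0.25,2,-46,5,0],[0.25,2,-46,5,0],[0.25,2,-46,5,-1],[0.25,2,-46,5,0],[0.25,2,-46,5,0],[0.25,2,-40,5,0],[0.25,0,0,0,0]]]'; python3 go.py 437.1 331.8 100 1.8
```

```text
clock: 2.9
position: [0.4343, 0.35, 0.1736]
ee_rot: [3.139, 0.05, 0.02]
force: [0.6, -0.0, -0.6]
width: 0.745
t 2.9 p [434.3 350.  173.6] yaw 1.82 tiltz [ 0.0126 -0.0019 -0.9999] F [ 0.6 -0.  -0.6] w 0.745 inrail [-147.4  220.5]
  shift [ 1.3 18.2 73.6] turn 0.0
```

```bash
python3 -m inch '[[[0.25,1.5,18,20,0],[0.25,0,0,30,0],[0.25,0,0,24,0],[0.25,0,0,0,0]]]'; python3 go.py 437.1 331.8 17 1.8; python3 - <<'E'
from h import *
d=snap('side'); cv2.imwrite('pics/a1.png',cv2.resize(d['frame'][250:450,300:460],None,fx=3,fy=3))
d=snap('top'); cv2.imwrite('pics/a2.png',cv2.resize(d['frame'][230:360,80:240],None,fx=4,fy=4))
E
```

```text
clock: 3.3
position: [0.4378, 0.3327, 0.0983]
ee_rot: [3.14, 0.054, 0.023]
force: [-0.7, -0.4, 0.8]
width: 0.75
t 3.3 p [437.8 332.7  98.3] yaw 1.98 tiltz [ 1.440e-02 -5.000e-04 -9.999e-01] F [-0.7 -0.4  0.8] w 0.75 inrail [-149.8  202.9]
  shift [-1.9  0.8 81.3] turn 0.2
```

View pics/a1.png

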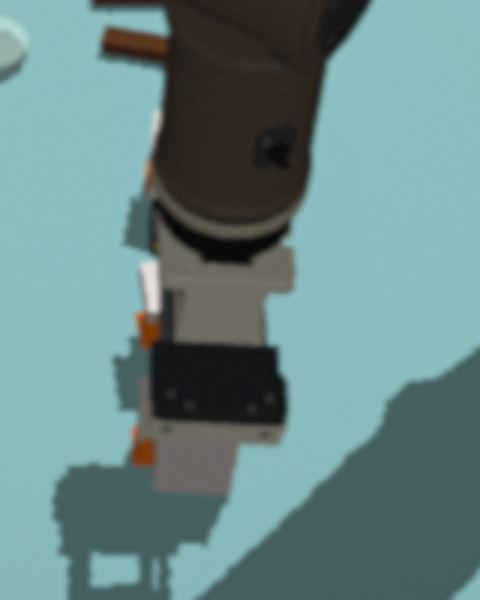

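View pics/a2.png

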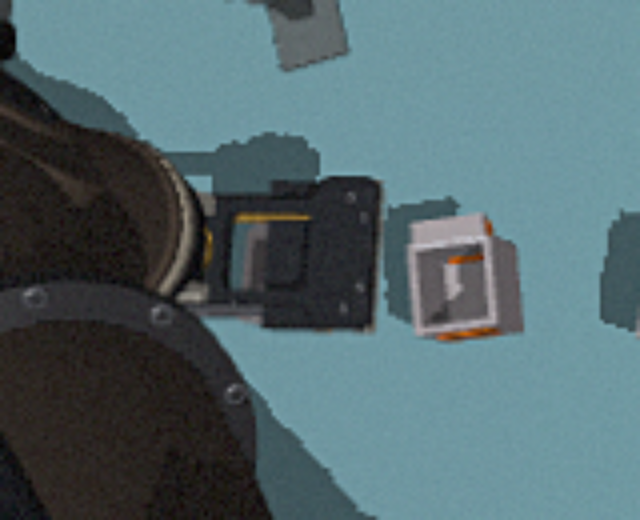

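```bash
python3 -m inch '[[[0.25,-1,0,27,0],[0.25,-1,0,27,0],[0.25,0,0,26,0],[0.25,0,0,0,0],[0.6,0,0,0,0],[0.6,0,0,0,0],[0.6,0,0,0,0],[0.6,0,0,0,0],[0.6,0,0,0,0]]]' 8; python3 go.py 437.1 331.8 17 1.8
```

```text
clock: 4.3
position: [0.4466, 0.3405, 0.0336]
ee_rot: [-3.126, -0.05, -0.054]
force: [0.7, 0.0, -1.9]
width: 0.499
t 4.3 p [446.6 340.5  33.6] yaw 1.82 tiltz [ 0.0345  0.0155 -0.9993] F [ 0.7  0.  -1.9] w 0.499 inrail [-138.9  207.4]
  shift [-10.4   8.6  16.1] turn 0.0
```

```bash
python3 -c "
from h import *
st()"
```

```text
4.3 [0.4466 0.3405 0.0336] rot
 [[ 0.9989  0.0322  0.0345]
 [ 0.0317 -0.9994  0.0155]
 [ 0.035  -0.0144 -0.9993]] F [ 0.7  0.  -1.9] w 0.499 q [-0.482  0.583 -0.378  1.932  0.363  0.657 -2.625]
```

```bash
python3 -m inch '[[[0.25,0,0,0,0],[0.25,0,0,0,0],[0.25,0,0,0,0],[0.25,0,0,-40,0],[0.25,0,0,-40,0],[0.25,0,0,-10,8],[0.25,0,0,0,8]]]' 8; python3 -c "
from h import *
st()"
```

```text
clock: 5.0
position: [0.4429, 0.3387, 0.1261]
ee_rot: [-3.098, 0.39, -0.046]
force: [-1.4, 0.0, -0.7]
width: 0.747
5.0 [0.4429 0.3387 0.1261] rot
 [[ 0.9684 -0.2475  0.0313]
 [-0.248  -0.9686  0.0155]
 [ 0.0265 -0.0227 -0.9994]] F [-1.4  0.  -0.7] w 0.747 q [-0.541  0.435 -0.288  1.871  0.179  0.827 -2.743]
```

```bash
python3 -m inch '[[[0.25,0,0,0,-8.5],[0.25,0,0,0,-8.5],[0.25,0,0,-10,-8.5],[0.25,0,0,0,-8.5],[0.25,0,0,0,-8.5],[0.25,0,0,0,-8.5],[0.25,0,0,0,-8.5],[0.25,0,0,0,-8.5],[0.25,0,0,0,-8.5],[0.25,0,0,0,-8.5],[0.25,0,0,0,-8.5],[0.25,0,0,0,-8.5]]]' 8; python3 -c "
from h import *
st()"
```

```text
clock: 6.2
position: [0.4422, 0.339, 0.1376]
ee_rot: [2.234, 2.188, 0.054]
force: [-0.9, 0.2, -0.9]
width: 0.754
6.2 [0.4422 0.339  0.1376] rot
 [[ 0.0208  0.9992  0.0344]
 [ 0.9997 -0.0213  0.0142]
 [ 0.0149  0.0341 -0.9993]] F [-0.9  0.2 -0.9] w 0.754 q [-0.232  0.505 -0.73   1.836  0.438  0.928 -1.179]
```

```bash
python3 -m inch '[[[0.25,0,0,0,-8.5],[0.25,0,0,0,-8.5],[0.25,0,0,0,-8.5],[0.25,0,0,0,-8.5],[0.25,0,0,0,-8.5],[0.25,0,0,0,-8.5],[0.25,0,0,0,-8.5],[0.25,0,0,0,-8.5],[0.25,0,0,0,-8.5],[0.25,0,0,0,-8.5],[0.25,0,0,0,0]]]' 8; python3 -c "
from h import *
st();rel(437.1,331.8,60,181.8)"
```

```text
clock: 7.3
position: [0.4423, 0.3373, 0.1365]
ee_rot: [0.14, 3.106, 0.021]
force: [0.1, -0.8, 0.1]
width: 0.748
7.3 [0.4423 0.3373 0.1365] rot
 [[-0.9954  0.0895  0.033 ]
 [ 0.0899  0.9959  0.0123]
 [-0.0318  0.0152 -0.9994]] F [ 0.1 -0.8  0.1] w 0.748 q [-0.021  0.651 -1.093  1.822  0.689  1.065  0.105]
t 7.3 p [442.3 337.3 136.5] yaw 174.84 tiltz [ 0.033   0.0123 -0.9994] F [ 0.1 -0.8  0.1] w 0.748 inrail [-144.   205.8]
  shift [ 7.1 -7.1 76.2] turn -7.0
```

```bash
python3 -m inch '[[[0.25,3,-4,10,-7],[0.25,3,-3,15,0],[0.25,0,0,15,0],[0.25,0,0,15,0],[0.25,0,0,15,0],[0.25,0,0,0,0]]]' 8; python3 -c "
from h import *
st();rel(437.1,331.8,17,181.8)"
```

```text
clock: 7.9
position: [0.4383, 0.3309, 0.0605]
ee_rot: [-0.019, 3.109, 0.018]
force: [-0.4, -1.4, -0.2]
width: 0.752
7.9 [0.4383 0.3309 0.0605] rot
 [[-0.9994 -0.0122  0.0323]
 [-0.0118  0.9999  0.0118]
 [-0.0325  0.0114 -0.9994]] F [-0.4 -1.4 -0.2] w 0.752 q [-0.058  0.739 -1.031  1.907  0.818  0.949  0.099]
t 7.9 p [438.3 330.9  60.5] yaw -179.32 tiltz [ 0.0323  0.0118 -0.9994] F [-0.4 -1.4 -0.2] w 0.752 inrail [-149.9  201.1]
  shift [ 2.6  0.4 43.5] turn -1.1
```

```bash
python3 -m inch '[[[0.25,1,0,15,-1],[0.25,1,0,15,0],[0.25,0,0,13,0],[0.25,0,0,0,0],[0.6,0,0,0,0],[0.6,0,0,0,0],[0.6,0,0,0,0],[0.6,0,0,0,0],[0.6,0,0,0,0]]]' 8; python3 -c "
from h import *
st();rel(437.1,331.8,17,181.8)"
```

```text
clock: 8.8
position: [0.438, 0.3329, 0.0148]
ee_rot: [-0.045, 3.108, 0.02]
force: [0.3, 0.2, -1.1]
width: 0.503
8.8 [0.438  0.3329 0.0148] rot
 [[-0.999  -0.0295  0.0332]
 [-0.029   0.9995  0.0135]
 [-0.0336  0.0125 -0.9994]] F [ 0.3  0.2 -1.1] w 0.503 q [-0.098  0.796 -0.974  1.937  0.902  0.881  0.047]
t 8.8 p [438.  332.9  14.8] yaw -178.33 tiltz [ 0.0332  0.0135 -0.9994] F [ 0.3  0.2 -1.1] w 0.503 inrail [-149.5  203.1]
  shift [ 0.9 -1.1 -2.2] turn -0.1
```

```bash
sed -i 's/rel(P\[0\],P\[1\],a\[2\],RY)/rel(P[0],P[1],a[2],RY+180)/' gor.py; python3 -m inch '[[[0.6,0,0,-15,0],[0.6,0,0,-30,0],[0.6,0,0,-35,-6],[0.6,0,0,-30,-6],[0.6,0,0,0,-6],[0.6,0,0,0,0]]]' 8; python3 gor.py -90 110 120;  python3 -c "
from h import *
st()"
```

```text
clock: 9.4
position: [0.433, 0.331, 0.1341]
ee_rot: [-0.55, 3.057, 0.01]
force: [-0.8, -0.9, -1.9]
width: 0.5
t 9.4 p [433.  331.  134.1] yaw -159.6 tiltz [ 0.0334  0.0126 -0.9994] F [-0.8 -0.9 -1.9] w 0.5 inrail [-154.9  202.9]
  shift [-62.5 -94.2  16.3] turn 1.1
9.4 [0.433  0.331  0.1341] rot
 [[-9.367e-01 -3.486e-01  3.340e-02]
 [-3.483e-01  9.373e-01  1.260e-02]
 [-3.570e-02  2.000e-04 -9.994e-01]] F [-0.8 -0.9 -1.9] w 0.5 q [ 0.03   0.689 -1.187  1.849  0.752  1.097  0.485]
```

```bash
python3 -m inch '[[[0.6,-15,-24,0,1],[0.6,-15,-24,0,0],[0.6,-15,-24,5,0],[0.6,-15,-22,5,0],[0.6,0,0,0,0]]]' 8; python3 gor.py -60 110 120;  python3 - <<'E'
from h import *
st()
d=snap('side'); cv2.imwrite('pics/b1.png',cv2.resize(d['frame'][220:420,180:440],None,fx=3,fy=3))
E
```

```text
clock: 9.9
position: [0.5228, 0.2606, 0.1283]
ee_rot: [-0.503, 3.065, 0.011]
force: [-0.2, -0.1, -1.4]
width: 0.507
t 9.9 p [522.8 260.6 128.3] yaw -161.35 tiltz [ 0.0339  0.013  -0.9993] F [-0.2 -0.1 -1.4] w 0.507 inrail [-93.4 106.8]
  shift [-33.1   3.5   9.6] turn -0.6
9.9 [0.5228 0.2606 0.1283] rot
 [[-0.9469 -0.3198  0.0339]
 [-0.3196  0.9475  0.013 ]
 [-0.0363  0.0015 -0.9993]] F [-0.2 -0.1 -1.4] w 0.507 q [ 0.178  0.744 -1.161  1.763  0.778  1.13   0.664]
```

View pics/b1.png

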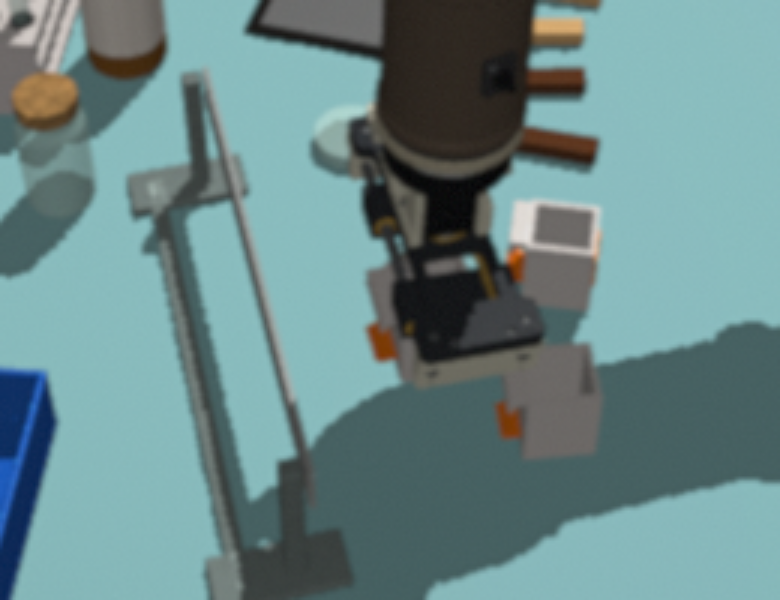

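```bash
python3 -m inch '[[[0.6,-15,2,5,-0.6],[0.6,-18,1,4,0],[0.6,-13,0,0,0],[0.6,0,0,0,0]]]' 4; python3 gor.py -40 110 119;  python3 - <<'E'
from h import *
d=snap('side'); cv2.imwrite('pics/b2.png',cv2.resize(d['frame'][220:420,180:440],None,fx=3,fy=3))
E
```

```text
clock: 10.35
position: [0.5609, 0.2833, 0.1224]
ee_rot: [-0.518, 3.065, 0.015]
force: [0.1, -0.3, -1.8]
width: 0.504
t 10.3 p [560.9 283.3 122.4] yaw -160.83 tiltz [ 0.031   0.0153 -0.9994] F [ 0.1 -0.3 -1.8] w 0.504 inrail [-49.9 115.6]
  shift [-9.8 -5.6  3.7] turn -0.1
```

View pics/b2.png

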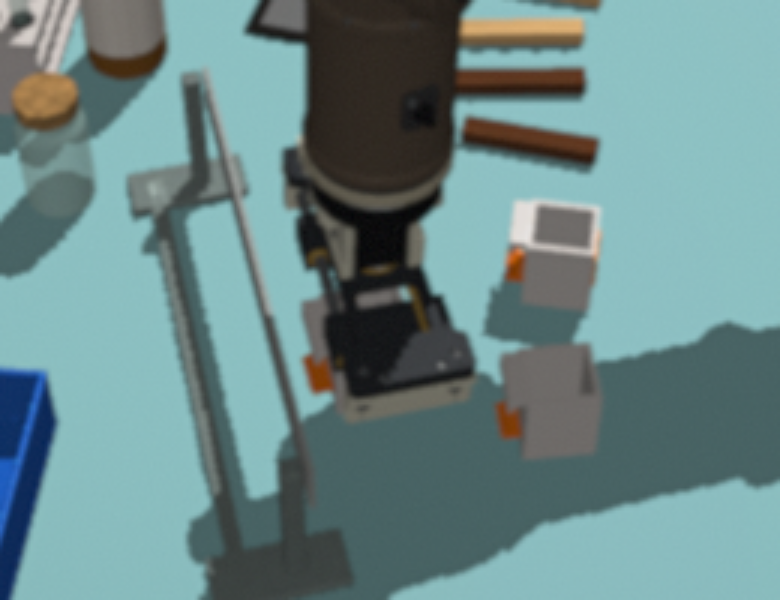

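```bash
python3 -m inch '[[[0.6,-4,-2,2,0],[0.6,-4,0,1,0],[0.6,-3,0,0,0],[0.6,-3,0,0,0],[0.6,0,0,0,0]]]' 4; python3 gor.py -40 110 119;python3 -m inch '[[[0.6,-3,0,0,0],[0.6,-3,0,0,0],[0.6,-3,0,0,0],[0.6,0,0,0,0]]]' 4; python3 gor.py -40 110 119;  python3 - <<'E'
from h import *
d=snap('side'); cv2.imwrite('pics/b3.png',cv2.resize(d['frame'][270:400,230:360],None,fx=4.6,fy=4.6))
E
```

```text
clock: 10.9
position: [0.5717, 0.2867, 0.1203]
ee_rot: [-0.522, 3.066, 0.014]
force: [0.2, 0.1, -1.5]
width: 0.5
t 10.9 p [571.7 286.7 120.3] yaw -160.69 tiltz [ 0.0295  0.0145 -0.9995] F [ 0.2  0.1 -1.5] w 0.5 inrail [-38.6 115.3]
  shift [ 1.4 -5.3  1.2] turn 0.0
clock: 11.3
position: [0.5785, 0.289, 0.1206]
ee_rot: [-0.524, 3.069, 0.011]
force: [-0.9, -1.5, 0.8]
width: 0.501
t 11.3 p [578.5 289.  120.6] yaw -160.63 tiltz [ 0.0261  0.0118 -0.9996] F [-0.9 -1.5  0.8] w 0.501 inrail [-31.4 115.3]
  shift [ 8.7 -5.3  1.4] turn 0.1
```

View pics/b3.png

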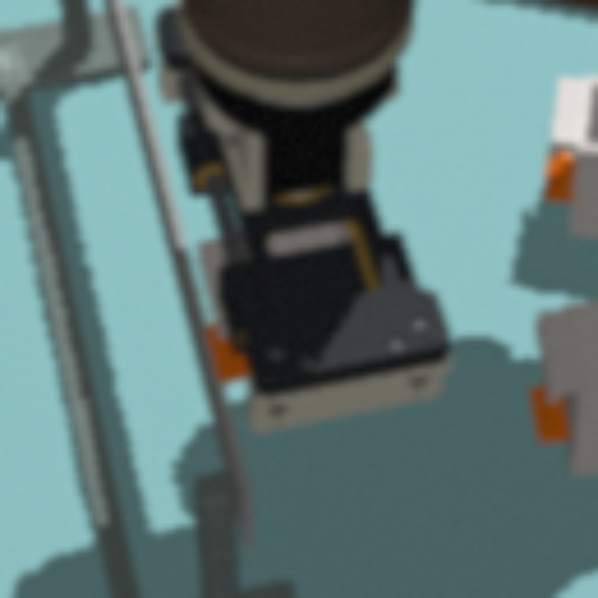

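```bash
python3 -m inch '[[[0.6,-3,0,0,0],[0.6,-3,0,0,0],[0.6,0,0,0,0]]]' 4; python3 gor.py -22 110 119;  python3 - <<'E'
from h import *
d=snap('side'); cv2.imwrite('pics/b4.png',cv2.resize(d['frame'][270:400,230:360],None,fx=4.6,fy=4.6))
E
```

```text
clock: 11.65
position: [0.584, 0.2909, 0.1209]
ee_rot: [-0.525, 3.07, 0.011]
force: [-2.9, -1.2, 2.2]
width: 0.501
t 11.7 p [584.  290.9 120.9] yaw -160.61 tiltz [ 0.0254  0.0113 -0.9996] F [-2.9 -1.2  2.2] w 0.501 inrail [-25.6 115.3]
  shift [-3.6 -5.3  1.9] turn 0.1
```

View pics/b4.png

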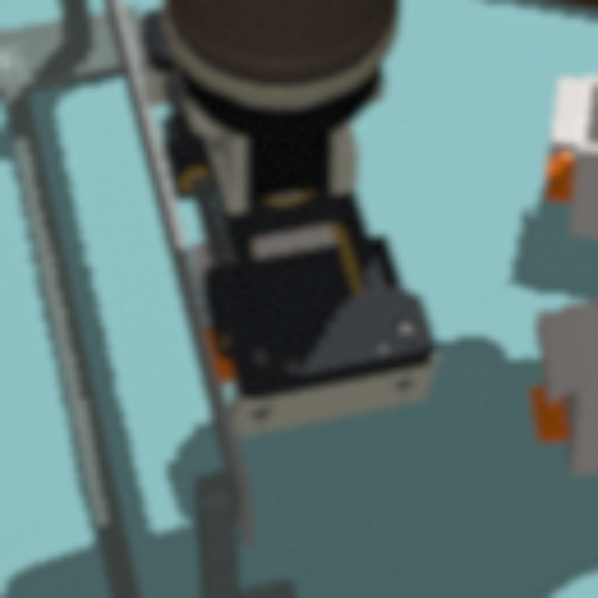

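```bash
python3 -m inch '[[[0.6,-3,0,0,0],[0.6,-3,0,0,0],[0.6,-2,0,0,0],[0.6,0,0,0,0]]]' 4; python3 gor.py -22 110 119; python3 -m inch '[[[0.6,5,0,-10,0],[0.6,15,0,-20,0],[0.6,5,0,-15,0],[0.6,0,0,0,0]]]' 15; python3 gor.py -22 110 119;   python3 - <<'E'
from h import *
d=snap('side'); cv2.imwrite('pics/b5.png',cv2.resize(d['frame'][240:400,200:360],None,fx=3.7,fy=3.7))
E
```

```text
clock: 12.1
position: [0.5919, 0.2938, 0.1212]
ee_rot: [-0.525, 3.07, 0.01]
force: [-3.1, -2.5, 1.4]
width: 0.5
t 12.1 p [591.9 293.8 121.2] yaw -160.61 tiltz [ 0.0253  0.0111 -0.9996] F [-3.1 -2.5  1.4] w 0.5 inrail [-17.1 115.3]
  shift [ 4.9 -5.3  2. ] turn 0.1
clock: 12.5
position: [0.5681, 0.2855, 0.1681]
ee_rot: [-0.523, 3.067, 0.014]
force: [0.5, 0.2, -1.7]
width: 0.504
t 12.5 p [568.1 285.5 168.1] yaw -160.66 tiltz [ 0.0285  0.0139 -0.9995] F [ 0.5  0.2 -1.7] w 0.504 inrail [-42.3 115.4]
  shift [-18.8  -5.6  49.7] turn 0.1
```

View pics/b5.png

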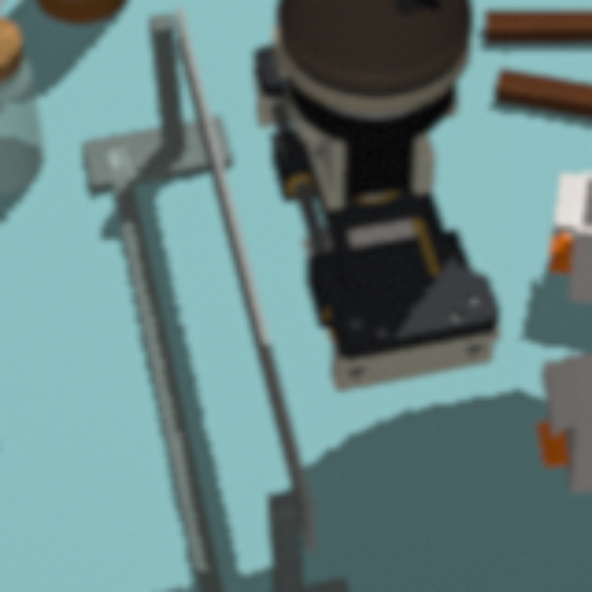

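```bash
python3 - <<'E'
from h import *
d=snap('top'); cv2.imwrite('pics/b6.png',cv2.resize(d['frame'][130:290,100:260],None,fx=3.7,fy=3.7))
E
```

```text
(no output)
```

View pics/b6.png

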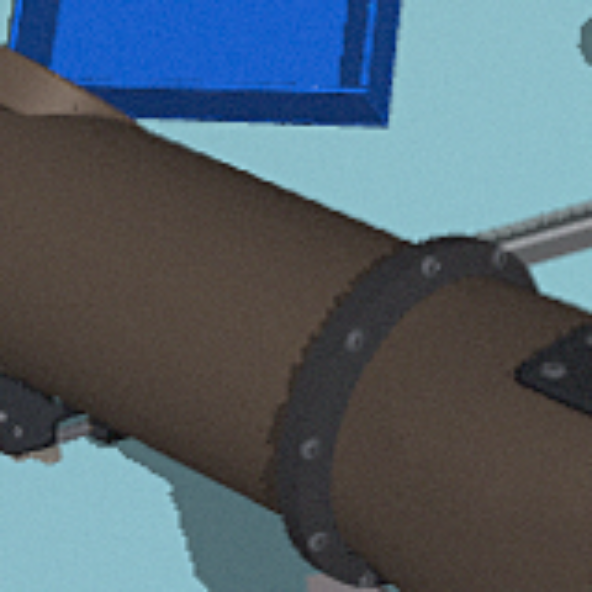

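```bash
python3 -m inch '[[[0.6,25,0,0,-8.5],[0.6,0,0,0,-8.5],[0.6,0,0,0,-8.5],[0.6,0,0,0,-8.5],[0.6,0,0,0,-8.5],[0.6,0,0,0,-8.5],[0.6,0,0,0,0]]]' 15;   python3 - <<'E'
from h import *
st()
d=snap('side'); cv2.imwrite('pics/b7.png',cv2.resize(d['frame'][240:400,240:400],None,fx=3.7,fy=3.7))
E
```

```text
clock: 13.3
position: [0.5466, 0.2744, 0.1593]
ee_rot: [-1.81, 2.536, -0.009]
force: [-0.2, 0.1, -0.9]
width: 0.5
13.3 [0.5466 0.2744 0.1593] rot
 [[-0.3249 -0.9454  0.0241]
 [-0.9456  0.3252  0.0101]
 [-0.0174 -0.0195 -0.9997]] F [-0.2  0.1 -0.9] w 0.5 q [ 0.176  0.79  -1.235  1.651  0.796  1.259  1.593]
```

View pics/b7.png

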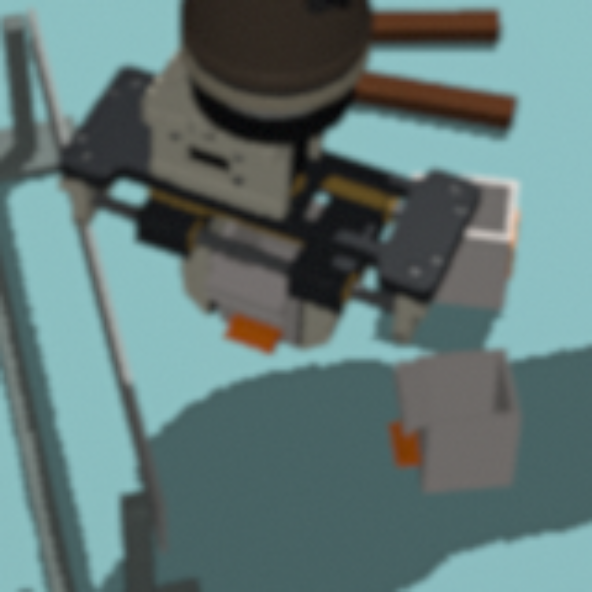

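```bash
python3 - <<'E'
from h import *
d=snap('side'); cv2.imwrite('pics/b8.png',cv2.resize(d['frame'][290:340,285:340],None,fx=11,fy=11,interpolation=cv2.INTER_CUBIC))
E
```

```text
(no output)
```

View pics/b8.png

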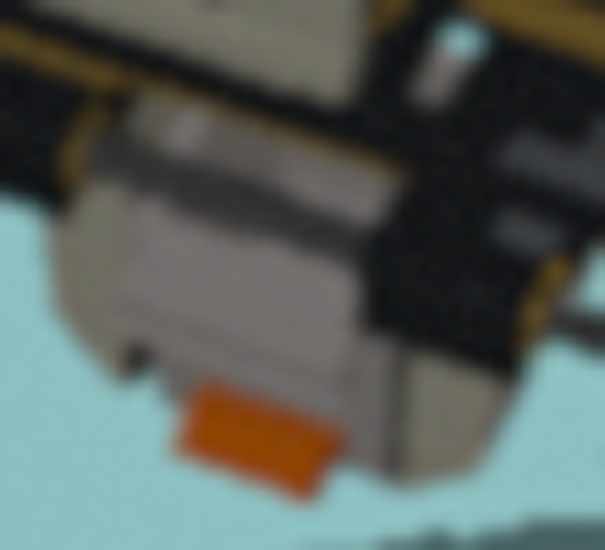

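```bash
cat > pl.py <<'E'
from h import *
def plane(d,uv):
    s=arm.observe(); M=R.from_rotvec(s['ee_rot']).as_matrix(); G=np.array(s['position'])-M[:,2]*.019
    o,r=ray(d,*uv); n=M[:,1]; P=o+r*((G-o)@n)/(r@n); q=(P-G)*1000
    return np.round([-q@M[:,0],-q@M[:,2]],1)
E
python3 - <<'E'
from pl import *
d=snap('side')
for p in [(306.1,320.2),(307.1,333.6),(309.7,327.1)]: print(plane(d,p))
c=lambda x,z,t:(round(x*np.cos(np.radians(t))+z*np.sin(np.radians(t)),1),round(-x*np.sin(np.radians(t))+z*np.cos(np.radians(t)),1))
for t in (0,15,24,32,40): print(t,'tip',c(38,16,t),'clipend',c(40,-22,t),'cliptip',c(30.5,-13,t))
E
```

```text
[23.1 23.4]
[ 16.  -23.4]
[  4.7 -17.4]
0 tip (np.float64(38.0), np.float64(16.0)) clipend (np.float64(40.0), np.float64(-22.0)) cliptip (np.float64(30.5), np.float64(-13.0))
15 tip (np.float64(40.8), np.float64(5.6)) clipend (np.float64(32.9), np.float64(-31.6)) cliptip (np.float64(26.1), np.float64(-20.5))
24 tip (np.float64(41.2), np.float64(-0.8)) clipend (np.float64(27.6), np.float64(-36.4)) cliptip (np.float64(22.6), np.float64(-24.3))
32 tip (np.float64(40.7), np.float64(-6.6)) clipend (np.float64(22.3), np.float64(-39.9)) cliptip (np.float64(19.0), np.float64(-27.2))
40 tip (np.float64(39.4), np.float64(-12.2)) clipend (np.float64(16.5), np.float64(-42.6)) cliptip (np.float64(15.0), np.float64(-29.6))
```

```bash
python3 -m inch '[[[0.6,0,0,0,8.5],[0.6,0,0,0,8.5],[0.6,0,0,0,8.5],[0.6,0,0,0,0]]]' 15;   python3 - <<'E'
from h import *
st()
d=snap('side'); cv2.imwrite('pics/b9.png',cv2.resize(d['frame'][280:350,270:345],None,fx=8,fy=8,interpolation=cv2.INTER_CUBIC))
E
```

```text
clock: 13.85
position: [0.5465, 0.2747, 0.1591]
ee_rot: [-1.173, 2.886, 0.002]
force: [-0.2, -0.8, -1.0]
width: 0.5
13.85 [0.5465 0.2747 0.1591] rot
 [[-0.716  -0.6977  0.0237]
 [-0.6977  0.7163  0.0108]
 [-0.0245 -0.0088 -0.9997]] F [-0.2 -0.8 -1. ] w 0.5 q [ 0.14   0.734 -1.136  1.654  0.722  1.201  1.182]
```

View pics/b9.png

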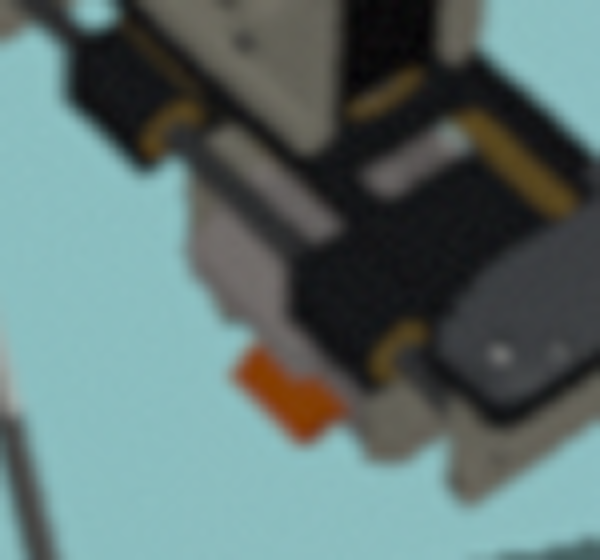

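```bash
python3 - <<'E'
from pl import *
d=snap('side')
for p in [(303.9,331),(300.4,319)]: print(plane(d,p))
for p in [(303.9,331),(300.4,319)]: print(plane(d,np.array(p)+[0,1]))
E
```

```text
[ 16.1 -20.4]
[25.3 21.5]
[ 16.1 -23.5]
[25.3 18.7]
```

```bash
python3 -m inch '[[[0.6,0,0,0,8.5],[0.6,0,0,0,8.5],[0.6,0,0,0,8],[0.6,0,0,0,0]]]' 15; python3 gor.py 43 60 150
```

```text
clock: 14.35
position: [0.5464, 0.2745, 0.1582]
ee_rot: [-0.528, 3.073, 0.011]
force: [0.3, 0.5, -0.5]
width: 0.503
t 14.3 p [546.4 274.5 158.2] yaw -160.5 tiltz [ 0.0221  0.0108 -0.9997] F [ 0.3  0.5 -0.5] w 0.503 inrail [-66.5 112.2]
  shift [-109.1  -52.6   10.7] turn 0.2
```

```bash
python3 -m inch '[[[0.6,-22,-10,0,0],[0.6,-22,-10,0,0],[0.6,-22,-10,0,0],[0.6,-22,-10,0,0],[0.6,-18,-10,0,0],[0.6,0,0,0,0]]]' 15; python3 gor.py 43 60 118;python3 - <<'E'
from h import *
d=snap('side'); cv2.imwrite('pics/c1.png',cv2.resize(d['frame'][210:370,180:340],None,fx=3.7,fy=3.7))
E
```

```text
clock: 14.95
position: [0.6667, 0.2633, 0.1592]
ee_rot: [-0.59, 3.064, 0.007]
force: [0.0, -0.6, -1.3]
width: 0.5
t 14.9 p [666.7 263.3 159.2] yaw -158.19 tiltz [ 0.0204  0.0088 -0.9998] F [ 0.  -0.6 -1.3] w 0.5 inrail [43.3 61.8]
  shift [ 1.3 -1.8 41.2] turn 2.5
```

View pics/c1.png

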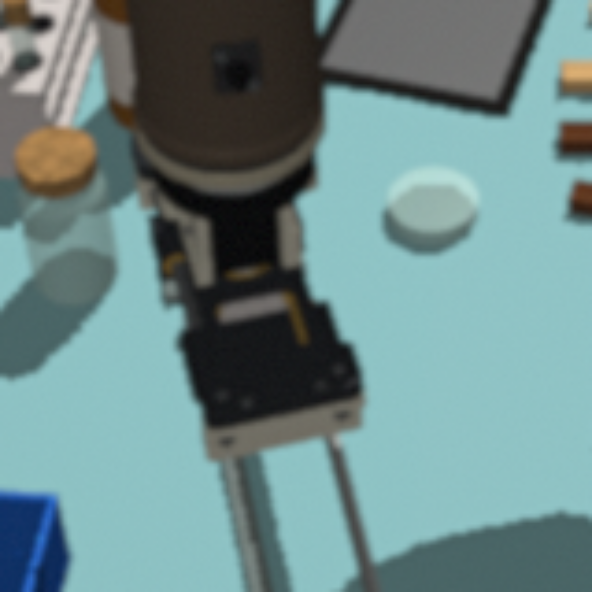

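```bash
python3 -m inch '[[[0.6,1,-1,15,2.5],[0.6,0,0,15,0],[0.6,0,0,8,0],[0.6,0,0,0,0]]]' 6; python3 gor.py 43 60 103; python3 -m inch '[[[0.6,0,0,3,0],[0.6,0,0,3,0],[0.6,0,0,0,0]]]' 6; python3 gor.py 43 60 103;
```

```text
clock: 15.4
position: [0.6636, 0.2651, 0.1201]
ee_rot: [-0.546, 3.072, 0.012]
force: [0.2, -0.2, -1.9]
width: 0.5
t 15.4 p [663.6 265.1 120.1] yaw -159.87 tiltz [ 0.0195  0.0116 -0.9997] F [ 0.2 -0.2 -1.9] w 0.5 inrail [41.  64.5]
  shift [-1.6 -4.6 17.1] turn 0.9
clock: 15.7
position: [0.6646, 0.2657, 0.1157]
ee_rot: [-0.549, 3.069, 0.013]
force: [-0.3, -1.0, -2.2]
width: 0.502
t 15.7 p [664.6 265.7 115.7] yaw -159.73 tiltz [ 0.0224  0.0127 -0.9997] F [-0.3 -1.  -2.2] w 0.502 inrail [42.1 64.8]
  shift [-0.5 -4.9 12.7] turn 1.0
```

```bash
python3 -m inch '[[[0.6,0,0,3,0],[0.6,0,0,3,0],[0.6,0,0,0,0]]]' 6; python3 gor.py 43 60 103; python3 -m inch '[[[0.6,0,0,3,0],[0.6,0,0,3,0],[0.6,0,0,0,0]]]' 6; python3 gor.py 43 60 103;
```

```text
clock: 16.0
position: [0.6654, 0.2661, 0.1104]
ee_rot: [-0.548, 3.067, 0.014]
force: [1.5, -0.7, -0.2]
width: 0.5
t 16.0 p [665.4 266.1 110.4] yaw -159.72 tiltz [ 0.0244  0.0134 -0.9996] F [ 1.5 -0.7 -0.2] w 0.5 inrail [43.1 65. ]
  shift [ 0.4 -5.   7.3] turn 1.0
clock: 16.3
position: [0.6659, 0.2664, 0.104]
ee_rot: [-0.548, 3.066, 0.014]
force: [2.5, 1.1, 0.1]
width: 0.498
t 16.3 p [665.9 266.4 104. ] yaw -159.72 tiltz [ 0.0249  0.0138 -0.9996] F [2.5 1.1 0.1] w 0.498 inrail [43.6 65.1]
  shift [ 0.7 -5.1  1. ] turn 1.0
```

```bash
python3 -m inch '[[[0.6,0,0,3,0],[0.6,0,0,0,0],[0.6,0,0,-15,0],[0.6,0,0,-25,0],[0.6,25,0,-20,0],[0.6,25,0,0,-8],[0.6,25,0,0,-8],[0.6,25,0,0,-8],[0.6,0,0,0,0]]]' 10; python3 - <<'E'
from h import *
st()
d=snap('side'); cv2.imwrite('pics/c2.png',cv2.resize(d['frame'][250:350,240:345],None,fx=6,fy=6,interpolation=cv2.INTER_CUBIC))
E
```

```text
clock: 17.2
position: [0.5665, 0.2204, 0.1626]
ee_rot: [-1.208, 2.88, 0.003]
force: [-0.1, 0.1, -1.1]
width: 0.501
17.2 [0.5665 0.2204 0.1626] rot
 [[-0.7006 -0.7134  0.0161]
 [-0.7133  0.7008  0.0089]
 [-0.0176 -0.0053 -0.9998]] F [-0.1  0.1 -1.1] w 0.501 q [ 0.243  0.734 -1.148  1.652  0.716  1.215  1.301]
```

View pics/c2.png

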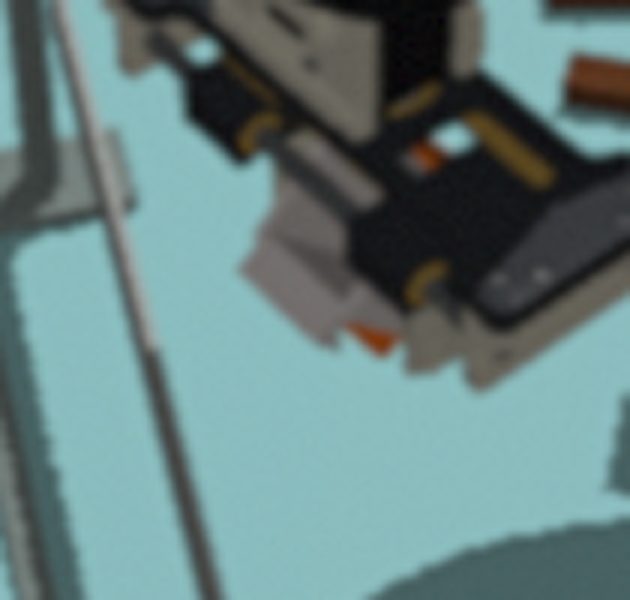

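```bash
python3 - <<'E'
from pl import *
d=snap('side')
for p in [(288,301.2),(299.3,305)]: print(plane(d,p))
E
```

```text
[32.5  8.3]
[  4.8 -23.3]
```

```bash
python3 -m inch '[[[0.6,0,0,0,8],[0.6,0,0,0,8],[0.6,0,0,0,8],[0.6,0,0,0,0]]]' 15; python3 gor.py -24 110 130
```

```text
clock: 17.7
position: [0.571, 0.2246, 0.1642]
ee_rot: [-0.535, 3.075, 0.016]
force: [-0.4, -0.3, -0.6]
width: 0.501
t 17.7 p [571.  224.6 164.2] yaw -160.25 tiltz [ 0.0182  0.0138 -0.9997] F [-0.4 -0.3 -0.6] w 0.501 inrail [-59.7  56.9]
  shift [-35.4  52.6  35.4] turn 0.5
```

```bash
python3 -m inch '[[[0.6,-10,18,0,0.5],[0.6,-10,18,0,0],[0.6,-10,16,12,0],[0.6,-5,0,12,0],[0.6,0,0,11,0],[0.6,0,0,0,0]]]' 15; python3 gor.py -24 110 110; python3 - <<'E'
from h import *
st()
d=snap('side'); cv2.imwrite('pics/c3.png',cv2.resize(d['frame'][250:400,200:350],None,fx=4,fy=4,interpolation=cv2.INTER_CUBIC))
E
```

```text
clock: 18.3
position: [0.5903, 0.2886, 0.1289]
ee_rot: [-0.541, 3.074, 0.015]
force: [-0.4, -0.8, -1.8]
width: 0.497
t 18.3 p [590.3 288.6 128.9] yaw -160.04 tiltz [ 0.0186  0.013  -0.9997] F [-0.4 -0.8 -1.8] w 0.497 inrail [-20.4 111. ]
  shift [ 4.  -1.  18.8] turn 0.7
18.3 [0.5903 0.2886 0.1289] rot
 [[-0.9397 -0.3414  0.0186]
 [-0.3412  0.9399  0.013 ]
 [-0.0219  0.0058 -0.9997]] F [-0.4 -0.8 -1.8] w 0.497 q [ 0.049  0.773 -0.99   1.566  0.694  1.161  0.835]
```

View pics/c3.png

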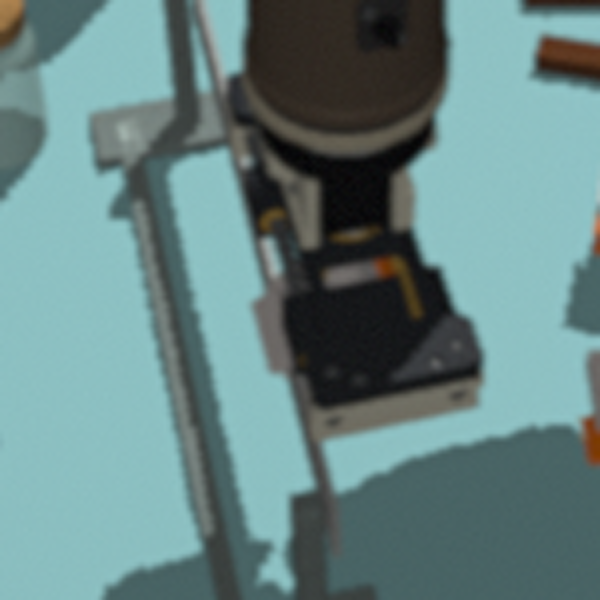

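```bash
python3 - <<'E'
from pl import *
d=snap('side')
q=plane(d,(266.25,334.5)); print(q)
# bar top at same station: bar front-top corner at rail(0,110) and back rail(4,110), z .12 in side image & zoom
for x in (0,4):
    P=rail(x,110)/1000; u=proj(d,[*P,.12]); print(u,(u-[200,250])*4)
    P=rail(x,150)/1000; u=proj(d,[*P,.12]); print(u,(u-[200,250])*4)
E
```

```text
[37.9  9.7]
[276.22372846 345.19446019] [304.89491385 380.77784074]
[280.8009264  362.54875844] [323.20370559 450.19503375]
[274.14602637 345.63770714] [296.5841055  382.55082858]
[278.67248844 363.01633107] [314.68995376 452.06532426]
```

```bash
python3 -m inch '[[[0.6,7,0,6,0.5],[0.6,0,0,6,0],[0.6,0,0,6,0],[0.6,0,0,6,0],[0.6,0,0,4,0],[0.6,0,0,0,0]]]' 6; python3 gor.py -27 110 80; python3 -m inch '[[[0.6,0,0,4,0],[0.6,0,0,4,0],[0.6,0,0,0,0]]]' 6; python3 gor.py -27 110 80; 
```

```text
clock: 19.0
position: [0.5851, 0.2841, 0.1012]
ee_rot: [-0.521, 3.074, 0.014]
force: [0.3, 0.2, -1.0]
width: 0.501
t 19.0 p [585.1 284.1 101.2] yaw -160.77 tiltz [ 0.0219  0.013  -0.9997] F [ 0.3  0.2 -1. ] w 0.501 inrail [-26.8 108.4]
  shift [ 0.7  1.5 21.1] turn -0.1
clock: 19.3
position: [0.5855, 0.2845, 0.0926]
ee_rot: [-0.521, 3.074, 0.015]
force: [-0.8, -0.1, -1.0]
width: 0.5
t 19.3 p [585.5 284.5  92.6] yaw -160.77 tiltz [ 0.0221  0.0133 -0.9997] F [-0.8 -0.1 -1. ] w 0.5 inrail [-26.3 108.7]
  shift [ 1.   1.2 12.6] turn -0.0
```

```bash
python3 -m inch '[[[0.6,0,0,4,0],[0.6,0,0,0,0]]]' 6; python3 gor.py -27 110 80; python3 -m inch '[[[0.6,0,0,4,0],[0.6,0,0,0,0]]]' 6; python3 gor.py -27 110 80;  python3 - <<'E'
from h import *
d=snap('side'); cv2.imwrite('pics/c4.png',cv2.resize(d['frame'][260:390,220:350],None,fx=4.6,fy=4.6,interpolation=cv2.INTER_CUBIC))
E
```

```text
clock: 19.5
position: [0.5856, 0.2847, 0.0883]
ee_rot: [-0.521, 3.074, 0.015]
force: [-0.6, -0.0, -1.7]
width: 0.499
t 19.5 p [585.6 284.7  88.3] yaw -160.76 tiltz [ 0.0222  0.0135 -0.9997] F [-0.6 -0.  -1.7] w 0.499 inrail [-26.1 108.8]
  shift [1.1 1.1 8.3] turn -0.0
clock: 19.7
position: [0.5859, 0.2852, 0.0844]
ee_rot: [-0.521, 3.073, 0.016]
force: [-0.0, -0.4, -2.0]
width: 0.504
t 19.7 p [585.9 285.2  84.4] yaw -160.76 tiltz [ 0.0229  0.0142 -0.9996] F [-0.  -0.4 -2. ] w 0.504 inrail [-25.7 109.2]
  shift [1.4 0.8 4.3] turn -0.0
```

View pics/c4.png

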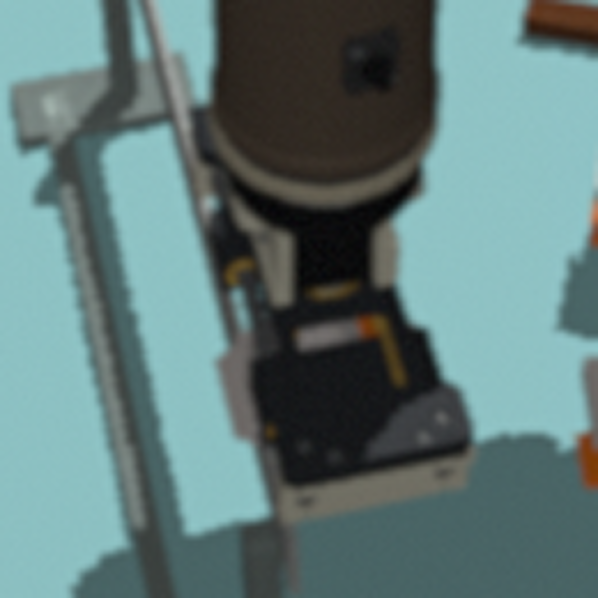

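```bash
python3 -m inch '[[[0.6,0,0,3,0],[0.6,0,0,0,0]]]' 6; python3 gor.py -27 110 80; python3 -m inch '[[[0.6,0,0,3,0],[0.6,0,0,0,0]]]' 6; python3 gor.py -27 110 80; python3 -m inch '[[[0.6,0,0,3,0],[0.6,0,0,0,0]]]' 6; python3 gor.py -27 110 80
```

```text
clock: 19.95
position: [0.5863, 0.2855, 0.0819]
ee_rot: [-0.521, 3.072, 0.016]
force: [-0.4, 0.3, -1.2]
width: 0.502
t 19.9 p [586.3 285.5  81.9] yaw -160.76 tiltz [ 0.0237  0.0147 -0.9996] F [-0.4  0.3 -1.2] w 0.502 inrail [-25.2 109.4]
  shift [1.8 0.6 1.9] turn -0.0
clock: 20.15
position: [0.5869, 0.2858, 0.0791]
ee_rot: [-0.52, 3.071, 0.017]
force: [0.5, -0.1, -0.4]
width: 0.502
t 20.1 p [586.9 285.8  79.1] yaw -160.77 tiltz [ 0.0248  0.0152 -0.9996] F [ 0.5 -0.1 -0.4] w 0.502 inrail [-24.6 109.5]
  shift [ 2.4  0.5 -0.9] turn -0.1
clock: 20.35
position: [0.5875, 0.2861, 0.0763]
ee_rot: [-0.52, 3.07, 0.018]
force: [0.0, -0.5, -0.9]
width: 0.503
t 20.4 p [587.5 286.1  76.3] yaw -160.78 tiltz [ 0.0259  0.0158 -0.9995] F [ 0.  -0.5 -0.9] w 0.503 inrail [-23.9 109.5]
  shift [ 3.   0.5 -3.8] turn -0.1
```

```bash
python3 -m inch '[[[0.6,1,0,3,0],[0.6,0,0,0,0]]]' 6; python3 gor.py -27 110 80; python3 -m inch '[[[0.6,0,0,3,0],[0.6,0,0,0,0]]]' 6; python3 gor.py -27 110 80; python3 - <<'E'
from h import *
d=snap('side'); cv2.imwrite('pics/c5.png',cv2.resize(d['frame'][260:390,220:350],None,fx=4.6,fy=4.6,interpolation=cv2.INTER_CUBIC))
E
```

```text
clock: 20.55
position: [0.5876, 0.2862, 0.0736]
ee_rot: [-0.519, 3.068, 0.019]
force: [0.5, 0.3, -0.5]
width: 0.503
t 20.6 p [587.6 286.2  73.6] yaw -160.81 tiltz [ 0.0277  0.0168 -0.9995] F [ 0.5  0.3 -0.5] w 0.503 inrail [-23.8 109.6]
  shift [ 3.   0.5 -6.5] turn -0.1
clock: 20.75
position: [0.5881, 0.2864, 0.0706]
ee_rot: [-0.518, 3.067, 0.019]
force: [1.6, 0.2, -0.2]
width: 0.501
t 20.8 p [588.1 286.4  70.6] yaw -160.82 tiltz [ 0.0286  0.0172 -0.9994] F [ 1.6  0.2 -0.2] w 0.501 inrail [-23.2 109.6]
  shift [ 3.5  0.5 -9.5] turn -0.1
```

View pics/c5.png

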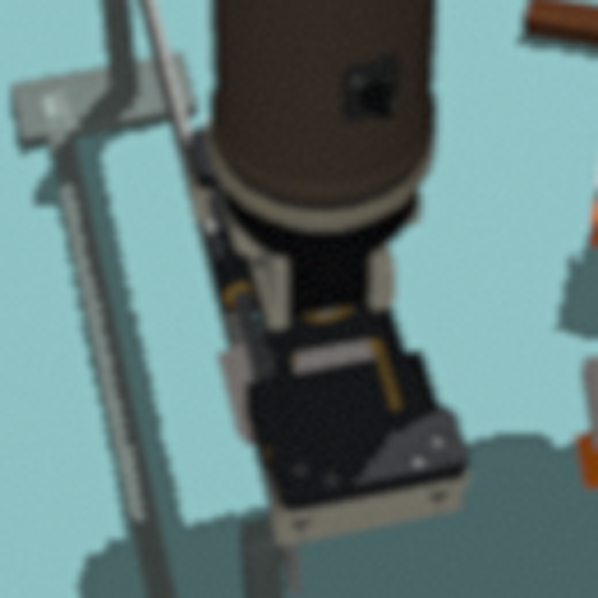

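```bash
python3 -m inch '[[[0.3,0,0,0,0],[0.3,0,0,0,0],[0.3,0,0,0,0],[0.3,0,0,0,0],[0.3,0,0,-20,0],[0.3,10,0,-30,0],[0.3,15,0,-30,0],[0.3,30,0,0,0],[0.3,30,0,0,0],[0.3,0,0,0,0]]]' 6; python3 gor.py -27 110 80; python3 - <<'E'
from h import *
d=snap('side'); cv2.imwrite('pics/c6.png',cv2.resize(d['frame'][230:390,200:360],None,fx=3.7,fy=3.7,interpolation=cv2.INTER_CUBIC))
E
```

```text
clock: 21.8
position: [0.5007, 0.2574, 0.1567]
ee_rot: [-0.522, 3.069, 0.018]
force: [0.6, -0.7, -0.5]
width: 0.698
t 21.8 p [500.7 257.4 156.7] yaw -160.69 tiltz [ 0.0264  0.0165 -0.9995] F [ 0.6 -0.7 -0.5] w 0.698 inrail [-115.3  111.1]
  shift [-86.   -1.7  79.3] turn 0.0
```

View pics/c6.png

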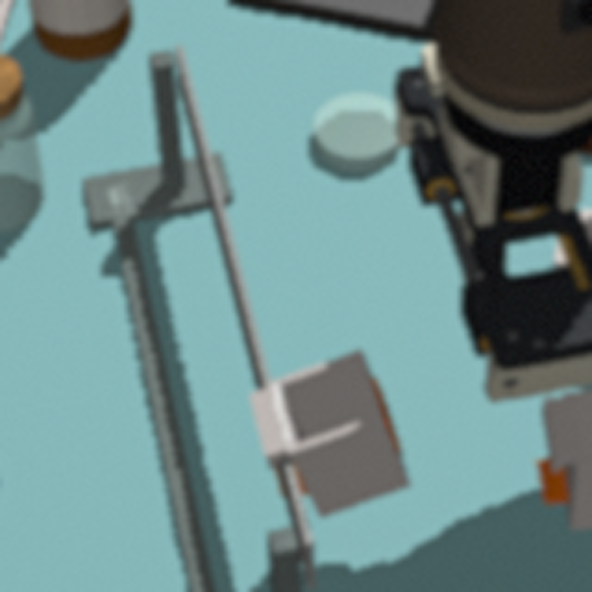

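```bash
python3 -m inch '[[[1,5,0,20,0],[1,0,0,30,0],[1,0,0,27,0],[1,0,0,0,0],[1,0,0,0,0],[1,0,0,0,0],[1,0,0,0,0]]]' 20; python3 gor.py -80 110 78
```

```text
clock: 22.55
position: [0.5079, 0.2613, 0.086]
ee_rot: [-0.514, 3.057, 0.025]
force: [0.4, -0.1, 0.5]
width: 0.136
t 22.6 p [507.9 261.3  86. ] yaw -160.94 tiltz [ 0.0384  0.0226 -0.999 ] F [ 0.4 -0.1  0.5] w 0.136 inrail [-107.2  112.4]
  shift [-26.9  -2.4   9.1] turn -0.2
```

```bash
python3 -m inch '[[[1,-10,-2,4,0],[1,-10,0,3,0],[1,-6,0,0,0],[1,-5,0,0,0],[1,-5,0,0,0],[1,0,0,0,0]]]' 20; python3 gor.py -60 110 78; python3 -m inch '[[[1,-4,0,0,0],[1,-4,0,0,0],[1,0,0,0,0]]]' 20; python3 gor.py -60 110 78
```

```text
clock: 23.15
position: [0.5451, 0.2716, 0.0809]
ee_rot: [-0.513, 3.059, 0.023]
force: [-0.2, -0.6, 0.4]
width: 0.005
t 23.1 p [545.1 271.6  80.9] yaw -160.98 tiltz [ 0.0363  0.0209 -0.9991] F [-0.2 -0.6  0.4] w 0.005 inrail [-68.7 109.8]
  shift [-8.6  0.2  3.3] turn -0.3
clock: 23.45
position: [0.5498, 0.2734, 0.0798]
ee_rot: [-0.517, 3.065, 0.019]
force: [-0.3, -0.0, 0.6]
width: -0.002
t 23.4 p [549.8 273.4  79.8] yaw -160.87 tiltz [ 0.0303  0.0176 -0.9994] F [-0.3 -0.   0.6] w -0.002 inrail [-63.7 110. ]
  shift [-3.7  0.   1.9] turn -0.1
```

```bash
python3 -m inch '[[[1,-4,0,0,0],[1,0,0,0,0]]]' 20; python3 gor.py -60 110 78; python3 -m inch '[[[1,-3,0,0,0],[1,-2,0,0,0],[1,0,0,0,0]]]' 20; python3 gor.py -60 110 78; python3 - <<'E'
from h import *
d=snap('side'); cv2.imwrite('pics/c7.png',cv2.resize(d['frame'][230:390,200:360],None,fx=3.7,fy=3.7,interpolation=cv2.INTER_CUBIC))
E
```

```text
clock: 23.65
position: [0.5528, 0.2745, 0.0796]
ee_rot: [-0.518, 3.067, 0.018]
force: [-0.1, -0.4, -0.1]
width: 0.007
t 23.6 p [552.8 274.5  79.6] yaw -160.84 tiltz [ 0.0287  0.0168 -0.9994] F [-0.1 -0.4 -0.1] w 0.007 inrail [-60.4 110.1]
  shift [-0.4 -0.1  1.6] turn -0.1
clock: 23.95
position: [0.5525, 0.2744, 0.0797]
ee_rot: [-0.522, 3.075, 0.011]
force: [0.5, -0.7, 0.0]
width: 0.006
t 23.9 p [552.5 274.4  79.7] yaw -160.72 tiltz [ 0.0212  0.0106 -0.9997] F [ 0.5 -0.7  0. ] w 0.006 inrail [-60.8 110. ]
  shift [-0.8 -0.   1.8] turn 0.0
```

View pics/c7.png

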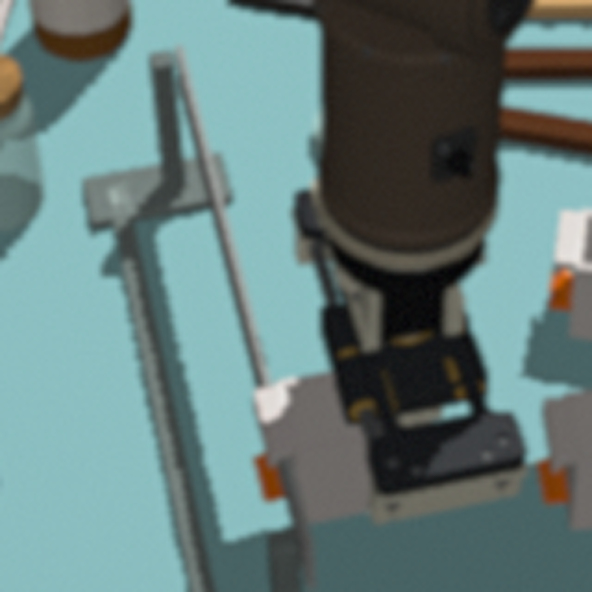

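```bash
python3 -m inch '[[[1,-4,0,0,0],[1,-4,0,0,0],[1,-4,0,0,0]]]' 20; python3 gor.py -60 110 78; python3 -m inch '[[[1,20,0,0,0],[1,30,0,0,0],[1,30,0,-20,0],[1,30,0,-30,0],[0.3,0,0,-20,0],[0.3,0,0,0,0]]]' 20; python3 gor.py -60 110 78; python3 - <<'E'
from h import *
st()
d=snap('side'); cv2.imwrite('pics/c8.png',cv2.resize(d['frame'][230:390,200:360],None,fx=3.7,fy=3.7,interpolation=cv2.INTER_CUBIC))
E
```

```text
clock: 24.3
position: [0.5521, 0.274, 0.0798]
ee_rot: [-0.532, 3.093, -0.006]
force: [-19.8, -11.0, 14.9]
width: 0.007
t 24.3 p [552.1 274.   79.8] yaw -160.48 tiltz [ 0.0036 -0.0031 -1.    ] F [-19.8 -11.   14.9] w 0.007 inrail [-61.3 109.8]
  shift [-1.3  0.2  1.8] turn 0.2
clock: 24.9
position: [0.4473, 0.2379, 0.1521]
ee_rot: [-0.529, 3.088, -0.002]
force: [0.1, 0.5, -0.0]
width: 0.132
t 24.9 p [447.3 237.9 152.1] yaw -160.54 tiltz [ 0.009 -0.    -1.   ] F [ 0.1  0.5 -0. ] w 0.132 inrail [-172.1  110.3]
  shift [-111.5   -0.4   75. ] turn 0.2
24.9 [0.4473 0.2379 0.1521] rot
 [[-0.9428 -0.3332  0.009 ]
 [-0.3332  0.9429 -0.    ]
 [-0.0085 -0.0031 -1.    ]] F [ 0.1  0.5 -0. ] w 0.132 q [ 0.192  0.564 -1.107  1.898  0.593  1.046  0.743]
```

View pics/c8.png

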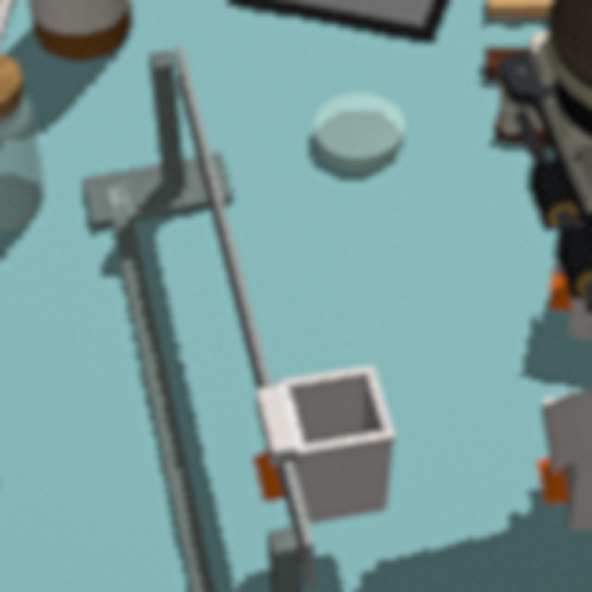

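```bash
python3 -m inch '[[[0.25,0,0,0,4.5],[0.25,0,0,0,4],[0.25,0,0,0,0],[0.25,0,0,0,0]]]' 8; python3 go.py 449 239.4 80 190.7; python3 - <<'E'
from h import *
d=snap('top'); cv2.imwrite('pics/d1.png',cv2.resize(d['frame'][180:330,100:260],None,fx=4,fy=4,interpolation=cv2.INTER_CUBIC))
E
```

```text
clock: 25.35
position: [0.449, 0.2373, 0.1486]
ee_rot: [-0.292, 3.12, -0.001]
force: [-0.6, -0.6, 0.0]
width: 0.522
t 25.4 p [449.  237.3 148.6] yaw -169.32 tiltz [ 8.4e-03  1.0e-04 -1.0e+00] F [-0.6 -0.6  0. ] w 0.522 inrail [-170.7  109.2]
  shift [ 0.2  2.1 68.6] turn -0.0
```

View pics/d1.png

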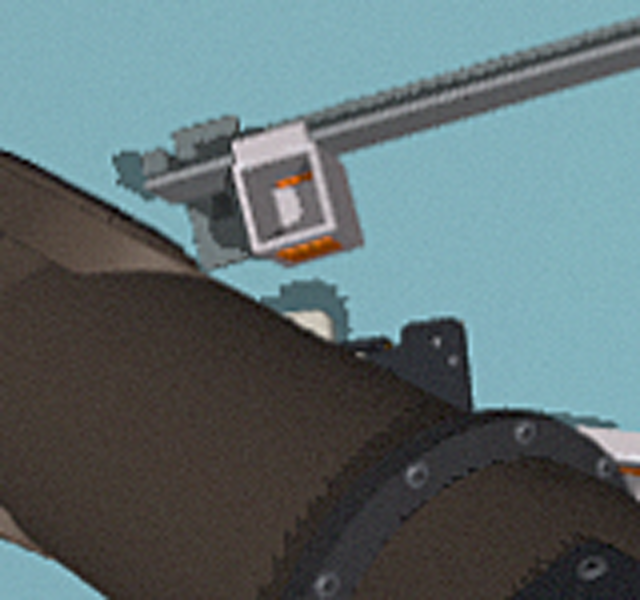

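```bash
python3 -m inch '[[[0.25,0,2,0,0],[0.25,0,0,15,0],[0.25,0,0,15,0],[0.25,0,0,15,0],[0.25,0,0,15,0],[0.25,0,0,0,0]]]' 8; python3 go.py 449 239.4 17 190.7
```

```text
clock: 26.0
position: [0.4484, 0.2389, 0.0815]
ee_rot: [-0.297, 3.122, -0.001]
force: [0.5, -0.0, -0.5]
width: 0.754
t 26.0 p [448.4 238.9  81.5] yaw -169.13 tiltz [ 5.4e-03 -4.0e-04 -1.0e+00] F [ 0.5 -0.  -0.5] w 0.754 inrail [-170.8  110.9]
  shift [-0.4  0.4 64.5] turn 0.2
```

```bash
python3 -m inch '[[[0.25,0,0,15,0],[0.25,0,0,15,0],[0.25,0,0,15,0],[0.25,0,0,15,0],[0.25,0,0,4,0],[0.25,0,0,0,0],[0.6,0,0,0,0],[0.6,0,0,0,0],[0.6,0,0,0,0],[0.6,0,0,0,0],[0.6,0,0,0,0]]]' 10; python3 go.py 449 239.4 17 190.7
```

```text
clock: 27.1
position: [0.4491, 0.2397, 0.0127]
ee_rot: [-0.298, 3.121, 0.0]
force: [-1.1, -0.0, -1.9]
width: 0.504
t 27.1 p [449.1 239.7  12.7] yaw -169.11 tiltz [ 6.2e-03  6.0e-04 -1.0e+00] F [-1.1 -0.  -1.9] w 0.504 inrail [-169.8  111.4]
  shift [ 0.2 -0.2 -4.3] turn 0.2
```

```bash
python3 -m inch '[[[0.45,0,0,0,0],[0.45,0,0,0,0],[0.45,0,0,-5,0],[0.45,0,0,0,0],[0.6,0,0,0,0],[0.6,0,0,0,0],[0.6,0,0,0,0]]]' 10; python3 go.py 449 239.4 17 190.7
```

```text
clock: 27.8
position: [0.4495, 0.2398, 0.0187]
ee_rot: [-0.297, 3.12, 0.001]
force: [-0.5, 0.4, -0.2]
width: 0.499
t 27.8 p [449.5 239.8  18.7] yaw -169.12 tiltz [ 0.0072  0.001  -1.    ] F [-0.5  0.4 -0.2] w 0.499 inrail [-169.4  111.4]
  shift [ 0.6 -0.3  1.7] turn 0.2
```

```bash
python3 -m inch '[[[0.6,0,0,-20,0],[0.6,0,0,-35,0],[0.6,0,0,-40,-4],[0.6,0,0,-40,-4.5],[0.6,0,0,0,0]]]' 15; python3 gor.py -70 0 152
```

```text
clock: 28.3
position: [0.4466, 0.239, 0.1564]
ee_rot: [-0.54, 3.093, -0.003]
force: [0.1, -0.1, -2.1]
width: 0.501
t 28.3 p [446.6 239.  156.4] yaw -160.19 tiltz [ 0.0016 -0.0014 -1.    ] F [ 0.1 -0.1 -2.1] w 0.501 inrail [-172.4  111.6]
  shift [-101.3 -112.5    4.7] turn 0.5
```

```bash
python3 -m inch '[[[0.6,-20,-28,0,0.5],[0.6,-20,-28,0,0],[0.6,-20,-28,0,0],[0.6,-20,-28,0,0],[0.6,-30,0,0,0],[0.6,-30,0,0,0],[0.6,-30,0,0,0],[0.6,-30,0,0,0],[0.6,0,0,0,0]]]' 15; python3 gor.py 34 0 152
```

```text
clock: 29.2
position: [0.6791, 0.1924, 0.1479]
ee_rot: [0.514, -3.094, 0.015]
force: [-0.1, 0.5, -2.2]
width: 0.504
t 29.2 p [679.1 192.4 147.9] yaw -161.14 tiltz [-0.0031 -0.0103 -0.9999] F [-0.1  0.5 -2.2] w 0.504 inrail [31.7 -9.2]
  shift [-2.3  9.1 -4.2] turn -0.4
```

```bash
python3 -m inch '[[[0.6,-3,3,4,-0.4],[0.6,-1,2,5,0],[0.6,0,0,3,0],[0.6,-1,0,3,0],[0.6,-1,0,3,0],[0.6,0,0,0,0]]]' 7; python3 gor.py 40 0 124
```

```text
clock: 29.8
position: [0.6837, 0.1999, 0.129]
ee_rot: [-0.525, 3.097, -0.015]
force: [1.1, 0.1, -1.0]
width: 0.498
t 29.8 p [683.7 199.9 129. ] yaw -160.75 tiltz [ 0.0018 -0.0097 -1.    ] F [ 1.1  0.1 -1. ] w 0.498 inrail [38.5 -3.6]
  shift [-1.5  3.7  5. ] turn -0.0
```

```bash
python3 -m inch '[[[0.6,-1,0,3,0],[0.6,-1,0,2,0],[0.6,0,0,0,0]]]' 7; python3 gor.py 40 0 124;  python3 -m inch '[[[0.6,0,0,-15,0],[0.6,0,0,-20,0],[0.6,25,0,-5,0],[0.6,30,0,0,0],[0.6,20,0,0,0],[0.6,0,0,0,0]]]' 15; python3 gor.py -20 0 140; python3 - <<'E'
from h import *
d=snap('side'); cv2.imwrite('pics/d2.png',cv2.resize(d['frame'][220:350,210:360],None,fx=5,fy=4.6,interpolation=cv2.INTER_CUBIC))
E
```

```text
clock: 30.1
position: [0.6857, 0.2005, 0.1243]
ee_rot: [-0.525, 3.096, -0.015]
force: [2.5, 0.0, 2.6]
width: 0.499
t 30.1 p [685.7 200.5 124.3] yaw -160.75 tiltz [ 0.0029 -0.0093 -1.    ] F [2.5 0.  2.6] w 0.499 inrail [40.6 -3.7]
  shift [0.6 3.7 0.3] turn -0.0
clock: 30.7
position: [0.6078, 0.1749, 0.1663]
ee_rot: [0.528, -3.087, 0.019]
force: [0.4, -0.2, -1.4]
width: 0.498
t 30.7 p [607.8 174.9 166.3] yaw -160.59 tiltz [-0.0073 -0.0135 -0.9999] F [ 0.4 -0.2 -1.4] w 0.498 inrail [-41.5  -2.1]
  shift [-21.8   2.4  26. ] turn 0.1
```

View pics/d2.png

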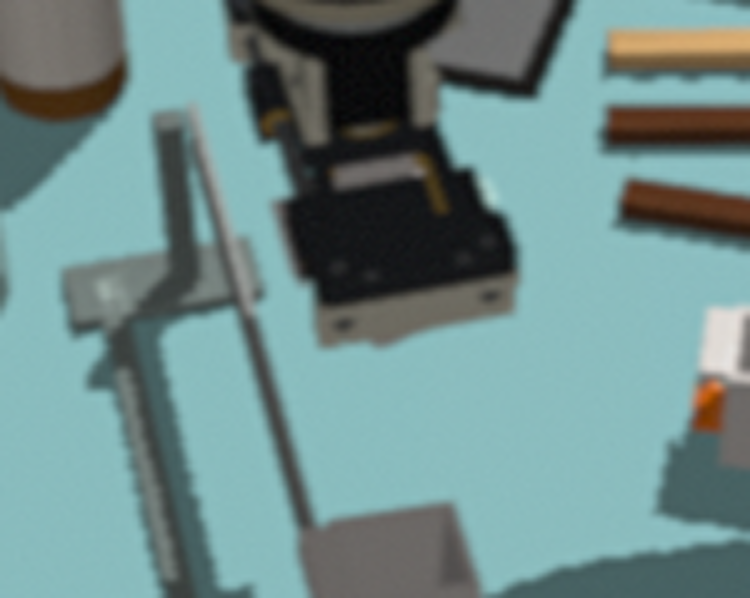

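```bash
python3 - <<'E'
from pl import *
d=snap('side')
print(plane(d,(268,272.2)))
c=lambda x,z,t:(round(x*np.cos(np.radians(t))+z*np.sin(np.radians(t)),1),round(-x*np.sin(np.radians(t))+z*np.cos(np.radians(t)),1))
for t in (15,20,25,30,35): print(t,'tip',c(38-12.5,50-37.7,t),'inner',c(35-12.5,51-37.7,t),'wall50',c(12.5,50-37.7,t),'clipend',c(40-12.5,8-37.7,t),'L',c(12.5,58-37.7,t))
E
```

```text
[27.8 17.2]
15 tip (np.float64(27.8), np.float64(5.3)) inner (np.float64(25.2), np.float64(7.0)) wall50 (np.float64(15.3), np.float64(8.6)) clipend (np.float64(18.9), np.float64(-35.8)) L (np.float64(17.3), np.float64(16.4))
20 tip (np.float64(28.2), np.float64(2.8)) inner (np.float64(25.7), np.float64(4.8)) wall50 (np.float64(16.0), np.float64(7.3)) clipend (np.float64(15.7), np.float64(-37.3)) L (np.float64(18.7), np.float64(14.8))
25 tip (np.float64(28.3), np.float64(0.4)) inner (np.float64(26.0), np.float64(2.5)) wall50 (np.float64(16.5), np.float64(5.9)) clipend (np.float64(12.4), np.float64(-38.5)) L (np.float64(19.9), np.float64(13.1))
30 tip (np.float64(28.2), np.float64(-2.1)) inner (np.float64(26.1), np.float64(0.3)) wall50 (np.float64(17.0), np.float64(4.4)) clipend (np.float64(9.0), np.float64(-39.5)) L (np.float64(21.0), np.float64(11.3))
35 tip (np.float64(27.9), np.float64(-4.6)) inner (np.float64(26.1), np.float64(-2.0)) wall50 (np.float64(17.3), np.float64(2.9)) clipend (np.float64(5.5), np.float64(-40.1)) L (np.float64(21.9), np.float64(9.5))
```

```bash
python3 -m inch '[[[0.6,20,0,0,-8.5],[0.6,0,0,0,-8.5],[0.6,0,0,0,-8.5],[0.6,0,0,0,0]]]' 15; python3 - <<'E'
from h import *
st()
d=snap('side'); cv2.imwrite('pics/d3.png',cv2.resize(d['frame'][220:320,240:345],None,fx=6,fy=6,interpolation=cv2.INTER_CUBIC))
E
```

```text
clock: 31.2
position: [0.5929, 0.1693, 0.1669]
ee_rot: [1.208, -2.889, 0.014]
force: [0.6, -0.1, -1.6]
width: 0.5
31.2 [0.5929 0.1693 0.1669] rot
 [[-0.7024 -0.7117 -0.0059]
 [-0.7116  0.7025 -0.0119]
 [ 0.0126 -0.0041 -0.9999]] F [ 0.6 -0.1 -1.6] w 0.5 q [ 0.306  0.753 -1.139  1.599  0.713  1.272  1.402]
```

View pics/d3.png

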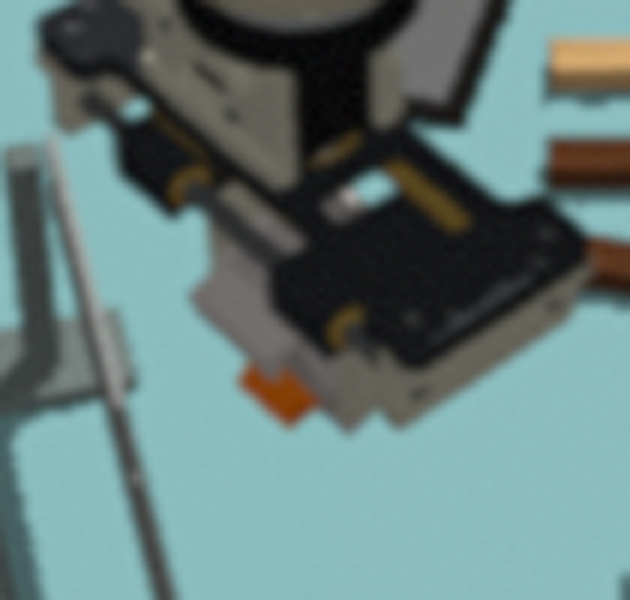

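```bash
python3 - <<'E'
from pl import *
d=snap('side')
a,b=plane(d,(278.5,275.5)),plane(d,(284.3,287.2)); print(a,b,np.degrees(np.arctan2(*(a-b)))+2.7)
E
```

```text
[31.4 16.7] [ 19.1 -26.7] 18.52326744502362
```

```bash
python3 -m inch '[[[0.6,0,0,0,8.5],[0.6,0,0,0,8.5],[0.6,0,0,0,8.5],[0.6,0,0,0,0]]]' 15; python3 gor.py -20.5 0 145
```

```text
clock: 31.7
position: [0.594, 0.1705, 0.1669]
ee_rot: [0.504, -3.093, 0.014]
force: [0.1, -1.2, -1.2]
width: 0.501
t 31.7 p [594.  170.5 166.9] yaw -161.48 tiltz [-0.006  -0.0103 -0.9999] F [ 0.1 -1.2 -1.2] w 0.501 inrail [-55.9  -1.8]
  shift [-35.5   2.4  21.6] turn -0.8
```

```bash
python3 -m inch '[[[0.6,-12,1,5,-0.8],[0.6,-12,1,5,0],[0.6,-8,0,5,0],[0.6,0,0,0,0]]]' 15; python3 gor.py -20.5 0 135; python3 - <<'E'
from h import *
d=snap('side'); cv2.imwrite('pics/d4.png',cv2.resize(d['frame'][220:350,210:340],None,fx=4.6,fy=4.6,interpolation=cv2.INTER_CUBIC))
E
```

```text
clock: 32.1
position: [0.627, 0.1839, 0.1499]
ee_rot: [0.536, -3.088, 0.015]
force: [-0.5, -0.9, -1.0]
width: 0.502
t 32.1 p [627.  183.9 149.9] yaw -160.31 tiltz [-0.0056 -0.0106 -0.9999] F [-0.5 -0.9 -1. ] w 0.502 inrail [-20.4   0. ]
  shift [-0.   0.1 14.9] turn 0.4
```

View pics/d4.png

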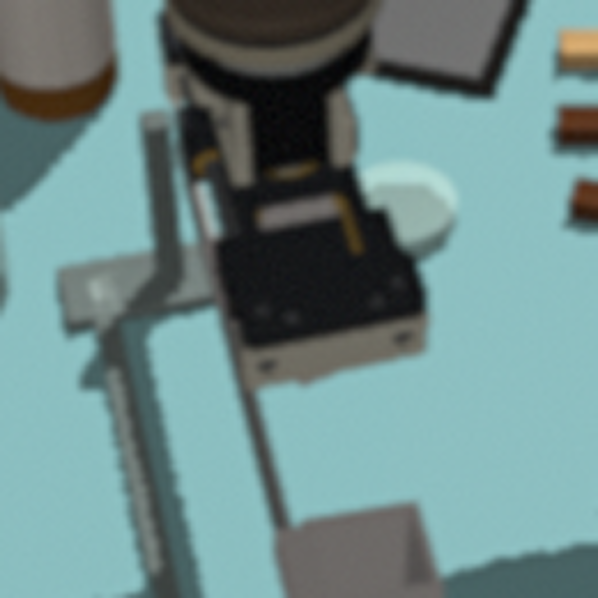

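```bash
python3 -m inch '[[[0.6,0,0,5,0],[0.6,0,0,5,0],[0.6,0,0,4,0],[0.6,0,0,0,0]]]' 6; python3 gor.py -20.5 0 120; python3 -m inch '[[[0.6,0,0,4,0],[0.6,0,0,4,0],[0.6,0,0,4,0],[0.6,0,0,0,0]]]' 6; python3 gor.py -20.5 0 110;python3 -m inch '[[[0.6,0,0,4,0],[0.6,0,0,4,0],[0.6,0,0,4,0],[0.6,0,0,0,0]]]' 6; python3 gor.py -20.5 0 100; python3 - <<'E'
from h import *
d=snap('side'); cv2.imwrite('pics/d5.png',cv2.resize(d['frame'][220:350,210:340],None,fx=4.6,fy=4.6,interpolation=cv2.INTER_CUBIC))
E
```

```text
clock: 32.55
position: [0.6255, 0.1836, 0.1346]
ee_rot: [0.537, -3.086, 0.015]
force: [-0.1, -0.3, -2.9]
width: 0.499
t 32.5 p [625.5 183.6 134.6] yaw -160.25 tiltz [-0.0071 -0.0106 -0.9999] F [-0.1 -0.3 -2.9] w 0.499 inrail [-21.8   0.2]
  shift [-1.5 -0.1 14.6] turn 0.5
clock: 32.95
position: [0.625, 0.1833, 0.1227]
ee_rot: [0.538, -3.087, 0.015]
force: [-1.5, -1.6, 0.3]
width: 0.501
t 33.0 p [625.  183.3 122.7] yaw -160.24 tiltz [-0.0067 -0.0111 -0.9999] F [-1.5 -1.6  0.3] w 0.501 inrail [-22.4   0.1]
  shift [-2.   0.  12.7] turn 0.5
clock: 33.35
position: [0.6244, 0.1828, 0.1101]
ee_rot: [0.538, -3.086, 0.017]
force: [-1.8, -0.5, -1.9]
width: 0.505
t 33.4 p [624.4 182.8 110.1] yaw -160.23 tiltz [-0.0072 -0.012  -0.9999] F [-1.8 -0.5 -1.9] w 0.505 inrail [-23.1  -0.1]
  shift [-2.8  0.2 10.1] turn 0.5
```

View pics/d5.png

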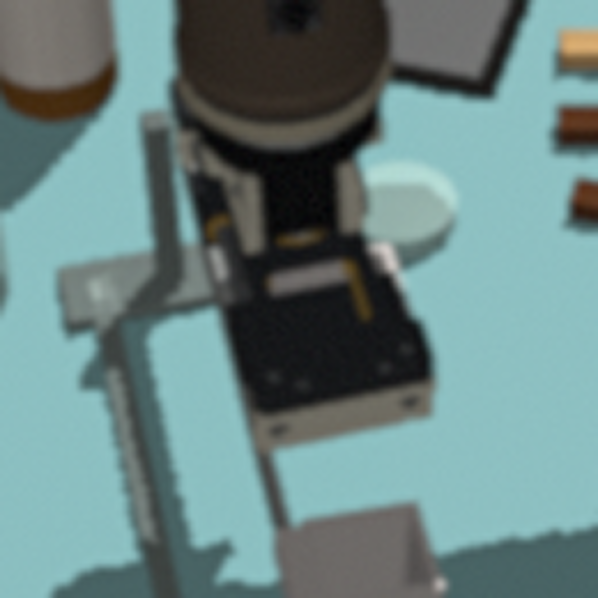

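```bash
python3 -m inch '[[[0.6,-3,0,0,0],[0.6,-3,0,0,0],[0.6,0,0,0,0]]]' 6; python3 gor.py -18 0 100; python3 - <<'E'
from h import *
d=snap('side'); cv2.imwrite('pics/d6.png',cv2.resize(d['frame'][250:320,240:320],None,fx=8,fy=8,interpolation=cv2.INTER_CUBIC))
E
```

```text
clock: 33.7
position: [0.6274, 0.184, 0.1086]
ee_rot: [0.538, -3.079, 0.019]
force: [-1.3, -0.5, -1.2]
width: 0.499
t 33.7 p [627.4 184.  108.6] yaw -160.17 tiltz [-0.0134 -0.0148 -0.9998] F [-1.3 -0.5 -1.2] w 0.499 inrail [-19.9   0. ]
  shift [-2.1  0.   8.6] turn 0.5
```

View pics/d6.png

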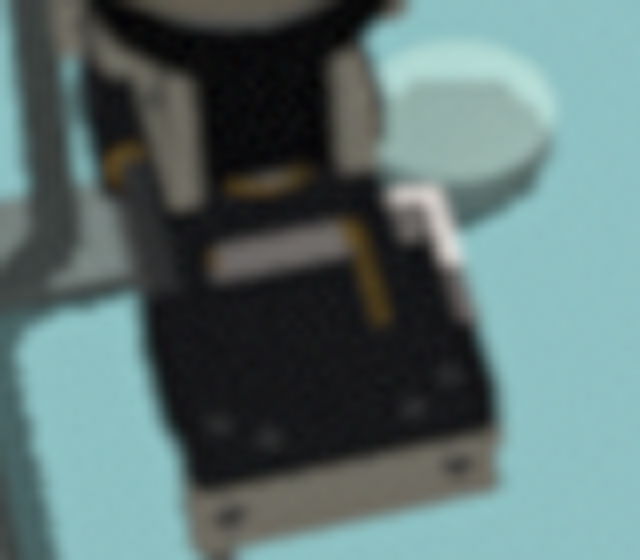

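```bash
cat >> pl.py <<'E'
def planeo(d,uv,off):
    s=arm.observe(); M=R.from_rotvec(s['ee_rot']).as_matrix(); G=np.array(s['position'])-M[:,2]*.019
    o,r=ray(d,*uv); n=M[:,1]; Gp=G+n*off/1000; P=o+r*((Gp-o)@n)/(r@n); q=(P-G)*1000
    return np.round([-q@M[:,0],-q@M[:,2]],1)
E
python3 - <<'E'
from pl import *
d=snap('side')
print(planeo(d,(240+437/8,250+188/8),-23),planeo(d,(240+395/8,250+195/8),-19))
E
```

```text
[-49.4  32.4] [-37.7  37.6]
```

```bash
python3 -m inch '[[[0.6,5,0,-15,0],[0.6,10,0,-20,0],[0.6,20,0,-20,-8.5],[0.6,20,0,0,-8.5],[0.6,0,0,0,-8.5],[0.6,0,0,0,0]]]' 15; python3 - <<'E'
from h import *
st()
d=snap('side'); cv2.imwrite('pics/d7.png',cv2.resize(d['frame'][220:320,250:355],None,fx=6,fy=6,interpolation=cv2.INTER_CUBIC))
E
```

```text
clock: 34.4
position: [0.5765, 0.1646, 0.1761]
ee_rot: [1.223, -2.886, 0.016]
force: [0.3, -0.2, -2.0]
width: 0.5
34.4 [0.5765 0.1646 0.1761] rot
 [[-0.6955 -0.7185 -0.0026]
 [-0.7184  0.6955 -0.0119]
 [ 0.0104 -0.0064 -0.9999]] F [ 0.3 -0.2 -2. ] w 0.5 q [ 0.332  0.724 -1.16   1.635  0.698  1.265  1.406]
```

View pics/d7.png

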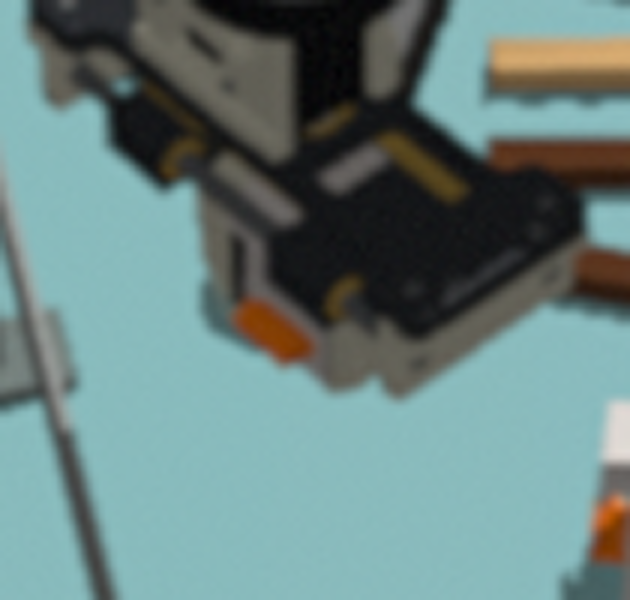

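```bash
python3 - <<'E'
from pl import *
d=snap('side')
print(plane(d,(250+264/6,220+341/6)),planeo(d,(250+237/6,220+320/6),13),planeo(d,(250+290/6,220+362/6),-13),planeo(d,(250+290/6,220+362/6),13))
E
```

```text
[ 15.3 -11. ] [36.2 25.1] [ -5.9 -48.1] [ 15.1 -10.3]
```

```bash
python3 -m inch '[[[0.6,10,0,0,8.5],[0.6,10,0,0,8.5],[0.6,10,0,30,8.5],[0.6,5,0,40,0],[0.6,0,0,35,0],[0.6,0,0,30,0],[0.6,0,0,0,0]]]' 15; python3 gor.py -110 0 12; python3 - <<'E'
from h import *
d=snap('side'); cv2.imwrite('pics/d8.png',cv2.resize(d['frame'][220:350,240:370],None,fx=4.6,fy=4.6,interpolation=cv2.INTER_CUBIC))
E
```

```text
clock: 35.2
position: [0.5503, 0.1451, 0.0414]
ee_rot: [-0.491, 3.1, -0.016]
force: [-0.8, -1.0, -1.0]
width: 0.498
t 35.2 p [550.3 145.1  41.4] yaw -161.99 tiltz [ 0.0046 -0.0093 -0.9999] F [-0.8 -1.  -1. ] w 0.498 inrail [-105.5  -11.3]
  shift [ 4.8 11.5 29.3] turn -1.3
```

View pics/d8.png

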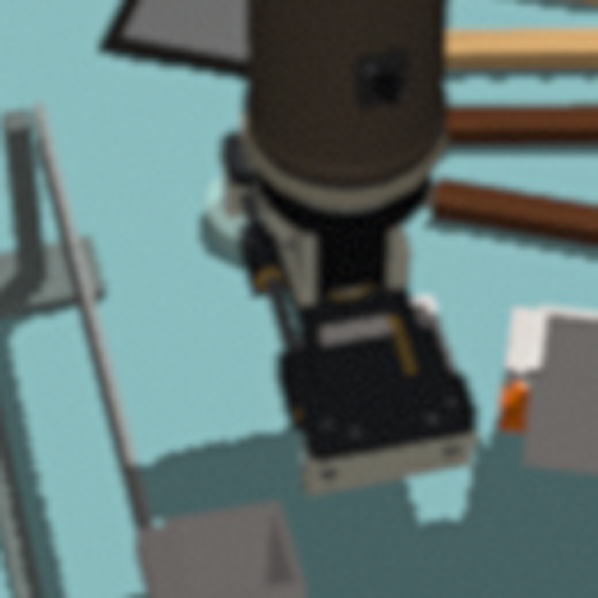

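```bash
python3 -m inch '[[[0.6,4,8,12,-1],[0.6,0,0,8,0],[0.6,0,0,4,0],[0.6,0,0,0,0]]]' 10; python3 gor.py -110 0 12; python3 -m inch '[[[0.6,0,0,4,0],[0.6,0,0,3,0],[0.6,0,0,0,0]]]' 6; python3 gor.py -110 0 12
```

```text
clock: 35.65
position: [0.5477, 0.1554, 0.0226]
ee_rot: [-0.515, 3.087, -0.011]
force: [0.3, -0.8, -2.0]
width: 0.499
t 35.6 p [547.7 155.4  22.6] yaw -161.06 tiltz [ 0.0134 -0.0051 -0.9999] F [ 0.3 -0.8 -2. ] w 0.499 inrail [-104.6   -0.7]
  shift [ 5.5  0.8 10.5] turn -0.3
clock: 35.95
position: [0.5487, 0.1555, 0.0161]
ee_rot: [-0.513, 3.085, -0.011]
force: [1.0, -0.1, -1.5]
width: 0.501
t 36.0 p [548.7 155.5  16.1] yaw -161.11 tiltz [ 0.0152 -0.0047 -0.9999] F [ 1.  -0.1 -1.5] w 0.501 inrail [-103.7   -1. ]
  shift [6.4 1.  4. ] turn -0.4
```

```bash
python3 -m inch '[[[0.6,0,0,3,0],[0.6,0,0,3,0],[0.6,0,0,0,0]]]' 6; python3 gor.py -110 0 12;python3 -m inch '[[[0.45,0,0,0,0],[0.25,0,0,0,0],[0.25,0,0,0,0],[0.25,0,0,0,0],[0.25,0,0,-20,0],[0.25,0,0,-40,0],[0.25,0,0,-40,0],[0.25,40,0,-20,0],[0.25,45,0,0,0],[0.25,30,0,0,0],[0.25,0,0,0,0]]]' 10;python3 - <<'E'
from h import *
rel(0,0,0,0)
d=snap('side'); cv2.imwrite('pics/d9.png',cv2.resize(d['frame'][220:350,240:370],None,fx=4.6,fy=4.6,interpolation=cv2.INTER_CUBIC))
d=snap('top'); cv2.imwrite('pics/d9t.png',cv2.resize(d['frame'][190:330,150:300],None,fx=4,fy=4,interpolation=cv2.INTER_CUBIC))
E
```

```text
clock: 36.25
position: [0.5497, 0.1556, 0.0102]
ee_rot: [-0.512, 3.084, -0.011]
force: [-0.1, -0.5, -0.8]
width: 0.501
t 36.2 p [549.7 155.6  10.2] yaw -161.15 tiltz [ 0.0166 -0.0041 -0.9999] F [-0.1 -0.5 -0.8] w 0.501 inrail [-102.7   -1.2]
  shift [ 7.3  1.1 -1.9] turn -0.4
clock: 37.35
position: [0.4349, 0.1189, 0.1328]
ee_rot: [-0.514, 3.084, -0.011]
force: [1.0, 0.0, -0.0]
width: 0.748
t 37.4 p [434.9 118.9 132.8] yaw -161.09 tiltz [ 0.0158 -0.0047 -0.9999] F [ 1.  0. -0.] w 0.748 inrail [-223.1    2.1]
  shift [451.7  29.7 126.5] turn -161.1
```

View pics/d9.png

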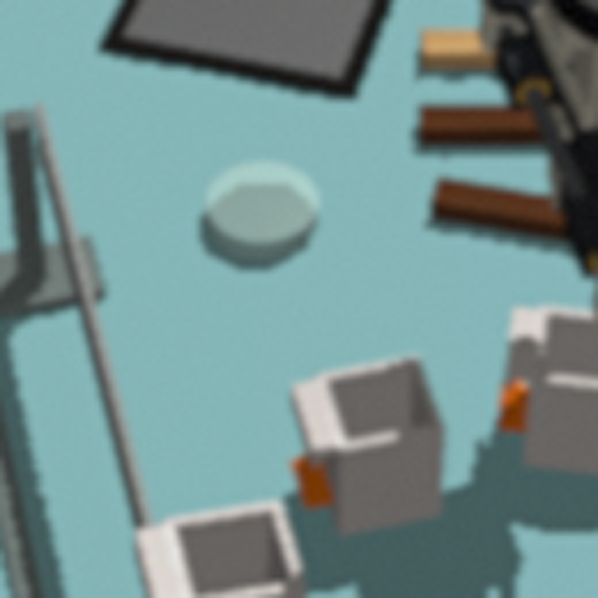

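View pics/d9t.png

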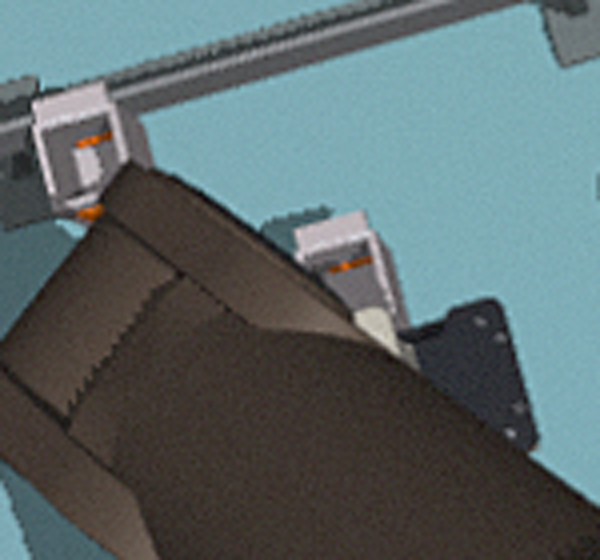

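```bash
python3 - <<'E'
from h import *
d=snap('top')
a,b=onz(d,224.5,248.75,.064)*1000,onz(d,241.25,243.25,.064)*1000; print(a,b,np.linalg.norm(a-b))
t=(a-b)[:2]; yaw=np.degrees(np.arctan2(-t[0],t[1])); m=(a+b)[:2]/2; e=np.array([np.cos(np.radians(yaw)),np.sin(np.radians(yaw))]); print(yaw,m-38*e,m-30*e)
s=snap('side')
# side: lip back edge corners zoom(295,385),(315,450); 
for X,Y in((295,385),(317,452),(442,432)): print(onz(s,240+X/4.6,220+Y/4.6,.064)*1000)
E
```

```text
[556.78277916 176.44992226  64.        ] [570.90906822 139.75071467  64.        ] 39.32408778850112
21.052754414376572 [528.38242111 144.449678  ] [535.84842166 147.32349704]
[571.02881482 142.52458851  64.        ]
[557.53805169 180.88286241  64.        ]
[501.55188707 164.70072101  64.        ]
```

```bash
python3 go.py 532.3 146.5 90 200.5;  python3 -m inch '[[[0.25,-30,5,0,-1],[0.25,-35,5,0,-0.6],[0.25,-35,4,10,0],[0.25,-5,0,15,0],[0.25,0,0,15,0],[0.25,0,0,0,0]]]' 10;  python3 go.py 532.3 146.5 50 200.5
```

```text
t 37.5 p [439.5 120.9 133.1] yaw -161.19 tiltz [ 1.770e-02 -7.000e-04 -9.998e-01] F [-0.5  1.  -0.4] w 0.751 inrail [-218.2    2.4]
  shift [-95.4  -5.4  44.7] turn -1.7
clock: 38.15
position: [0.5413, 0.1729, 0.0899]
ee_rot: [-0.55, 3.077, -0.003]
force: [0.3, -1.0, -0.5]
width: 0.748
t 38.1 p [541.3 172.9  89.9] yaw -159.71 tiltz [ 1.550e-02  9.000e-04 -9.999e-01] F [ 0.3 -1.  -0.5] w 0.748 inrail [-104.8   18. ]
  shift [ 18.2 -21.5  39.7] turn -0.2
```

```bash
python3 -m inch '[[[0.25,9,-11,0,0],[0.25,9,-11,0,0],[0.25,0,0,0,0]]]' 10;  python3 go.py 532.3 146.5 50 200.5; python3 -m inch '[[[0.25,0,0,13,0],[0.25,0,0,13,0],[0.25,0,0,13,0],[0.25,0,0,0,0],[0.6,0,0,0,0],[0.6,0,0,0,0],[0.6,0,0,0,0],[0.6,0,0,0,0]]]' 15;  python3 go.py 532.3 146.5 50 200.5;
```

```text
clock: 38.45
position: [0.5291, 0.1427, 0.0895]
ee_rot: [-0.553, 3.079, -0.005]
force: [0.4, 0.5, 0.2]
width: 0.75
t 38.5 p [529.1 142.7  89.5] yaw -159.65 tiltz [ 1.330e-02 -9.000e-04 -9.999e-01] F [0.4 0.5 0.2] w 0.75 inrail [-126.3   -6.6]
  shift [-3.8  2.7 39.5] turn -0.2
clock: 39.25
position: [0.5296, 0.1423, 0.0481]
ee_rot: [-0.551, 3.078, -0.005]
force: [-0.3, -0.9, -1.3]
width: 0.498
t 39.2 p [529.6 142.3  48.1] yaw -159.69 tiltz [ 1.480e-02 -3.000e-04 -9.999e-01] F [-0.3 -0.9 -1.3] w 0.498 inrail [-126.    -7.1]
  shift [-4.   3.  -1.9] turn -0.2
```

```bash
python3 -m inch '[[[0.6,0,0,-20,0],[0.6,0,0,-35,0],[0.6,-15,0,-35,0],[0.6,-25,2,-14,0],[0.6,-25,3,0,0.2],[0.6,0,0,0,0]]]' 15;  python3 gor.py -42 0 151
```

```text
clock: 39.85
position: [0.5881, 0.169, 0.1575]
ee_rot: [-0.545, 3.08, -0.007]
force: [-0.1, 0.1, -1.9]
width: 0.501
t 39.9 p [588.1 169.  157.5] yaw -159.91 tiltz [ 0.0139 -0.002  -0.9999] F [-0.1  0.1 -1.9] w 0.501 inrail [-61.9  -1.2]
  shift [-19.9   1.    6.7] turn 0.8
```

Now push the clip against the bar's face, with a tip grip and a long lever.

```bash
python3 -m inch '[[[0.6,-8,0,4,0.8],[0.6,-8,0,2,0],[0.6,-5,0,0,0],[0.6,-4,0,0,0],[0.6,-4,0,0,0],[0.6,0,0,0,0]]]' 6;  python3 gor.py -42 0 151; python3 -m inch '[[[0.6,-4,0,0,0],[0.6,-4,0,0,0],[0.6,-4,0,0,0],[0.6,0,0,0,0]]]' 6;  python3 gor.py -18 0 151;python3 - <<'E'
from h import *
d=snap('side'); cv2.imwrite('pics/e1.png',cv2.resize(d['frame'][220:330,220:330],None,fx=5.4,fy=5.4,interpolation=cv2.INTER_CUBIC))
E
```

```text
clock: 40.45
position: [0.6147, 0.1778, 0.1495]
ee_rot: [-0.524, 3.089, -0.01]
force: [-0.6, -0.7, -2.2]
width: 0.5
t 40.5 p [614.7 177.8 149.5] yaw -160.73 tiltz [ 0.0091 -0.005  -0.9999] F [-0.6 -0.7 -2.2] w 0.5 inrail [-33.9  -1.7]
  shift [ 8.   1.7 -1.6] turn -0.0
clock: 40.85
position: [0.6267, 0.1819, 0.1496]
ee_rot: [-0.525, 3.09, -0.011]
force: [-0.7, 0.2, -1.7]
width: 0.5
t 40.9 p [626.7 181.9 149.6] yaw -160.72 tiltz [ 0.0088 -0.0054 -0.9999] F [-0.7  0.2 -1.7] w 0.5 inrail [-21.3  -1.8]
  shift [-3.3  1.8 -1.4] turn -0.0
```

View pics/e1.png

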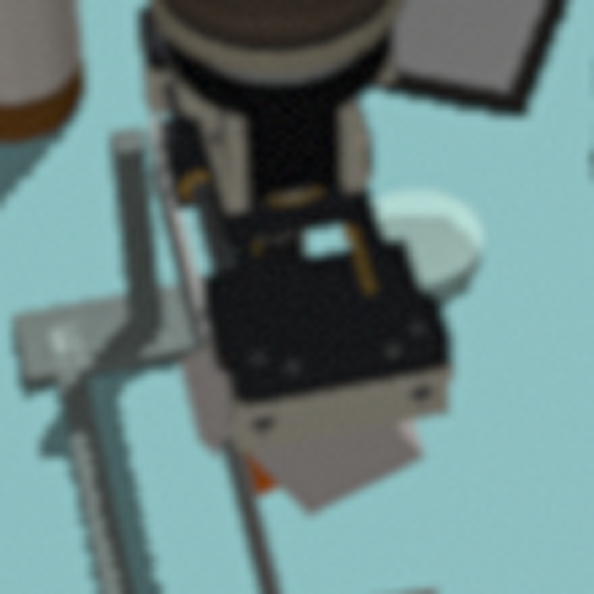

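```bash
python3 - <<'E'
from pl import *
d=snap('side')
z=lambda X,Y:(220+X/5.4,220+Y/5.4)
a,b=planeo(d,z(313,513),23),planeo(d,z(423,455),23); print(a,b,np.hypot(*(a-b)),np.degrees(np.arctan2(b[1]-a[1],a[0]-b[0])))
print('tip',plane(d,z(196,400)))
E
```

```text
[ -0.6 -72.6] [-43.2 -51.3] 47.62824792074552 26.565051177077986
tip [ 36.9 -23. ]
```

```bash
python3 -m inch '[[[0.6,3,1,0,0],[0.6,0,0,4,0],[0.6,0,0,4,0],[0.6,0,0,4,0],[0.6,0,0,0,0]]]' 12;  python3 gor.py -24 0 125; python3 -m inch '[[[0.6,0,0,4,0],[0.6,0,0,4,0],[0.6,0,0,0,0]]]' 10;  python3 gor.py -24 0 125
```

```text
clock: 41.45
position: [0.6232, 0.1815, 0.1365]
ee_rot: [-0.525, 3.088, -0.011]
force: [0.7, 0.1, -1.0]
width: 0.498
t 41.5 p [623.2 181.5 136.5] yaw -160.72 tiltz [ 0.0099 -0.0054 -0.9999] F [ 0.7  0.1 -1. ] w 0.498 inrail [-24.7  -1. ]
  shift [-0.6  1.1 11.5] turn 0.0
clock: 41.75
position: [0.6232, 0.1814, 0.1276]
ee_rot: [-0.525, 3.089, -0.011]
force: [-0.9, -0.4, -2.0]
width: 0.504
t 41.8 p [623.2 181.4 127.6] yaw -160.72 tiltz [ 0.0095 -0.0055 -0.9999] F [-0.9 -0.4 -2. ] w 0.504 inrail [-24.7  -1.1]
  shift [-0.7  1.1  2.6] turn 0.0
```

Past the landing height of the tooth without contact, so it is behind the bar. Continue.

```bash
python3 -m inch '[[[0.6,0,0,3,0],[0.6,0,0,3,0],[0.6,0,0,0,0]]]' 8;  python3 gor.py -24 0 125; python3 -m inch '[[[0.6,0,0,3,0],[0.6,0,0,0,0]]]' 6;  python3 gor.py -24 0 125; python3 - <<'E'
from h import *
d=snap('side'); cv2.imwrite('pics/e2.png',cv2.resize(d['frame'][220:330,220:330],None,fx=5.4,fy=5.4,interpolation=cv2.INTER_CUBIC))
E
```

```text
clock: 42.05
position: [0.6221, 0.1811, 0.1213]
ee_rot: [-0.526, 3.091, -0.012]
force: [-1.3, -0.7, -1.9]
width: 0.501
t 42.0 p [622.1 181.1 121.3] yaw -160.69 tiltz [ 0.0076 -0.0067 -0.9999] F [-1.3 -0.7 -1.9] w 0.501 inrail [-25.9  -1.1]
  shift [-1.9  1.  -3.7] turn 0.0
clock: 42.25
position: [0.622, 0.1811, 0.1182]
ee_rot: [-0.526, 3.091, -0.012]
force: [-0.9, 0.6, -2.4]
width: 0.5
t 42.2 p [622.  181.1 118.2] yaw -160.69 tiltz [ 0.0076 -0.0067 -0.9999] F [-0.9  0.6 -2.4] w 0.5 inrail [-26.  -1.]
  shift [-2.   0.9 -6.8] turn 0.0
```

View pics/e2.png

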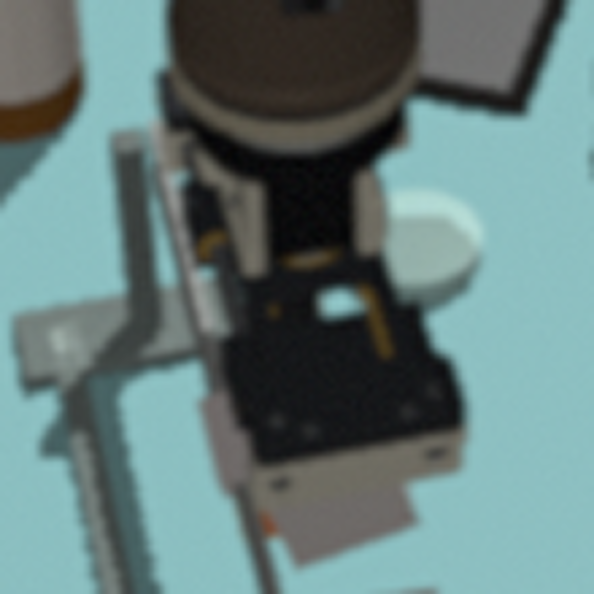

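```bash
python3 -m inch '[[[0.6,-1,0,3,0],[0.6,-1,0,2,0],[0.6,0,0,0,0]]]' 5;  python3 gor.py -24 0 115; python3 -m inch '[[[0.3,0,0,0,0],[0.3,0,0,0,0],[0.3,0,0,0,0],[0.3,0,0,-10,0],[0.3,0,0,-30,0],[0.3,20,0,-10,0],[0.3,40,0,0,0],[1,40,0,0,0],[1,0,0,0,0]]]' 10; python3 gor.py -80 0 78; python3 - <<'E'
from h import *
d=snap('side'); cv2.imwrite('pics/e3.png',cv2.resize(d['frame'][220:330,220:330],None,fx=5.4,fy=5.4,interpolation=cv2.INTER_CUBIC))
E
```

```text
clock: 42.6
position: [0.6245, 0.182, 0.1138]
ee_rot: [-0.525, 3.09, -0.012]
force: [-1.4, -0.5, 0.2]
width: 0.501
t 42.6 p [624.5 182.  113.8] yaw -160.7 tiltz [ 0.0087 -0.0064 -0.9999] F [-1.4 -0.5  0.2] w 0.501 inrail [-23.3  -1. ]
  shift [ 0.7  1.  -1.2] turn 0.0
clock: 43.5
position: [0.5288, 0.1507, 0.1674]
ee_rot: [-0.525, 3.085, -0.008]
force: [1.1, -0.5, 0.8]
width: 0.574
t 43.5 p [528.8 150.7 167.4] yaw -160.68 tiltz [ 0.0133 -0.0029 -0.9999] F [ 1.1 -0.5  0.8] w 0.574 inrail [-123.9    1.1]
  shift [-42.9  -0.5  89.9] turn 0.0
```

View pics/e3.png

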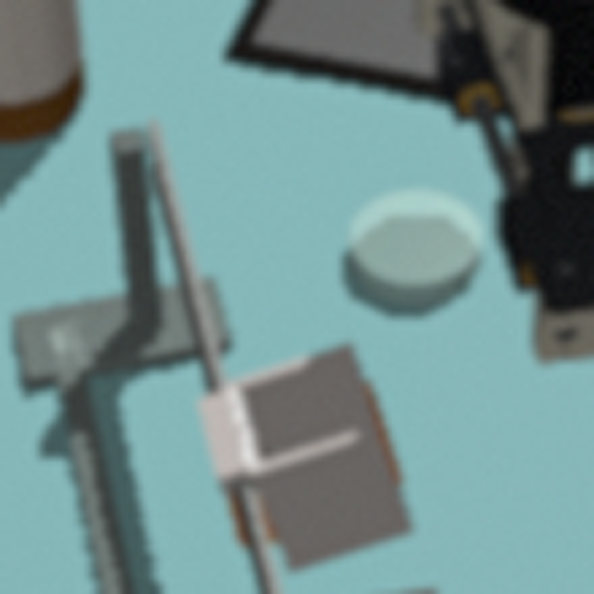

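```bash
python3 -m inch '[[[1,0,0,25,0],[1,0,0,30,0],[1,0,0,30,0],[1,0,0,0,0],[1,-10,0,3,0],[1,-12,0,0,0],[1,-12,0,0,0],[1,-8,0,0,0],[1,-5,0,0,0]]]' 20; python3 gor.py -61 0 79; python3 -m inch '[[[1,-5,0,0,0],[1,-5,0,0,0],[1,-4,0,0,0]]]' 20; python3 gor.py -61 0 79;python3 -m inch '[[[1,-4,0,0,0],[1,-4,0,0,0],[1,-4,0,0,0]]]' 20; python3 gor.py -61 0 79;
```

```text
clock: 44.45
position: [0.5868, 0.17, 0.0871]
ee_rot: [-0.517, 3.077, -0.006]
force: [-0.4, -0.4, -0.4]
width: 0.007
t 44.5 p [586.8 170.   87.1] yaw -160.93 tiltz [ 2.140e-02 -3.000e-04 -9.998e-01] F [-0.4 -0.4 -0.4] w 0.007 inrail [-62.9   0.2]
  shift [-1.7 -0.1  8.1] turn -0.2
clock: 44.75
position: [0.5883, 0.1704, 0.0882]
ee_rot: [0.524, -3.093, 0.023]
force: [-17.1, -8.0, 7.9]
width: 0.006
t 44.8 p [588.3 170.4  88.2] yaw -160.78 tiltz [-0.0021 -0.0154 -0.9999] F [-17.1  -8.    7.9] w 0.006 inrail [-61.3   0.1]
  shift [-0.4  0.   9.2] turn -0.1
clock: 45.05
position: [0.5881, 0.1702, 0.0892]
ee_rot: [0.524, -3.068, 0.04]
force: [-19.0, -7.7, 10.4]
width: 0.004
t 45.0 p [588.1 170.2  89.2] yaw -160.62 tiltz [-0.0244 -0.03   -0.9993] F [-19.   -7.7  10.4] w 0.004 inrail [-61.6  -0.1]
  shift [-0.9  0.3 10.1] turn 0.1
```

```bash
python3 -m inch '[[[1,15,0,0,0],[1,30,0,0,0],[1,30,0,-20,0],[1,30,0,-30,0],[0.25,0,0,-10,0],[0.25,0,0,0,0]]]' 20; python3 - <<'E'
from h import *
st()
d=snap('side'); cv2.imwrite('pics/e4.png',cv2.resize(d['frame'][220:370,220:370],None,fx=4,fy=4,interpolation=cv2.INTER_CUBIC))
d=snap('top'); cv2.imwrite('pics/e5.png',d['frame'])
E
```

```text
clock: 45.65
position: [0.4925, 0.1396, 0.1604]
ee_rot: [0.525, -3.075, 0.036]
force: [1.2, -0.1, -1.1]
width: 0.132
45.65 [0.4925 0.1396 0.1604] rot
 [[-0.9431 -0.332  -0.0181]
 [-0.3315  0.9431 -0.0266]
 [ 0.0259 -0.0191 -0.9995]] F [ 1.2 -0.1 -1.1] w 0.132 q [ 0.376  0.578 -1.1    1.849  0.585  1.115  0.96 ]
```

View pics/e4.png

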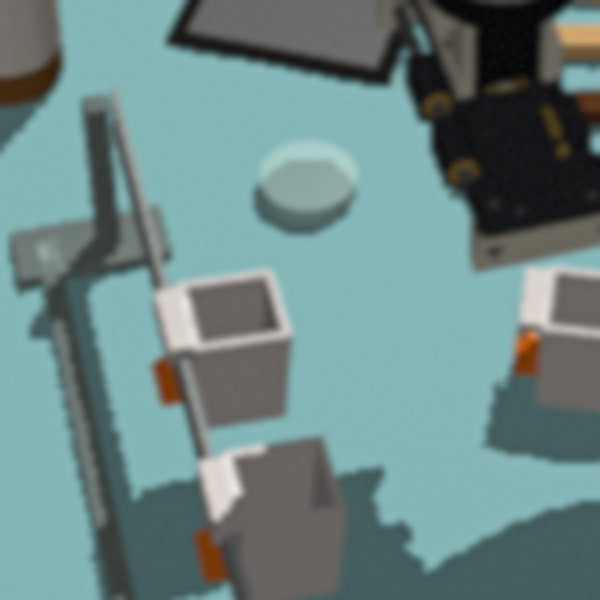

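View pics/e5.png

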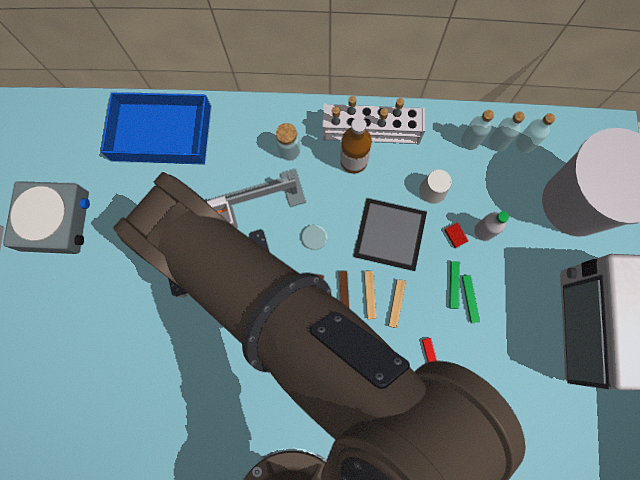

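```bash
python3 go.py 437.5 108.6 100 176.2; python3 -m inch '[[[0.25,10,0,0,8],[0.25,10,0,0,8],[0.25,10,0,0,7],[0.25,10,-10,10,0],[0.25,0,0,0,0]]]' 10; python3 go.py 437.5 108.6 100 176.2
```

```text
t 45.8 p [492.  139.5 158.7] yaw -160.63 tiltz [-0.0203 -0.0268 -0.9994] F [-0.   0.8 -0.4] w 0.22 inrail [-162.4    2.7]
  shift [ 60.  -10.   60.6] turn 23.2
clock: 46.25
position: [0.4539, 0.1253, 0.1463]
ee_rot: [-0.126, -3.116, 0.037]
force: [-0.1, -0.1, 0.5]
width: 0.65
t 46.2 p [453.9 125.3 146.3] yaw 175.36 tiltz [-0.024  -0.023  -0.9994] F [-0.1 -0.1  0.5] w 0.65 inrail [-203.1    1.8]
  shift [ 14.  -16.8  47. ] turn -0.8
```

```bash
python3 -m inch '[[[0.25,8,-9,10,-0.8],[0.25,7,-9,15,0],[0.25,0,0,15,0],[0.25,0,0,10,0],[0.25,0,0,0,0]]]' 10; python3 go.py 437.5 108.6 50 176.2; python3 - <<'E'
from h import *
d=snap('side'); cv2.imwrite('pics/f1.png',cv2.resize(d['frame'][200:320,300:420],None,fx=5,fy=5,interpolation=cv2.INTER_CUBIC))
E
```

```text
clock: 46.75
position: [0.441, 0.1105, 0.0943]
ee_rot: [-0.101, -3.117, 0.03]
force: [-0.2, -0.5, 0.0]
width: 0.752
t 46.8 p [441.  110.5  94.3] yaw 176.29 tiltz [-0.0233 -0.0182 -0.9996] F [-0.2 -0.5  0. ] w 0.752 inrail [-220.2   -7.9]
  shift [ 2.4 -1.2 44.4] turn 0.1
```

View pics/f1.png

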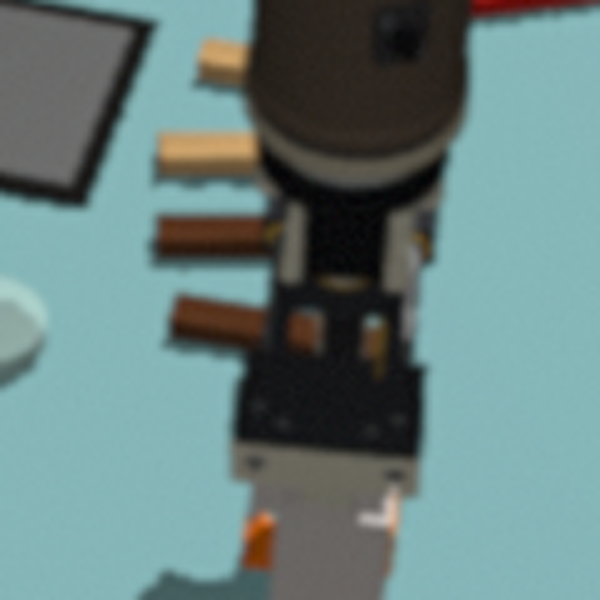

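```bash
python3 -m inch '[[[0.25,2,-1,14,0],[0.25,0,0,14,0],[0.25,0,0,14,0],[0.25,0,0,0,0],[0.6,0,0,0,0],[0.6,0,0,0,0],[0.6,0,0,0,0],[0.6,0,0,0,0],[0.6,0,0,0,0]]]' 15; python3 go.py 437.5 108.6 50 176.2; 
```

```text
clock: 47.7
position: [0.4403, 0.1112, 0.0512]
ee_rot: [-0.099, -3.121, 0.026]
force: [0.5, -1.0, -1.3]
width: 0.5
t 47.7 p [440.3 111.2  51.2] yaw 176.37 tiltz [-0.0195 -0.0161 -0.9997] F [ 0.5 -1.  -1.3] w 0.5 inrail [-220.6   -7. ]
  shift [ 2.6 -2.7  1.3] turn 0.2
```

```bash
python3 -m inch '[[[0.6,0,0,-20,0],[0.6,0,0,-35,0],[0.6,0,0,-35,-8],[0.6,0,0,-18,-8],[0.6,0,0,0,-7],[0.6,0,0,0,0]]]' 15; python3 gor.py -65 -105 154
```

```text
clock: 48.3
position: [0.4417, 0.1127, 0.1639]
ee_rot: [0.547, -3.071, 0.021]
force: [-0.8, 0.1, -2.0]
width: 0.499
t 48.3 p [441.7 112.7 163.9] yaw -159.81 tiltz [-0.0199 -0.017  -0.9997] F [-0.8  0.1 -2. ] w 0.499 inrail [-218.7   -6. ]
  shift [-152.3 -101.4    7.1] turn 0.9
```

```bash
python3 -m inch '[[[0.6,-20,-20,0,0.9],[0.6,-30,-20,0,0],[0.6,-30,-20,3,0],[0.6,-30,-20,3,0],[0.6,-20,-18,0,0],[0.6,-12,0,0,0],[0.6,0,0,0,0]]]' 15; python3 gor.py -43 -105 154
```

```text
clock: 49.0
position: [0.6118, 0.0628, 0.1513]
ee_rot: [0.481, -3.077, 0.026]
force: [-0.2, -0.9, -1.3]
width: 0.503
t 49.0 p [611.8  62.8 151.3] yaw -162.25 tiltz [-0.0241 -0.0208 -0.9995] F [-0.2 -0.9 -1.3] w 0.503 inrail [ -74.7 -109.2]
  shift [-31.5   5.   -3.7] turn -1.5
```

```bash
python3 -m inch '[[[0.6,-10,2,-2,-1.5],[0.6,-10,2,-2,0],[0.6,-10,1,0,0],[0.6,-5,0,0,0],[0.6,-5,0,0,0],[0.6,-5,0,0,0],[0.6,0,0,0,0]]]' 6;  python3 gor.py -18 -105 154; python3 -m inch '[[[0.6,-4,0,0,0],[0.6,-4,0,0,0],[0.6,-3,0,0,0],[0.6,0,0,0,0]]]' 6;  python3 gor.py -18 -105 154;python3 - <<'E'
from h import *
d=snap('side'); cv2.imwrite('pics/f2.png',cv2.resize(d['frame'][190:300,210:320],None,fx=5.4,fy=5.4,interpolation=cv2.INTER_CUBIC))
E
```

```text
clock: 49.7
position: [0.6533, 0.0849, 0.1535]
ee_rot: [0.521, -3.067, 0.027]
force: [-0.5, 0.8, -1.3]
width: 0.503
t 49.7 p [653.3  84.9 153.5] yaw -160.72 tiltz [-0.0268 -0.0223 -0.9994] F [-0.5  0.8 -1.3] w 0.503 inrail [ -28.2 -102.2]
  shift [-10.2  -2.9  -0.8] turn -0.0
clock: 50.1
position: [0.6638, 0.0883, 0.1531]
ee_rot: [0.521, -3.066, 0.028]
force: [-0.7, -1.1, -1.7]
width: 0.505
t 50.1 p [663.8  88.3 153.1] yaw -160.73 tiltz [-0.028  -0.0231 -0.9993] F [-0.7 -1.1 -1.7] w 0.505 inrail [ -17.1 -102.4]
  shift [ 0.9 -2.6 -0.9] turn -0.0
```

View pics/f2.png

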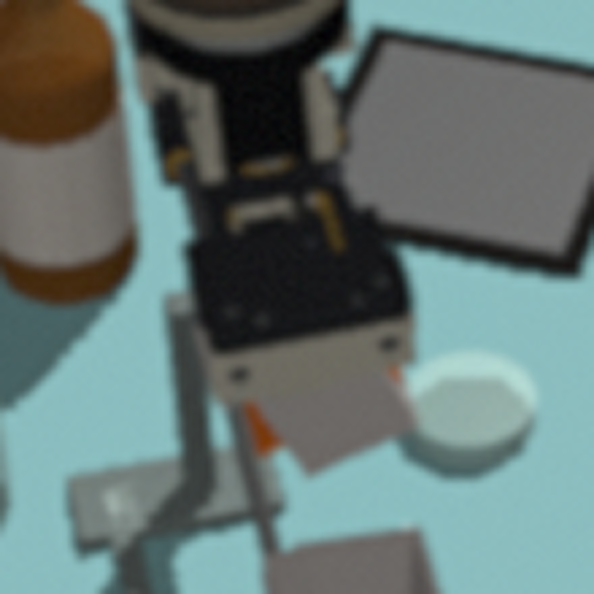

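```bash
python3 - <<'E'
from pl import *
d=snap('side')
z=lambda X,Y:(210+X/5.4,190+Y/5.4)
a,b=planeo(d,z(308,472),23),planeo(d,z(414,422),23); t=np.arctan2(b[1]-a[1],a[0]-b[0]); print(a,b,np.hypot(*(a-b)),np.degrees(t))
c=lambda x,w:np.round(a+[x*np.cos(t)+w*np.sin(t),-x*np.sin(t)+w*np.cos(t)],1)
print('tip',c(13,50),'inner',c(10,51),'wall',c(0,50),'L',c(0,58),'clip',c(15,8))
E
```

```text
[ -1.1 -69.6] [-45.1 -53.6] 46.818799642878496 19.98310652189997
tip [ 28.2 -27.1] inner [ 25.7 -25.1] wall [ 16.  -22.6] L [ 18.7 -15.1] clip [ 15.7 -67.2]
```

```bash
python3 -m inch '[[[0.6,-3,0,0,0],[0.6,-3,0,0,0],[0.6,0,0,0,0]]]' 6;  python3 gor.py -18 -105 154;python3 - <<'E'
from h import *
d=snap('side'); cv2.imwrite('pics/f3.png',cv2.resize(d['frame'][190:300,210:320],None,fx=5.4,fy=5.4,interpolation=cv2.INTER_CUBIC))
E
```

```text
clock: 50.5
position: [0.6696, 0.0902, 0.153]
ee_rot: [0.521, -3.066, 0.028]
force: [-1.4, 0.4, -2.0]
width: 0.503
t 50.5 p [669.6  90.2 153. ] yaw -160.74 tiltz [-0.0279 -0.0232 -0.9993] F [-1.4  0.4 -2. ] w 0.503 inrail [ -11.1 -102.5]
  shift [ 7.  -2.5 -0.7] turn -0.0
```

View pics/f3.png

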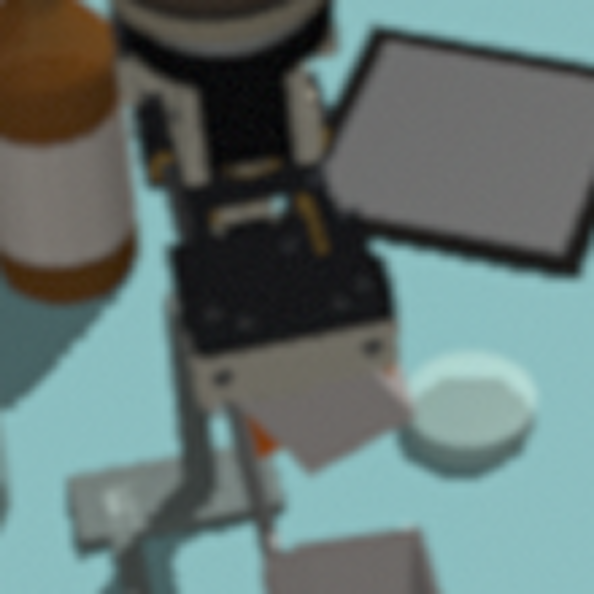

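```bash
python3 - <<'E'
from pl import *
d=snap('side')
z=lambda X,Y:(210+X/5.4,190+Y/5.4)
a,b=planeo(d,z(310,473),23),planeo(d,z(412,414),23); t=np.arctan2(b[1]-a[1],a[0]-b[0]); print(a,b,np.hypot(*(a-b)),np.degrees(t))
c=lambda x,w:np.round(a+[x*np.cos(t)+w*np.sin(t),-x*np.sin(t)+w*np.cos(t)],1)
print('tip',c(13,50),'inner',c(10,51),'wall',c(0,50),'L',c(0,58),'clip',c(15,8))
E
```

```text
[ -7.9 -70.7] [-50.7 -49. ] 47.98676900980103 26.88543430296101
tip [ 26.3 -32. ] inner [ 24.1 -29.7] wall [ 14.7 -26.1] L [ 18.3 -19. ] clip [  9.1 -70.3]
```

```bash
python3 -m inch '[[[0.6,6.5,-1,0,0],[0.6,0,0,4,0],[0.6,0,0,4,0],[0.6,0,0,4,0],[0.6,0,0,0,0]]]' 12;  python3 gor.py -17.6 -105 123; python3 -m inch '[[[0.6,0,0,4,0],[0.6,0,0,4,0],[0.6,0,0,0,0]]]' 10;  python3 gor.py -17.6 -105 123
```

```text
clock: 51.1
position: [0.6631, 0.0862, 0.1402]
ee_rot: [0.52, -3.067, 0.028]
force: [0.7, -1.1, -2.5]
width: 0.497
t 51.1 p [663.1  86.2 140.2] yaw -160.75 tiltz [-0.0267 -0.0231 -0.9994] F [ 0.7 -1.1 -2.5] w 0.497 inrail [ -18.5 -104.1]
  shift [-1.5 -0.7 17.2] turn -0.0
clock: 51.4
position: [0.6629, 0.0861, 0.1312]
ee_rot: [0.52, -3.067, 0.028]
force: [-0.4, 0.1, -1.1]
width: 0.502
t 51.4 p [662.9  86.1 131.2] yaw -160.75 tiltz [-0.0269 -0.0229 -0.9994] F [-0.4  0.1 -1.1] w 0.502 inrail [ -18.8 -104.1]
  shift [-1.4 -0.8  8.2] turn -0.0
```

```bash
python3 -m inch '[[[0.6,-1,0,4,0],[0.6,0,0,3,0],[0.6,0,0,0,0]]]' 8;  python3 gor.py -17.6 -105 123; python3 -m inch '[[[0.6,0,0,3,0],[0.6,0,0,3,0],[0.6,0,0,0,0]]]' 6;  python3 gor.py -17.6 -105 123; python3 - <<'E'
from h import *
d=snap('side'); cv2.imwrite('pics/f4.png',cv2.resize(d['frame'][190:300,210:320],None,fx=5.4,fy=5.4,interpolation=cv2.INTER_CUBIC))
E
```

```text
clock: 51.7
position: [0.664, 0.0865, 0.1238]
ee_rot: [0.52, -3.068, 0.028]
force: [0.8, -0.4, -1.7]
width: 0.498
t 51.7 p [664.   86.5 123.8] yaw -160.75 tiltz [-0.0264 -0.0226 -0.9994] F [ 0.8 -0.4 -1.7] w 0.498 inrail [ -17.6 -104.1]
  shift [-0.  -0.8  0.8] turn -0.0
clock: 52.0
position: [0.6636, 0.0864, 0.118]
ee_rot: [0.521, -3.068, 0.028]
force: [-0.5, -0.4, -1.8]
width: 0.498
t 52.0 p [663.6  86.4 118. ] yaw -160.75 tiltz [-0.0264 -0.023  -0.9994] F [-0.5 -0.4 -1.8] w 0.498 inrail [ -18.  -104.1]
  shift [-0.2 -0.9 -5. ] turn -0.0
```

View pics/f4.png

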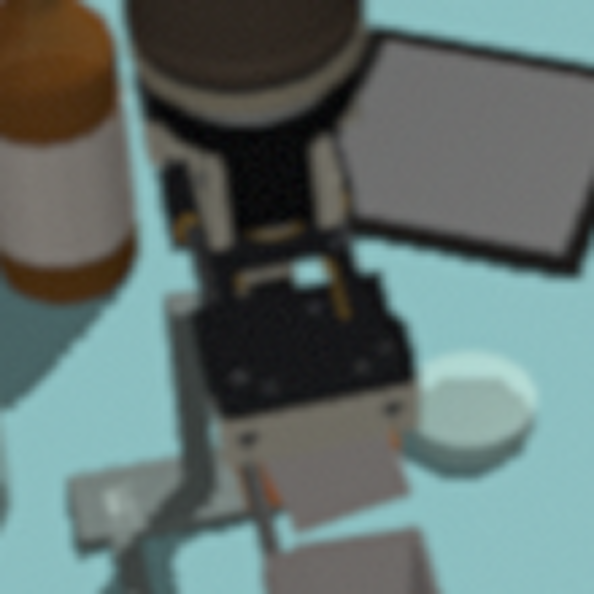

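```bash
python3 - <<'E'
from pl import *
d=snap('side')
z=lambda X,Y:(210+X/5.4,190+Y/5.4)
s=arm.observe(); M=R.from_rotvec(s['ee_rot']).as_matrix(); G=np.array(s['position'])*1000-M[:,2]*19
a,b=planeo(d,z(297,530),23),planeo(d,z(408,492),23); t=np.arctan2(b[1]-a[1],a[0]-b[0]); print(a,b,np.hypot(*(a-b)),np.degrees(t))
def W(q): P=G-M[:,0]*q[0]-M[:,2]*q[1]; return np.round([(P[:2]-RO)@ex,P[2]],1)
c=lambda x,w:W(a+[x*np.cos(t)+w*np.sin(t),-x*np.sin(t)+w*np.cos(t)])
print('tip',c(13,50),'inner',c(10,51),'wall',c(0,50),'L',c(0,58),'clip',c(15,8))
E
```

```text
[  5.3 -69.2] [-41.1 -60.6] 47.19025323093742 10.500320318251976
tip [  9.1 113.7] inner [  6.4 115.4] wall [ -3.6 116.5] L [ -1.9 124.3] clip [ 2.  72.3]
```

```bash
python3 -m inch '[[[0.3,0,0,0,0],[0.3,0,0,0,0],[0.3,0,0,0,0],[0.3,0,0,-10,0],[0.3,0,0,-30,0],[0.3,20,0,-10,0],[0.3,40,0,0,0],[1,40,0,0,0],[1,0,0,0,0]]]' 10; python3 gor.py -80 -104 80; python3 - <<'E'
from h import *
d=snap('side'); cv2.imwrite('pics/f5.png',cv2.resize(d['frame'][190:300,210:320],None,fx=5.4,fy=5.4,interpolation=cv2.INTER_CUBIC))
E
```

```text
clock: 53.0
position: [0.5685, 0.0559, 0.1761]
ee_rot: [0.523, -3.07, 0.026]
force: [0.7, 0.7, 0.1]
width: 0.577
t 53.0 p [568.5  55.9 176.1] yaw -160.66 tiltz [-0.0242 -0.0213 -0.9995] F [0.7 0.7 0.1] w 0.577 inrail [-117.8 -101.5]
  shift [-40.7  -1.4  95. ] turn 0.1
```

View pics/f5.png

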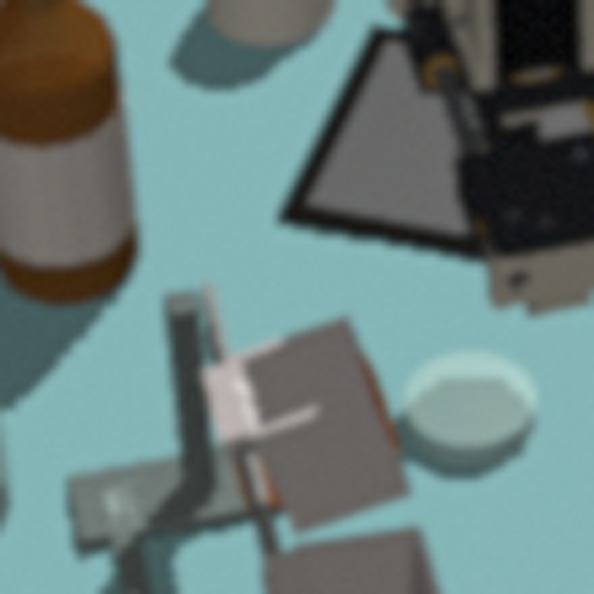

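```bash
python3 -m inch '[[[1,0,0,25,0],[1,0,0,30,0],[1,0,0,30,0],[1,0,0,8,0],[1,-10,0,3,0],[1,-12,0,0,0],[1,-12,0,0,0],[1,-8,0,0,0],[1,-5,0,0,0]]]' 20; python3 gor.py -61 -104 80; python3 -m inch '[[[1,-5,0,0,0],[1,-5,0,0,0],[1,-4,0,0,0]]]' 20; python3 gor.py -61 -104 80
```

```text
clock: 53.95
position: [0.6184, 0.0711, 0.083]
ee_rot: [0.519, -3.07, 0.03]
force: [-3.3, -0.8, -1.7]
width: 0.006
t 54.0 p [618.4  71.1  83. ] yaw -160.83 tiltz [-0.024  -0.0238 -0.9994] F [-3.3 -0.8 -1.7] w 0.006 inrail [ -65.7 -103.6]
  shift [-4.8 -0.4  2.9] turn -0.1
clock: 54.25
position: [0.6203, 0.0718, 0.0838]
ee_rot: [0.517, -3.042, 0.045]
force: [-19.2, -8.1, 12.0]
width: 0.004
t 54.2 p [620.3  71.8  83.8] yaw -160.76 tiltz [-0.0498 -0.0382 -0.998 ] F [-19.2  -8.1  12. ] w 0.004 inrail [ -63.7 -103.6]
  shift [-2.9 -0.3  3.7] turn -0.0
```

```bash
python3 -m inch '[[[1,15,0,0,0],[1,30,0,0,0],[1,30,0,-20,0],[1,30,0,-30,0],[0.3,30,0,-30,0],[0.3,0,0,0,0]]]' 20; python3 - <<'E'
from h import *
st()
d=snap('side'); cv2.imwrite('pics/f6.png',cv2.resize(d['frame'][190:340,210:360],None,fx=4,fy=4,interpolation=cv2.INTER_CUBIC))
E
```

```text
clock: 54.85
position: [0.4984, 0.0336, 0.1801]
ee_rot: [0.52, -3.047, 0.043]
force: [0.1, -0.3, 0.1]
width: 0.129
54.85 [0.4984 0.0336 0.1801] rot
 [[-0.9421 -0.3322 -0.045 ]
 [-0.3308  0.943  -0.0358]
 [ 0.0543 -0.0189 -0.9983]] F [ 0.1 -0.3  0.1] w 0.129 q [ 0.599  0.554 -1.125  1.835  0.554  1.172  1.182]
```

View pics/f6.png

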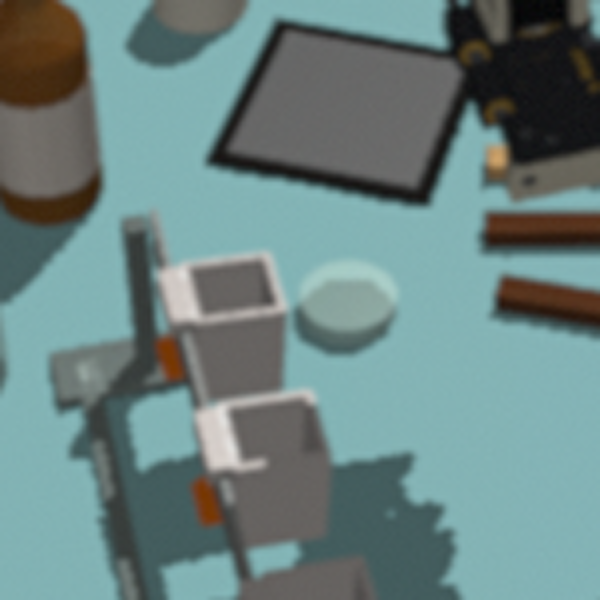

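```bash
python3 go.py 461 -29.3 60 171.2; python3 -m inch '[[[0.57,10,-15,20,8],[0.57,10,-15,20,8],[0.57,5,-15,20,8],[0.57,5,-12,20,4],[0.57,0,0,15,0],[0.57,0,0,0,0]]]' 20; python3 go.py 461 -29.3 60 171.2
```

```text
t 54.9 p [499.6  33.4 178.8] yaw -160.7 tiltz [-0.0448 -0.0354 -0.9984] F [ 0.5  0.4 -0.1] w 0.176 inrail [-190.3 -100. ]
  shift [ 50.6 -44.2 122.5] turn 28.1
clock: 55.5
position: [0.4826, -0.0292, 0.0855]
ee_rot: [-0.259, -3.098, 0.053]
force: [0.8, 0.0, -0.4]
width: 0.428
t 55.5 p [482.6 -29.2  85.5] yaw 170.41 tiltz [-0.035  -0.0313 -0.9989] F [ 0.8  0.  -0.4] w 0.428 inrail [-227.  -153.5]
  shift [20.5 -2.7 26.3] turn -0.8
```

```bash
python3 -m inch '[[[0.57,10,-2,13,-0.8],[0.57,9,-1,13,0],[0.57,0,0,10,0],[0.57,0,0,0,0]]]' 20; python3 go.py 461 -29.3 4 171.2; python3 - <<'E'
from h import *
d=snap('side'); cv2.imwrite('pics/g1.png',cv2.resize(d['frame'][180:300,290:420],None,fx=5,fy=5,interpolation=cv2.INTER_CUBIC))
E
```

```text
clock: 55.9
position: [0.4674, -0.0253, 0.0507]
ee_rot: [-0.219, -3.106, 0.046]
force: [1.2, -0.7, 0.4]
width: 0.431
t 55.9 p [467.4 -25.3  50.7] yaw 171.92 tiltz [-0.0298 -0.0275 -0.9992] F [ 1.2 -0.7  0.4] w 0.431 inrail [-240.1 -144.7]
  shift [ 4.5 -3.4 47. ] turn 0.7
```

View pics/g1.png

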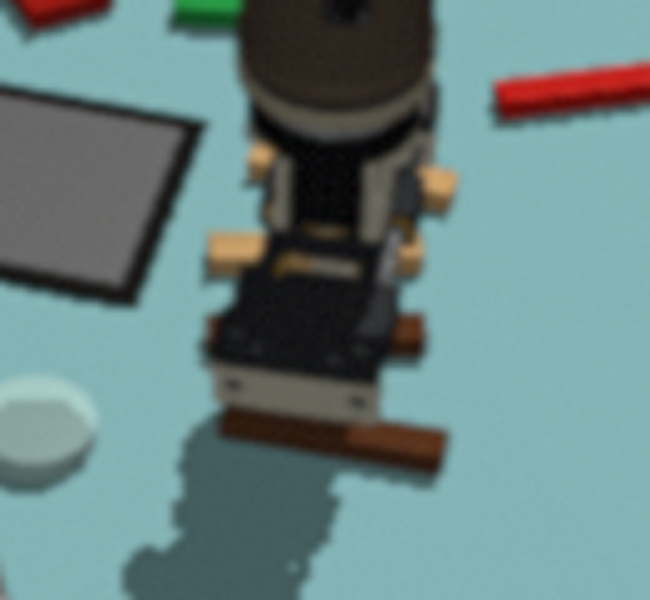

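```bash
python3 -m inch '[[[0.57,3,-2,12,0.7],[0.57,2,-1,12,0],[0.57,0,0,12,0],[0.57,0,0,8,0],[0.57,0,0,0,0]]]' 20; python3 go.py 461 -29.3 3 171.2
```

```text
clock: 56.45
position: [0.4629, -0.0281, 0.0048]
ee_rot: [-0.238, -3.108, 0.045]
force: [0.5, -0.3, 1.3]
width: 0.428
t 56.5 p [462.9 -28.1   4.8] yaw 171.21 tiltz [-0.0265 -0.0269 -0.9993] F [ 0.5 -0.3  1.3] w 0.428 inrail [-245.2 -146. ]
  shift [ 1.7 -1.4  1.9] turn 0.0
```

```bash
python3 -m inch '[[[0.9,0,0,0,0],[0.9,0,0,0,0],[0.9,0,0,0,0],[0.9,0,0,-15,0],[0.9,0,0,-30,0],[0.9,0,0,-30,0],[0.9,0,0,0,0]]]' 15; python3 go.py 628.7 -170.3 60 168.9
```

```text
clock: 57.15
position: [0.4651, -0.0254, 0.0828]
ee_rot: [-0.237, -3.107, 0.044]
force: [1.0, 0.2, -1.1]
width: 0.216
t 57.1 p [465.1 -25.4  82.8] yaw 171.27 tiltz [-0.027  -0.0262 -0.9993] F [ 1.   0.2 -1.1] w 0.216 inrail [-242.2 -144.1]
  shift [-184.1 -117.8   22.2] turn 2.4
```

```bash
python3 -m inch '[[[0.9,-35,-22,0,2.4],[0.9,-35,-22,0,0],[0.9,-35,-22,0,0],[0.9,-35,-22,0,0],[0.9,-30,-20,5,0],[0.9,-5,-3,5,0],[0.9,0,0,0,0]]]' 15; python3 go.py 628.7 -170.3 30 168.9
```

```text
clock: 57.85
position: [0.621, -0.1737, 0.0715]
ee_rot: [-0.303, -3.105, 0.051]
force: [0.4, 1.0, -0.6]
width: 0.22
t 57.9 p [ 621.  -173.7   71.5] yaw 168.82 tiltz [-0.0248 -0.0304 -0.9992] F [ 0.4  1.  -0.6] w 0.22 inrail [-144.1 -335.6]
  shift [-7.7  6.3 41.2] turn -0.1
```

```bash
python3 -m inch '[[[0.9,-5,4,15,0],[0.9,-3,2,15,0],[0.9,0,0,12,0],[0.9,0,0,0,0]]]' 15; python3 go.py 628.7 -170.3 9.5 168.9
```

```text
clock: 58.25
position: [0.6268, -0.1668, 0.0249]
ee_rot: [-0.296, -3.103, 0.05]
force: [-0.1, 0.0, -0.4]
width: 0.216
t 58.2 p [ 626.8 -166.8   24.9] yaw 169.07 tiltz [-0.0273 -0.0295 -0.9992] F [-0.1  0.  -0.4] w 0.216 inrail [-136.3 -331. ]
  shift [-2.8 -2.5 15.4] turn 0.2
```

```bash
python3 -m inch '[[[0.9,-3,-2.5,5,0.2],[0.9,0,0,5,0],[0.9,0,0,3,0],[0.9,0,0,0,0]]]' 15; python3 go.py 628.7 -170.3 9.5 168.9; python3 - <<'E'
from h import *
d=snap('side'); cv2.imwrite('pics/g2.png',cv2.resize(d['frame'][150:270,240:380],None,fx=5,fy=5,interpolation=cv2.INTER_CUBIC))
E
```

```text
clock: 58.65
position: [0.6289, -0.1695, 0.0111]
ee_rot: [-0.3, -3.102, 0.05]
force: [-0.2, -1.5, 0.6]
width: 0.214
t 58.6 p [ 628.9 -169.5   11.1] yaw 168.94 tiltz [-0.0273 -0.0294 -0.9992] F [-0.2 -1.5  0.6] w 0.214 inrail [-135.3 -334.2]
  shift [-0.  -0.8  1.6] turn 0.0
```

View pics/g2.png

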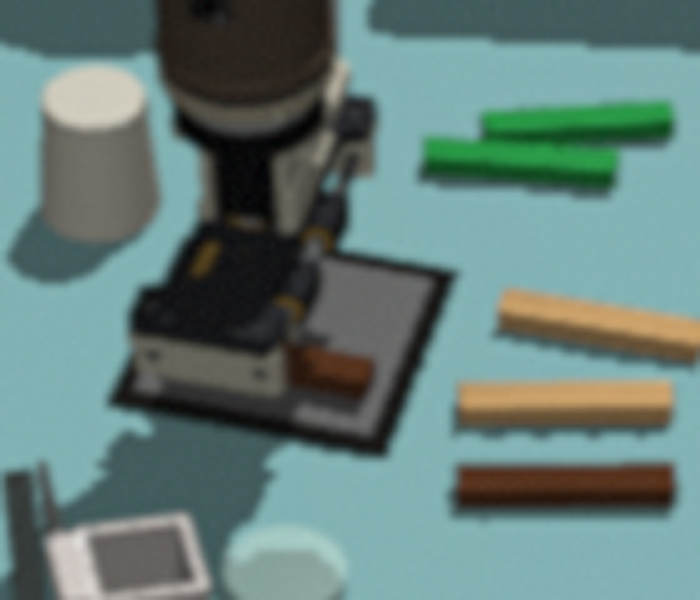

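```bash
python3 -m inch '[[[0.9,0,-0.5,2,0],[0.6,0,0,0,0],[0.6,0,0,0,0],[0.6,0,0,0,0],[0.6,0,0,-20,0],[0.57,0,0,-30,0],[0.57,0,0,-10,0]]]' 15; python3 go.py 471.3 -95.4 60 185.3
```

```text
clock: 59.4
position: [0.6303, -0.1679, 0.0731]
ee_rot: [-0.299, -3.102, 0.049]
force: [1.4, -0.5, 0.5]
width: 0.425
t 59.4 p [ 630.3 -167.9   73.1] yaw 168.96 tiltz [-0.0277 -0.0287 -0.9992] F [ 1.4 -0.5  0.5] w 0.425 inrail [-133.4 -333.2]
  shift [169.6  41.3  15.5] turn -16.3
```

```bash
python3 -m inch '[[[0.57,30,8,0,-8],[0.57,30,10,0,-8],[0.57,30,10,0,0],[0.57,30,5,0,0],[0.57,0,0,0,0]]]' 15; python3 go.py 471.3 -95.4 40 185.3
```

```text
clock: 59.9
position: [0.5108, -0.1316, 0.0812]
ee_rot: [0.154, -3.117, 0.048]
force: [0.8, -0.9, -0.3]
width: 0.43
t 59.9 p [ 510.8 -131.6   81.2] yaw -174.36 tiltz [-0.0193 -0.0315 -0.9993] F [ 0.8 -0.9 -0.3] w 0.43 inrail [-234.2 -259.4]
  shift [34.8 41.1 40.8] turn 0.3
```

```bash
python3 -m inch '[[[0.57,17,20,0,0.3],[0.57,17,20,12,0],[0.57,0,0,12,0],[0.57,0,0,0,0]]]' 15; python3 go.py 471.3 -95.4 4 185.3
```

```text
clock: 60.3
position: [0.475, -0.0962, 0.0593]
ee_rot: [0.142, -3.123, 0.053]
force: [0.0, 0.0, -0.5]
width: 0.426
t 60.3 p [475.  -96.2  59.3] yaw -174.8 tiltz [-0.0129 -0.0343 -0.9993] F [ 0.   0.  -0.5] w 0.426 inrail [-256.3 -214.1]
  shift [ 2.7  2.9 55.3] turn -0.1
```

```bash
python3 -m inch '[[[0.57,2,2,14,0],[0.57,1,1,14,0],[0.57,0,0,14,0],[0.57,0,0,11,0],[0.57,0,0,2,0],[0.57,0,0,0,0]]]' 15; python3 go.py 471.3 -95.4 4 185.3; python3 -m inch '[[[0.9,0,0,0,0],[0.9,0,0,0,0],[0.9,0,0,0,0],[0.9,0,0,-15,0],[0.9,0,0,-30,0],[0.9,0,0,-25,0],[0.9,-10,0,0,8],[0.9,-10,0,0,8.4],[0.9,0,0,0,0]]]' 15; python3 go.py 615 -231 60 168.9
```

```text
clock: 60.9
position: [0.4746, -0.0966, 0.0008]
ee_rot: [0.138, -3.126, 0.054]
force: [-6.3, -1.7, 24.3]
width: 0.431
t 60.9 p [474.6 -96.6   0.8] yaw -174.95 tiltz [-0.0108 -0.035  -0.9993] F [-6.3 -1.7 24.3] w 0.431 inrail [-256.8 -214.5]
  shift [ 3.2  1.4 -3.2] turn -0.3
clock: 61.8
position: [0.4964, -0.0941, 0.0728]
ee_rot: [-0.324, -3.116, 0.055]
force: [-0.7, -0.5, -0.7]
width: 0.216
t 61.8 p [496.4 -94.1  72.8] yaw 168.12 tiltz [-0.0116 -0.0339 -0.9994] F [-0.7 -0.5 -0.7] w 0.216 inrail [-235.4 -219.3]
  shift [-144.3 -109.1   16. ] turn -0.8
```

```bash
python3 -m inch '[[[0.9,-30,-22,0,-0.8],[0.9,-30,-22,0,0],[0.9,-30,-22,0,0],[0.9,-30,-22,0,0],[0.9,-18,-12,0,0],[0.9,-5,-3,0,0],[0.9,0,0,0,0]]]' 15; python3 go.py 618.1 -231.4 30 168.9
```

```text
clock: 62.5
position: [0.6168, -0.2264, 0.0722]
ee_rot: [-0.252, -3.115, 0.057]
force: [-0.6, 0.6, -0.8]
width: 0.216
t 62.5 p [ 616.8 -226.4   72.2] yaw 170.74 tiltz [-0.019  -0.0352 -0.9992] F [-0.6  0.6 -0.8] w 0.216 inrail [-165.5 -383.9]
  shift [-2.7 -3.1 42.3] turn 1.8
```

```bash
python3 -m inch '[[[0.9,-2,-2,15,1.8],[0.9,-1,-1,15,0],[0.9,0,0,12,0],[0.9,0,0,0,0]]]' 15; python3 go.py 618.1 -231.4 6 168.9
```

```text
clock: 62.9
position: [0.615, -0.2275, 0.0278]
ee_rot: [-0.285, -3.109, 0.056]
force: [-0.5, 0.6, -0.8]
width: 0.216
t 62.9 p [ 615.  -227.5   27.8] yaw 169.5 tiltz [-0.022  -0.0338 -0.9992] F [-0.5  0.6 -0.8] w 0.216 inrail [-167.5 -384.4]
  shift [-4.1 -2.5 21.8] turn 0.6
```

```bash
python3 -m inch '[[[0.9,-4,-2.5,7,0.6],[0.9,0,0,7,0],[0.9,0,0,5,0],[0.9,0,0,0,0]]]' 15; python3 go.py 618.1 -231.4 6 168.9
```

```text
clock: 63.3
position: [0.6183, -0.2305, 0.0078]
ee_rot: [-0.299, -3.108, 0.055]
force: [-0.8, 0.3, -1.1]
width: 0.221
t 63.3 p [ 618.3 -230.5    7.8] yaw 169.01 tiltz [-0.0217 -0.0335 -0.9992] F [-0.8  0.3 -1.1] w 0.221 inrail [-165.4 -388.3]
  shift [-0.  -0.8  1.9] turn 0.1
```

```bash
python3 -m inch '[[[0.9,0,-0.5,1.5,0],[0.6,0,0,0,0],[0.6,0,0,0,0],[0.6,0,0,0,0],[0.6,0,0,-20,0],[0.57,0,0,-30,0],[0.57,20,0,-15,-8],[0.57,20,0,0,-8],[0.57,20,0,0,0],[0.57,20,0,0,0],[0.57,20,0,0,0]]]' 15; python3 go.py 473.7 -155.3 50 185.3; python3 - <<'E'
from h import *
d=snap('side'); cv2.imwrite('pics/g3.png',cv2.resize(d['frame'][150:270,240:380],None,fx=5,fy=5,interpolation=cv2.INTER_CUBIC))
d=snap('top'); cv2.imwrite('pics/g3t.png',cv2.resize(d['frame'][180:330,300:490],None,fx=4,fy=4,interpolation=cv2.INTER_CUBIC))
E
```

```text
clock: 64.4
position: [0.5233, -0.2274, 0.087]
ee_rot: [0.161, -3.124, 0.055]
force: [0.7, -0.7, -0.1]
width: 0.432
t 64.4 p [ 523.3 -227.4   87. ] yaw -174.12 tiltz [-0.0107 -0.0358 -0.9993] F [ 0.7 -0.7 -0.1] w 0.432 inrail [-254. -354.]
  shift [41.4 78.1 35. ] turn 0.6
```

View pics/g3.png

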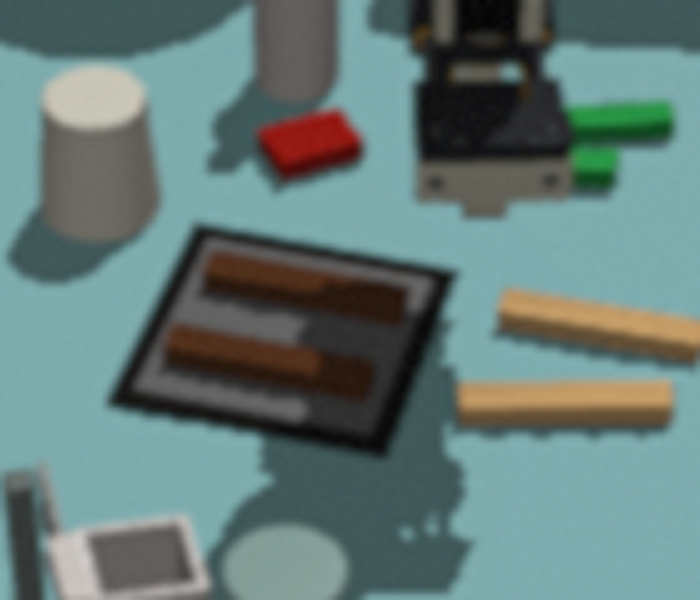

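View pics/g3t.png

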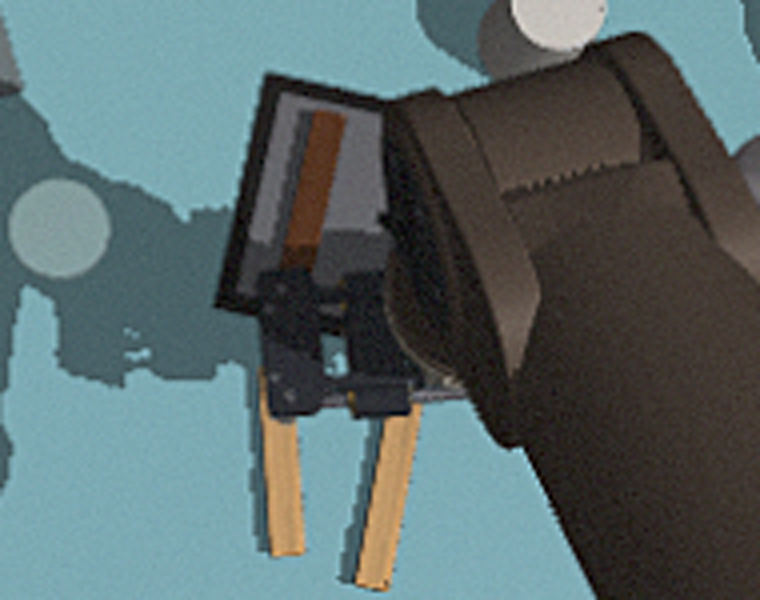

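```bash
python3 - <<'E'
from meas import *
d=snap('side'); f=d['frame']; H=cv2.cvtColor(f,cv2.COLOR_BGR2HSV).astype(int)
m=((H[...,0]<22)&(H[...,1]>110)&(H[...,2]>30)&(H[...,2]<140))
for r in rect(d,m,.014,(262,190,330,240)): print('brown',r)
e1=np.array([np.cos(np.radians(-11.1)),np.sin(np.radians(-11.1))]); e2=np.array([-e1[1],e1[0]]); C=np.array([620.9,-200.4])
for r in rect(d,m,.014,(262,190,330,240)): q=np.array(r[:2])-C; print(q@e1,q@e2)
# mat in side: corner px
z=lambda X,Y:(240+X/5,150+Y/5)
P=[onz(d,*z(*p),.004)[:2]*1000 for p in((198,226),(456,270),(385,455),(108,402))]; print(np.round(P,1),np.mean(P,0))
E
```

```text
brown (627.4, -169.2, 107.9, 28.7, 169.4, [294.0, 222.0])
brown (614.5, -229.0, 107.3, 27.9, 168.0, [300.0, 207.0])
0.3717169603412783 31.867723898976465
-0.7741448069093952 -29.29711077594401
[[ 677.5 -285.3]
 [ 534.4 -260.3]
 [ 561.9 -113.8]
 [ 706.4 -140.9]] [ 620.06084507 -200.08834796]
```

```bash
python3 -m inch '[[[0.57,14,26,0,0.6],[0.57,14,26,5,0],[0.57,13,26,10,0],[0.57,0,0,10,0],[0.57,0,0,0,0]]]' 15; python3 go.py 473.7 -155.3 4 185.3
```

```text
clock: 65.05
position: [0.4805, -0.1528, 0.0638]
ee_rot: [0.141, -3.135, 0.06]
force: [-0.2, 0.1, 0.2]
width: 0.431
t 65.0 p [ 480.5 -152.8   63.8] yaw -174.86 tiltz [-0.0014 -0.0382 -0.9993] F [-0.2  0.1  0.2] w 0.431 inrail [-269.8 -269.5]
  shift [ 6.7  0.4 59.8] turn -0.2
```

```bash
python3 -m inch '[[[0.57,4,0,14,0],[0.57,2,0,14,0],[0.57,0,0,14,0],[0.57,0,0,10,0],[0.57,0,0,0,0]]]' 15; python3 go.py 473.7 -155.3 4 185.3; 
```

```text
clock: 65.55
position: [0.4771, -0.1578, 0.0081]
ee_rot: [0.136, -3.137, 0.061]
force: [0.0, 0.7, -0.2]
width: 0.428
t 65.5 p [ 477.1 -157.8    8.1] yaw -175.05 tiltz [ 7.000e-04 -3.860e-02 -9.993e-01] F [ 0.   0.7 -0.2] w 0.428 inrail [-274.7 -273. ]
  shift [3.1 2.9 4. ] turn -0.4
```

```bash
python3 -m inch '[[[0.57,3,3,3,0],[0.57,0,0,1,0],[0.9,0,0,0,0],[0.9,0,0,0,0],[0.9,0,0,0,0]]]' 15; python3 go.py 473.7 -155.3 4 185.3;  python3 -m inch '[[[0.9,0,0,-20,0],[0.9,0,0,-35,0],[0.9,0,0,-30,0],[0.9,-10,0,0,8.5],[0.9,-10,0,0,8.5],[0.9,-10,0,0,8.5],[0.9,0,0,0,8.5],[0.9,0,0,0,8.5],[0.9,0,0,0,8.5],[0.9,0,0,0,8.5],[0.9,0,0,0,8.5]]]' 15; python3 go.py 651.3 -206.4 80 78.9; python3 -c "
from h import *
st()"
```

```text
clock: 66.05
position: [0.4743, -0.1552, 0.0042]
ee_rot: [-0.135, 3.138, -0.061]
force: [0.7, 0.6, 0.6]
width: 0.221
t 66.0 p [ 474.3 -155.2    4.2] yaw -175.08 tiltz [ 0.0018 -0.0386 -0.9993] F [0.7 0.6 0.6] w 0.221 inrail [-276.4 -269.6]
  shift [ 0.6 -0.   0.2] turn -0.4
clock: 67.15
position: [0.5061, -0.1538, 0.0958]
ee_rot: [1.65, 2.643, -0.046]
force: [0.1, 0.3, 0.3]
width: 0.217
t 67.2 p [ 506.1 -153.8   95.8] yaw 116.05 tiltz [ 0.0062 -0.0388 -0.9992] F [0.1 0.3 0.3] w 0.217 inrail [-246.  -278.8]
  shift [-110.4  107.6   18.8] turn 37.2
67.15 [ 0.5061 -0.1538  0.0958] rot
 [[-0.4389  0.8985  0.0062]
 [ 0.8978  0.4388 -0.0388]
 [-0.0376 -0.0115 -0.9992]] F [0.1 0.3 0.3] w 0.217 q [ 0.659  0.516 -0.667  1.93   0.476  0.842  0.185]
```

```bash
python3 -m inch '[[[0.9,0,20,0,8.5],[0.9,0,20,0,8.5],[0.9,0,20,0,8.5],[0.9,0,20,0,8.5],[0.9,0,20,0,3],[0.9,0,0,0,0]]]' 15; python3 go.py 651.3 -206.4 60 78.9
```

```text
clock: 67.75
position: [0.6056, -0.1375, 0.0975]
ee_rot: [2.407, 1.962, -0.03]
force: [0.4, 0.4, -1.4]
width: 0.216
t 67.8 p [ 605.6 -137.5   97.5] yaw 78.37 tiltz [ 0.0078 -0.0399 -0.9992] F [ 0.4  0.4 -1.4] w 0.216 inrail [-146.7 -296.3]
  shift [-56.8  58.   40.6] turn -0.5
```

```bash
python3 -m inch '[[[0.9,-20,20,0,-0.5],[0.9,-20,20,0,0],[0.9,-14,16,10,0],[0.9,-3,2,10,0],[0.9,0,0,10,0],[0.9,0,0,0,0]]]' 15; python3 go.py 651.3 -206.4 24 78.9
```

```text
clock: 68.35
position: [0.6504, -0.2046, 0.0693]
ee_rot: [2.392, 1.985, -0.03]
force: [0.2, -0.6, -0.3]
width: 0.213
t 68.3 p [ 650.4 -204.6   69.3] yaw 79.36 tiltz [ 0.006  -0.0378 -0.9993] F [ 0.2 -0.6 -0.3] w 0.213 inrail [-126.6 -374.4]
  shift [ 0.   0.7 45.4] turn 0.5
```

```bash
python3 -m inch '[[[0.9,0,1,14,0.5],[0.9,0,0,14,0],[0.9,0,0,10,0],[0.9,0,0,4,0],[0.9,0,0,0,0]]]' 15; python3 go.py 651.3 -206.4 22 78.9
```

```text
clock: 68.85
position: [0.6502, -0.2027, 0.0236]
ee_rot: [2.399, 1.98, -0.03]
force: [-0.9, -0.5, 2.1]
width: 0.217
t 68.8 p [ 650.2 -202.7   23.6] yaw 79.06 tiltz [ 0.0046 -0.0361 -0.9993] F [-0.9 -0.5  2.1] w 0.217 inrail [-126.1 -372.6]
  shift [-3.3  1.8  1.8] turn 0.2
```

```bash
python3 -m inch '[[[0.9,0,0,-4,0],[0.9,-4,2,0,0.2],[0.9,0,0,3,0],[0.9,0,0,0,0]]]' 15; python3 go.py 651.3 -206.4 22 78.9; python3 - <<'E'
from h import *
d=snap('side'); cv2.imwrite('pics/g4.png',cv2.resize(d['frame'][150:270,240:380],None,fx=5,fy=5,interpolation=cv2.INTER_CUBIC))
E
```

```text
clock: 69.25
position: [0.6524, -0.2074, 0.0263]
ee_rot: [2.402, 1.975, -0.028]
force: [0.1, -0.3, -0.4]
width: 0.213
t 69.2 p [ 652.4 -207.4   26.3] yaw 78.85 tiltz [ 0.0065 -0.0365 -0.9993] F [ 0.1 -0.3 -0.4] w 0.213 inrail [-125.5 -377.7]
  shift [ 0.9 -1.3  4.3] turn -0.1
```

View pics/g4.png

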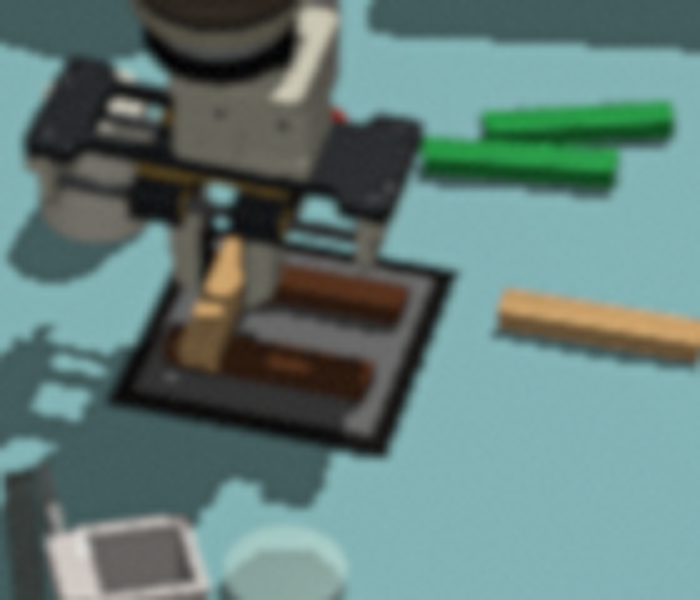

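```bash
python3 -m inch '[[[0.9,0.5,-1,2.5,0],[0.9,0,0,1.5,0],[0.6,0,0,0,0],[0.6,0,0,0,0],[0.6,0,0,0,0],[0.6,0,0,-20,0],[0.57,0,0,-30,0],[0.57,0,0,-20,0]]]' 15; python3 go.py 456.3 -217.6 60 170.4
```

```text
clock: 70.1
position: [0.6486, -0.2039, 0.0904]
ee_rot: [2.405, 1.978, -0.035]
force: [1.0, -0.1, 0.0]
width: 0.428
t 70.1 p [ 648.6 -203.9   90.4] yaw 78.87 tiltz [ 1.000e-04 -3.500e-02 -9.994e-01] F [ 1.  -0.1  0. ] w 0.428 inrail [-128.  -373.2]
  shift [ -49.5 -186.3   30.9] turn -91.5
```

```bash
python3 -m inch '[[[0.57,0,-40,0,0],[0.57,0,-40,0,0],[0.57,0,-40,0,-8.5],[0.57,0,0,0,-8.5],[0.57,0,0,0,-8.5],[0.57,0,0,0,-8.5],[0.57,0,0,0,-8.5],[0.57,0,0,0,-8.5],[0.57,0,0,0,-8.5],[0.57,0,0,0,-8.5],[0.57,0,0,0,-8.5],[0.57,0,0,0,-8.5]]]' 15; python3 go.py 456.3 -217.6 60 170.4; python3 - <<'E'
from meas import *
d=snap('side'); f=d['frame']; cv2.imwrite('pics/g5.png',cv2.resize(f[150:270,240:380],None,fx=5,fy=5,interpolation=cv2.INTER_CUBIC))
H=cv2.cvtColor(f,cv2.COLOR_BGR2HSV).astype(int); print(H[205,285])
E
```

```text
clock: 71.3
position: [0.5276, -0.1793, 0.0942]
ee_rot: [0.408, 3.101, -0.06]
force: [-0.6, 0.3, -0.2]
width: 0.429
t 71.3 p [ 527.6 -179.3   94.2] yaw 165.02 tiltz [ 0.0077 -0.0396 -0.9992] F [-0.6  0.3 -0.2] w 0.429 inrail [-234.1 -310. ]
  shift [ 59.6 -54.2  35.1] turn -5.4
[ 17 119 193]
```

View pics/g5.png

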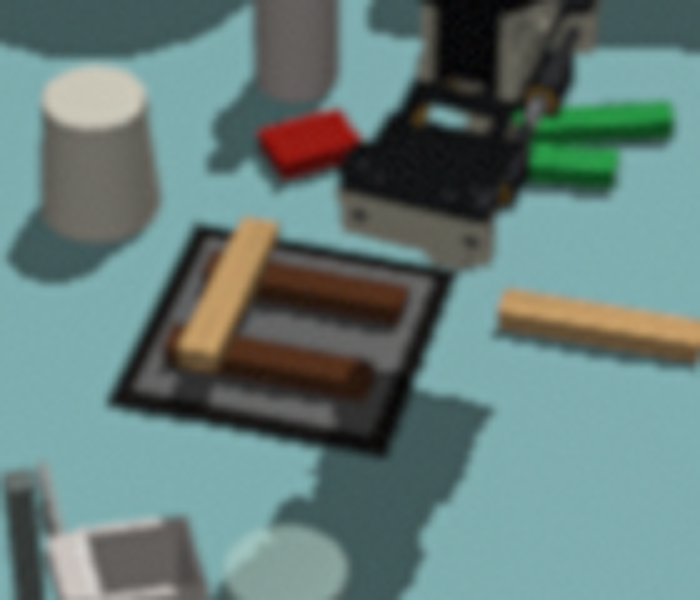

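```bash
cat > tw.py <<'E'
from meas import *
e1=np.array([np.cos(np.radians(-11.1)),np.sin(np.radians(-11.1))]); e2=np.array([-e1[1],e1[0]]); C=np.array([620.5,-200.2])
def tower(cam='side',roi=(262,185,335,240),zs=(.012,.026,.04)):
    d=snap(cam); f=d['frame']; H=cv2.cvtColor(f,cv2.COLOR_BGR2HSV).astype(int); h,s,v=H[...,0],H[...,1],H[...,2]
    ms=dict(brown=((h<22)&(s>110)&(v>30)&(v<120)),pale=(h>10)&(h<25)&(s>80)&(v>135),green=(h>60)&(h<80)&(s>150)&(v>60))
    for (k,m),z in zip(ms.items(),zs):
        for r in rect(d,m,z,roi): q=np.array(r[:2])-C; print(cam,k,r,'e1,e2',np.round([q@e1,q@e2],1))
E
python3 -c "
from tw import *
tower()"; python3 -m inch '[[[0.57,20,-18,0,-5.4],[0.57,20,-18,5,0],[0.57,15,-15,10,0],[0.57,0,0,10,0],[0.57,0,0,0,0]]]' 15; python3 go.py 456.3 -217.6 4 170.4
```

```text
side brown (627.1, -174.3, 108.1, 35.3, 169.4, [292.0, 222.0]) e1,e2 [ 1.5 26.7]
side brown (603.1, -224.7, 80.6, 38.7, 169.9, [304.0, 208.0]) e1,e2 [-12.4 -27.4]
side pale (652.7, -214.0, 108.3, 21.1, 78.6, [285.0, 207.0]) e1,e2 [34.3 -7.3]
clock: 71.9
position: [0.4626, -0.219, 0.0696]
ee_rot: [0.297, 3.114, -0.058]
force: [-0.5, 0.4, 0.4]
width: 0.431
t 71.9 p [ 462.6 -219.    69.6] yaw 169.12 tiltz [ 0.0096 -0.0381 -0.9992] F [-0.5  0.4  0.4] w 0.431 inrail [-308.6 -326. ]
  shift [ 7.5  2.6 65.4] turn -1.3
```

```bash
python3 -m inch '[[[0.57,5,2,15,-1.3],[0.57,2,1,15,0],[0.57,0,0,15,0],[0.57,0,0,12,0],[0.57,0,0,0,0]]]' 15; python3 go.py 456.3 -217.6 4 170.4
```

```text
clock: 72.4
position: [0.4612, -0.2148, 0.011]
ee_rot: [0.272, 3.112, -0.057]
force: [0.5, -0.5, 0.5]
width: 0.428
t 72.4 p [ 461.2 -214.8   11. ] yaw 170.03 tiltz [ 0.014  -0.0379 -0.9992] F [ 0.5 -0.5  0.5] w 0.428 inrail [-308.5 -321.6]
  shift [ 4.5 -3.4  7. ] turn -0.4
```

```bash
python3 -m inch '[[[0.57,4.5,-3.4,4,0],[0.57,0,0,2,0],[0.57,0,0,1,0],[0.9,0,0,0,0],[0.9,0,0,0,0],[0.9,0,0,0,0]]]' 15; python3 go.py 456.3 -217.6 4 170.4;  python3 -m inch '[[[0.9,0,0,-20,0],[0.9,0,0,-35,0],[0.9,0,0,-35,0],[0.9,-10,0,0,8.5],[0.9,-10,0,0,8.5],[0.9,-10,0,0,8.5],[0.9,0,0,0,8.5],[0.9,0,0,0,8.5],[0.9,0,0,0,8.5],[0.9,0,0,0,8.5],[0.9,0,0,0,8.5],[0.9,0,0,0,8.5]]]' 15; python3 go.py 591 -194.4 80 78.9
```

```text
clock: 73.0
position: [0.4576, -0.2177, 0.005]
ee_rot: [0.274, 3.109, -0.058]
force: [0.3, -0.3, -0.7]
width: 0.224
t 73.0 p [ 457.6 -217.7    5. ] yaw 169.97 tiltz [ 0.0165 -0.0387 -0.9991] F [ 0.3 -0.3 -0.7] w 0.224 inrail [-312.8 -323.2]
  shift [ 1.3 -0.1  1. ] turn -0.4
clock: 74.2
position: [0.4856, -0.2237, 0.1015]
ee_rot: [2.145, 2.24, -0.022]
force: [0.6, -0.2, -0.3]
width: 0.217
t 74.2 p [ 485.6 -223.7  101.5] yaw 92.46 tiltz [ 0.019  -0.0381 -0.9991] F [ 0.6 -0.2 -0.3] w 0.217 inrail [-288.4 -338.1]
  shift [ 25.6 106.2  22.3] turn 13.6
```

```bash
python3 -m inch '[[[0.9,5,25,0,8],[0.9,5,25,0,5.6],[0.9,0,25,0,0],[0.9,0,20,0,0],[0.9,0,0,0,0]]]' 15; python3 go.py 590.8 -195.7 60 78.9
```

```text
clock: 74.7
position: [0.582, -0.2238, 0.104]
ee_rot: [2.409, 1.95, -0.016]
force: [-0.1, 0.3, -0.1]
width: 0.216
t 74.7 p [ 582.  -223.8  104. ] yaw 77.95 tiltz [ 0.0186 -0.0389 -0.9991] F [-0.1  0.3 -0.1] w 0.216 inrail [-197.5 -370. ]
  shift [30.8  1.6 43.1] turn -1.0
```

```bash
python3 -m inch '[[[0.9,15,1,10,-1],[0.9,15,1,15,0],[0.9,0,0,15,0],[0.9,0,0,10,0],[0.9,0,0,0,0]]]' 15; python3 go.py 590.8 -195.7 26 78.9
```

```text
clock: 75.2
position: [0.5877, -0.1933, 0.0486]
ee_rot: [2.39, 1.978, -0.019]
force: [-0.6, -0.3, -0.7]
width: 0.213
t 75.2 p [ 587.7 -193.3   48.6] yaw 79.21 tiltz [ 0.0155 -0.0376 -0.9992] F [-0.6 -0.3 -0.7] w 0.213 inrail [-182. -343.]
  shift [-1.   3.  22.7] turn 0.3
```

```bash
python3 -m inch '[[[0.9,-2,3,9,0.3],[0.9,-1,0,7,0],[0.9,0,0,5,0],[0.9,0,0,0,0]]]' 15; python3 go.py 590.8 -195.7 23 78.9
```

```text
clock: 75.6
position: [0.5899, -0.2001, 0.0263]
ee_rot: [2.398, 1.968, -0.02]
force: [-0.4, -0.3, -0.5]
width: 0.215
t 75.6 p [ 589.9 -200.1   26.3] yaw 78.75 tiltz [ 0.0151 -0.0387 -0.9991] F [-0.4 -0.3 -0.5] w 0.215 inrail [-182.2 -350.2]
  shift [ 4.6 -0.   3.1] turn -0.2
```

```bash
python3 -m inch '[[[0.9,4.5,0,1,-0.2],[0.9,0,0,1,0],[0.9,0,0,0,0]]]' 15; python3 go.py 590.8 -195.7 23 78.9;  python3 -m inch '[[[0.9,0,0,1,0],[0.9,0,0,1,0],[0.6,0,0,0,0],[0.6,0,0,0,0],[0.6,0,0,0,0],[0.6,0,0,-20,0],[0.57,0,0,-30,0],[0.57,0,-30,-20,0],[0.57,0,-40,0,0],[0.57,0,-40,0,0]]]' 15; python3 go.py 473 -388 60 170.4;python3 - <<'E'
from tw import *
d=snap('side'); f=d['frame']; cv2.imwrite('pics/g6.png',cv2.resize(f[140:260,240:390],None,fx=5,fy=5,interpolation=cv2.INTER_CUBIC))
d=snap('top'); f=d['frame']; cv2.imwrite('pics/g6t.png',cv2.resize(f[180:330,320:510],None,fx=4,fy=4,interpolation=cv2.INTER_CUBIC))
tower(zs=(.018,.032,.046)); tower('top',(345,190,440,280),(.018,.032,.046)); tower('top',(440,240,500,340),(.0,.0,.014))
E
```

```text
clock: 75.9
position: [0.5913, -0.1956, 0.0245]
ee_rot: [2.394, 1.972, -0.019]
force: [-0.4, -0.4, -0.1]
width: 0.216
t 75.9 p [ 591.3 -195.6   24.5] yaw 78.94 tiltz [ 0.0161 -0.0388 -0.9991] F [-0.4 -0.4 -0.1] w 0.216 inrail [-179.3 -346.4]
  shift [-0.1 -0.5  1.5] turn 0.0
clock: 76.9
position: [0.4849, -0.1713, 0.0924]
ee_rot: [2.391, 1.97, -0.011]
force: [0.3, 0.8, -0.1]
width: 0.433
t 76.9 p [ 484.9 -171.3   92.4] yaw 78.95 tiltz [ 0.0219 -0.0382 -0.999 ] F [ 0.3  0.8 -0.1] w 0.433 inrail [-271.7 -288.3]
  shift [-213.8   28.7   40.4] turn -91.5
side brown (626.8, -167.6, 106.6, 35.1, 169.1, [293.0, 222.0]) e1,e2 [-0.1 33.2]
side brown (622.2, -220.7, 39.0, 38.5, 168.0, [297.0, 207.0]) e1,e2 [  5.6 -19.8]
side pale (591.8, -194.3, 108.5, 21.1, 78.9, [308.0, 211.0]) e1,e2 [-29.3   0.3]
side pale (651.9, -206.3, 107.6, 21.1, 78.6, [285.0, 207.0]) e1,e2 [32.   0.1]
top brown (636.5, -171.1, 27.2, 17.7, 167.6, [378.0, 225.0]) e1,e2 [10.1 31.6]
top pale (651.4, -206.1, 108.6, 20.4, 78.8, [394.0, 218.0]) e1,e2 [31.5  0.2]
top green (473.3, -388.1, 107.9, 19.1, 10.5, [471.0, 298.0]) e1,e2 [-108.3 -212.7]
top green (503.5, -350.6, 107.6, 19.7, 177.9, [454.0, 284.0]) e1,e2 [ -85.9 -170.1]
```

View pics/g6.png

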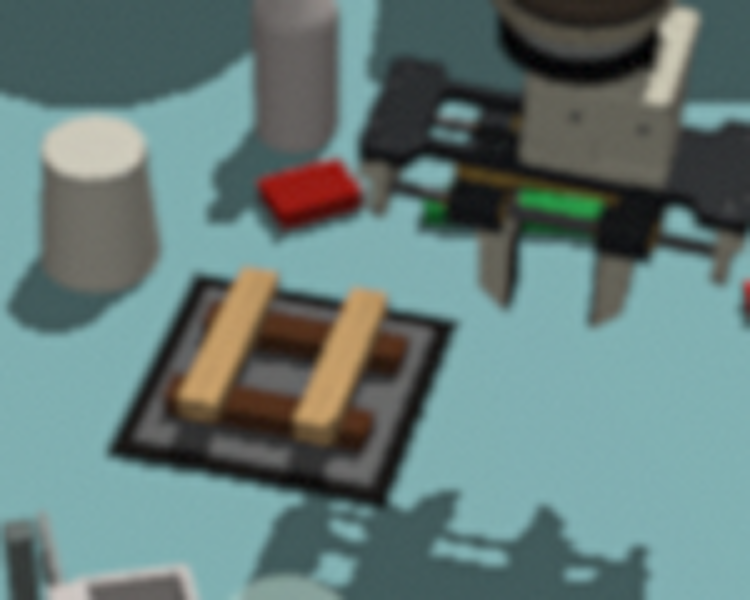

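View pics/g6t.png

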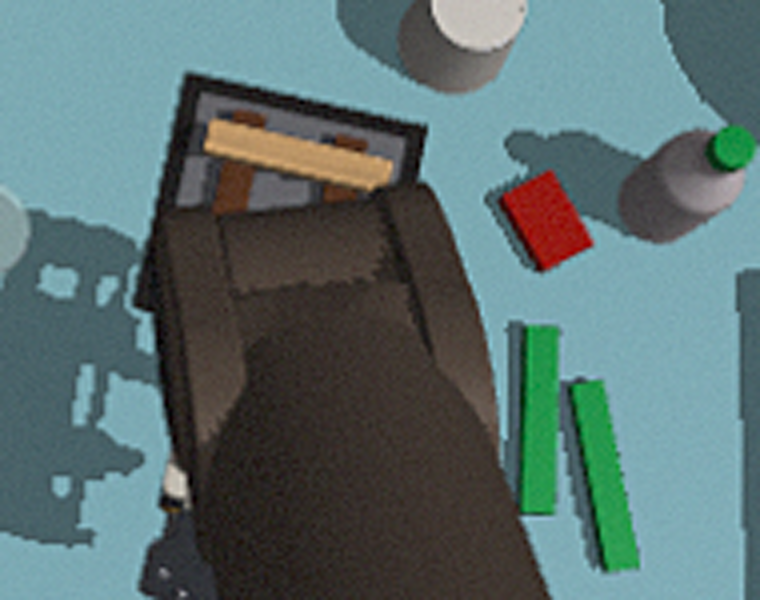

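```bash
python3 -m inch '[[[0.6,-30,0,0,8.5],[0.6,-30,0,0,8.5],[0.6,-20,0,0,8.5],[0.6,0,0,0,8.5],[0.6,0,0,0,8.5],[0.6,0,0,0,8.5],[0.6,0,0,0,8.5],[0.65,0,0,0,8.5]]]' 15; python3 go.py 432 -395.7 50 10.5;python3 -c "
from h import *
st()"
```

```text
clock: 77.95
position: [0.4736, -0.2534, 0.0947]
ee_rot: [3.088, 0.28, 0.044]
force: [-0.2, -0.2, -0.7]
width: 0.367
t 78.0 p [ 473.6 -253.4   94.7] yaw 10.39 tiltz [ 0.0321 -0.0379 -0.9988] F [-0.2 -0.2 -0.7] w 0.367 inrail [-309.6 -362.1]
  shift [-67.6 130.5  48.7] turn -0.1
77.95 [ 0.4736 -0.2534  0.0947] rot
 [[ 0.9833  0.1791  0.0321]
 [ 0.1803 -0.9829 -0.0379]
 [ 0.0248  0.0431 -0.9988]] F [-0.2 -0.2 -0.7] w 0.367 q [ 0.533  0.435 -0.208  1.965  0.171  0.714 -1.172]
```

```bash
python3 -m inch '[[[0.65,-22,35,0,0],[0.65,-22,35,0,0],[0.65,-20,35,5,0],[0.65,-3,22,10,0],[0.65,0,0,10,0],[0.65,0,0,0,0]]]' 15; python3 go.py 432 -395.7 5 10.5
```

```text
clock: 78.55
position: [0.4411, -0.3976, 0.0723]
ee_rot: [3.084, 0.281, 0.056]
force: [0.3, 0.7, -0.0]
width: 0.35
t 78.5 p [ 441.1 -397.6   72.3] yaw 10.45 tiltz [ 0.0398 -0.0406 -0.9984] F [ 0.3  0.7 -0. ] w 0.35 inrail [-387.8 -487.4]
  shift [-10.7  -6.6  66.8] turn -0.1
```

```bash
python3 -m inch '[[[0.65,-6,-4,14,0],[0.65,-5,-3,14,0],[0.65,0,0,14,0],[0.65,0,0,8,0],[0.65,0,0,0,0]]]' 15; python3 go.py 432 -395.7 5 10.5; python3 - <<'E'
from h import *
d=snap('top'); f=d['frame']; cv2.imwrite('pics/h1.png',cv2.resize(f[230:350,400:520],None,fx=5,fy=5,interpolation=cv2.INTER_CUBIC))
E
```

```text
clock: 79.05
position: [0.4369, -0.3911, 0.0201]
ee_rot: [3.084, 0.292, 0.061]
force: [-0.4, -0.6, 0.3]
width: 0.353
t 79.0 p [ 436.9 -391.1   20.1] yaw 10.85 tiltz [ 0.0433 -0.0394 -0.9983] F [-0.4 -0.6  0.3] w 0.353 inrail [-389.6 -480. ]
  shift [-6.2  2.8 15.1] turn 0.4
```

View pics/h1.png

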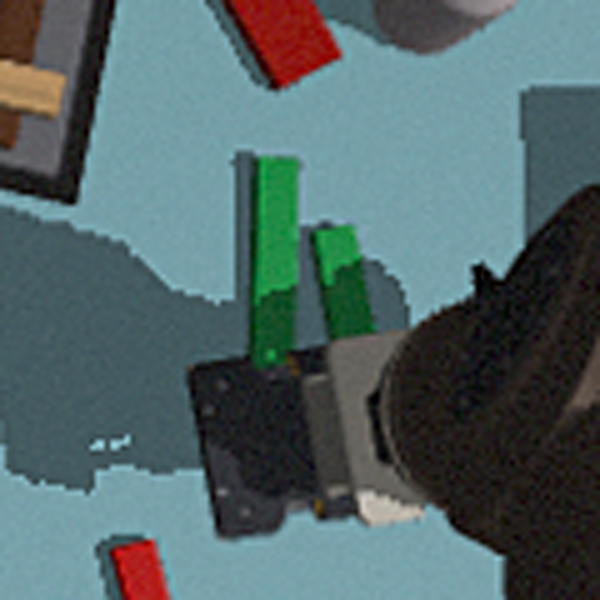

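```bash
python3 -m inch '[[[0.65,-7,3.5,0,0.4],[0.65,0,0,5,0],[0.65,0,0,0,0]]]' 15; python3 go.py 432 -395.7 5 10.5; 
```

```text
clock: 79.4
position: [0.4321, -0.3972, 0.0166]
ee_rot: [3.083, 0.281, 0.065]
force: [0.1, -0.1, -0.0]
width: 0.351
t 79.4 p [ 432.1 -397.2   16.6] yaw 10.45 tiltz [ 0.0459 -0.0412 -0.9981] F [ 0.1 -0.1 -0. ] w 0.351 inrail [-396.2 -484.1]
  shift [-0.3 -2.  11.6] turn -0.0
```

```bash
python3 -m inch '[[[0.65,-0.5,-1.5,5,0],[0.65,0,0,4,0],[0.65,0,0,1,0],[0.9,0,0,0,0],[0.9,0,0,0,0],[0.9,0,0,0,0]]]' 25; python3 go.py 432 -395.7 5 10.5; python3 -m inch '[[[0.9,0,0,-10,0],[0.9,0,15,-2,0],[0.9,0,20,0,0],[0.9,0,0,0,0],[0.9,0,0,8,0],[0.9,0,0,3,0],[0.6,0,0,0,0],[0.6,0,0,0,0],[0.6,0,0,0,0]]]' 25;  python3 go.py 473 -425 40 10.5
```

```text
clock: 80.0
position: [0.4319, -0.3965, 0.0061]
ee_rot: [3.082, 0.28, 0.066]
force: [-0.5, 0.2, -0.3]
width: 0.213
t 80.0 p [ 431.9 -396.5    6.1] yaw 10.43 tiltz [ 0.0465 -0.0417 -0.998 ] F [-0.5  0.2 -0.3] w 0.213 inrail [-396.1 -483.4]
  shift [ 0.2 -0.8  1.1] turn -0.1
clock: 80.9
position: [0.4387, -0.4287, 0.0114]
ee_rot: [3.083, 0.285, 0.066]
force: [-0.5, -0.2, 0.1]
width: 0.383
t 80.9 p [ 438.7 -428.7   11.4] yaw 10.6 tiltz [ 0.0468 -0.0403 -0.9981] F [-0.5 -0.2  0.1] w 0.383 inrail [-400.4 -516. ]
  shift [ 35.5   4.  -27.1] turn 0.1
```

```bash
python3 -m inch '[[[0.6,0,0,-25,0],[0.6,0,0,-30,0],[0.6,0,35,-10,0],[0.6,0,35,0,0],[0.6,0,0,0,0]]]' 25; python3 - <<'E'
from tw import *
rel(473,-425,40,10.5)
tower('top',(440,240,510,340),(.0,.0,.014)); tower('side',(320,150,400,240),(0,0,.01))
d=snap('top'); f=d['frame']; cv2.imwrite('pics/h2.png',cv2.resize(f[230:350,400:520],None,fx=5,fy=5,interpolation=cv2.INTER_CUBIC))
E
```

```text
clock: 81.4
position: [0.449, -0.4937, 0.0823]
ee_rot: [3.085, 0.292, 0.065]
force: [-0.5, 0.1, 0.2]
width: 0.4
t 81.4 p [ 449.  -493.7   82.3] yaw 10.86 tiltz [ 0.0455 -0.0385 -0.9982] F [-0.5  0.1  0.2] w 0.4 inrail [-412.1 -580.8]
  shift [ 34.9 -64.9  40.6] turn 0.4
top green (480.3, -421.7, 108.1, 18.9, 9.8, [485.0, 296.0]) e1,e2 [ -94.9 -244.3]
top green (503.4, -352.3, 107.5, 18.9, 179.4, [455.0, 285.0]) e1,e2 [ -85.6 -171.8]
side green (505.4, -350.7, 105.1, 28.6, 178.4, [344.0, 182.0]) e1,e2 [ -84.  -169.8]
side green (480.3, -421.9, 106.4, 30.3, 9.6, [353.0, 167.0]) e1,e2 [ -94.9 -244.5]
```

View pics/h2.png

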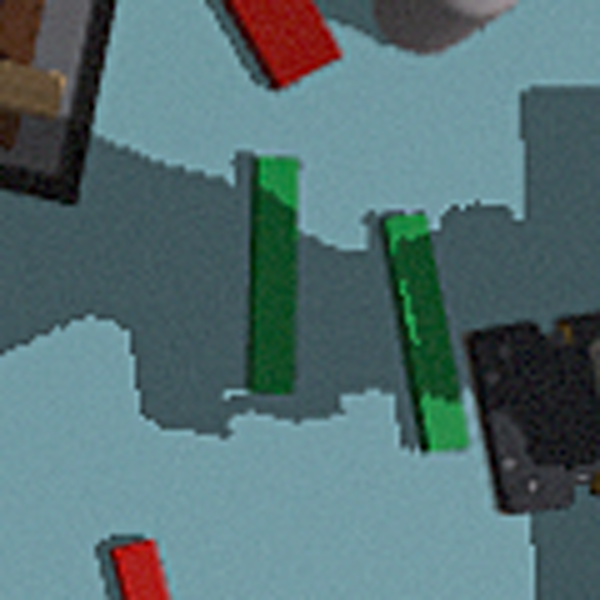

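```bash
python3 go.py 480.3 -421.8 30 9.7; python3 -m inch '[[[0.6,14,-22,5,1],[0.6,13,-22,14,0],[0.6,12,-22,14,0],[0.6,0,0,10,0],[0.6,0,0,0,0]]]' 25; python3 go.py 480.3 -421.8 5 9.7
```

```text
t 81.5 p [ 449.1 -487.9   80.9] yaw 11.07 tiltz [ 0.0438 -0.0334 -0.9985] F [0.1 0.4 0.3] w 0.403 inrail [-410.1 -575.4]
  shift [ 41.4 -61.   50. ] turn 1.4
clock: 82.05
position: [0.4768, -0.4081, 0.034]
ee_rot: [3.096, 0.278, 0.059]
force: [-0.3, -1.0, -0.7]
width: 0.397
t 82.0 p [ 476.8 -408.1   34. ] yaw 10.28 tiltz [ 0.0408 -0.0287 -0.9988] F [-0.3 -1.  -0.7] w 0.397 inrail [-357.6 -509.2]
  shift [ 0.  13.1 29.5] turn 0.6
```

```bash
python3 -m inch '[[[0.6,0,13,4,0.6],[0.6,0,0,8,0],[0.6,0,0,0,0]]]' 25; python3 go.py 480.3 -421.8 5 9.7
```

```text
clock: 82.35
position: [0.4792, -0.423, 0.0222]
ee_rot: [3.098, 0.259, 0.059]
force: [-0.1, -0.2, -0.8]
width: 0.4
t 82.3 p [ 479.2 -423.    22.2] yaw 9.6 tiltz [ 0.0407 -0.0293 -0.9987] F [-0.1 -0.2 -0.8] w 0.4 inrail [-360.2 -524.1]
  shift [ 0.7 -1.6 17.2] turn -0.1
```

```bash
python3 -m inch '[[[0.6,0.5,-1.5,7,0],[0.6,0,0,6,0],[0.6,0,0,4,0],[0.9,0,0,0,0],[0.9,0,0,0,0],[0.9,0,0,0,0]]]' 15; python3 go.py 480.3 -421.8 5 9.7; python3 -m inch '[[[0.9,0,0,-20,0],[0.9,0,0,-35,0],[0.9,0,0,-35,7],[0.9,0,0,0,7],[0.9,0,0,0,7],[0.9,0,0,0,0]]]' 15; python3 go.py 614.7 -229.6 90 -11.1; python3 -c "
from h import *
st()"
```

```text
clock: 82.95
position: [0.4793, -0.4236, 0.0038]
ee_rot: [3.097, 0.255, 0.059]
force: [0.4, 0.0, -0.6]
width: 0.219
t 83.0 p [ 479.3 -423.6    3.8] yaw 9.45 tiltz [ 0.0406 -0.03   -0.9987] F [ 0.4  0.  -0.6] w 0.219 inrail [-360.3 -524.6]
  shift [ 1.3 -1.6 -1.2] turn -0.3
clock: 83.55
position: [0.4761, -0.4205, 0.0986]
ee_rot: [3.098, -0.333, 0.071]
force: [-0.2, 0.6, -0.0]
width: 0.215
t 83.5 p [ 476.1 -420.5   98.6] yaw -12.24 tiltz [ 0.0424 -0.03   -0.9986] F [-0.2  0.6 -0. ] w 0.215 inrail [-362.3 -520.6]
  shift [  94.4 -216.1    8.8] turn -1.1
83.55 [ 0.4761 -0.4205  0.0986] rot
 [[ 0.9761 -0.213   0.0424]
 [-0.2118 -0.9768 -0.03  ]
 [ 0.0478  0.0203 -0.9986]] F [-0.2  0.6 -0. ] w 0.215 q [ 0.705  0.551 -0.095  1.73   0.068  0.812 -1.205]
```

```bash
python3 -m inch '[[[0.9,5,-38,0,-1.1],[0.9,15,-38,0,0],[0.9,20,-38,0,0],[0.9,20,-38,0,0],[0.9,20,-38,0,0],[0.9,12,-20,0,0],[0.9,0,0,0,0]]]' 15; python3 go.py 613.4 -229.4 70 -11.1
```

```text
clock: 84.25
position: [0.6093, -0.226, 0.0969]
ee_rot: [3.102, -0.265, 0.067]
force: [0.2, -0.2, -0.3]
width: 0.218
t 84.2 p [ 609.3 -226.    96.9] yaw -9.74 tiltz [ 0.0407 -0.0314 -0.9987] F [ 0.2 -0.2 -0.3] w 0.218 inrail [-172.4 -381. ]
  shift [ 3.4  2.  27.2] turn 1.4
```

```bash
python3 -m inch '[[[0.9,3,2,12,1.4],[0.9,0,0,12,0],[0.9,0,0,10,0],[0.9,0,0,0,0]]]' 15; python3 go.py 613.4 -229.4 37 -11.1
```

```text
clock: 84.65
position: [0.6105, -0.2331, 0.0587]
ee_rot: [3.097, -0.302, 0.062]
force: [0.3, 0.1, -0.1]
width: 0.22
t 84.7 p [ 610.5 -233.1   58.7] yaw -11.11 tiltz [ 0.037  -0.0327 -0.9988] F [ 0.3  0.1 -0.1] w 0.22 inrail [-173.6 -388.1]
  shift [ 1.2 -4.7 21.7] turn -0.0
```

```bash
python3 -m inch '[[[0.9,1,-4.7,7,0],[0.9,0,0,7,0],[0.9,0,0,4,0],[0.9,0,0,0,0]]]' 15; python3 go.py 613.4 -229.4 36.5 -11.1
```

```text
clock: 85.05
position: [0.6117, -0.2312, 0.0385]
ee_rot: [3.096, -0.306, 0.06]
force: [-0.4, 0.2, 0.4]
width: 0.216
t 85.0 p [ 611.7 -231.2   38.5] yaw -11.26 tiltz [ 0.0354 -0.0332 -0.9988] F [-0.4  0.2  0.4] w 0.216 inrail [-171.8 -386.7]
  shift [ 1.2 -2.1  2. ] turn -0.2
```

```bash
python3 -m inch '[[[0.9,1,-2,0,0],[0.9,0,0,1,0],[0.9,0,0,1,0],[0.9,0,0,0,0]]]' 15; python3 go.py 613.4 -229.4 36.5 -11.1; python3 -m inch '[[[0.65,0,0,0,0],[0.65,0,0,0,0],[0.65,0,0,0,0],[0.65,0,0,-20,0],[0.6,0,0,-30,0],[0.6,0,20,-10,0],[0.6,-10,30,0,0],[0.6,-15,30,0,0],[0.6,-15,30,0,0],[0.6,0,0,0,0]]]' 15; python3 go.py 503.5 -352 70 -1.2; python3 - <<'E'
from tw import *
d=snap('side'); f=d['frame']; cv2.imwrite('pics/h3.png',cv2.resize(f[140:260,240:390],None,fx=5,fy=5,interpolation=cv2.INTER_CUBIC))
tower(zs=(.018,.032,.046)); tower('top',(345,190,440,280),(.018,.032,.046)); tower('side',(320,150,400,240),(0,0,.01))
E
```

```text
clock: 85.45
position: [0.614, -0.2294, 0.0373]
ee_rot: [3.096, -0.305, 0.062]
force: [-0.6, 0.3, -0.1]
width: 0.219
t 85.5 p [ 614.  -229.4   37.3] yaw -11.24 tiltz [ 0.0369 -0.0336 -0.9988] F [-0.6  0.3 -0.1] w 0.219 inrail [-169.1 -385.8]
  shift [-0.6  0.1  0.8] turn -0.1
clock: 86.45
position: [0.5505, -0.3295, 0.1016]
ee_rot: [3.096, -0.299, 0.065]
force: [-0.9, 0.3, 0.3]
width: 0.403
t 86.5 p [ 550.5 -329.5  101.6] yaw -11.01 tiltz [ 0.0389 -0.0342 -0.9987] F [-0.9  0.3  0.3] w 0.403 inrail [-262.  -459.4]
  shift [-43.2  30.2  30.5] turn -9.8
side brown (621.5, -192.9, 106.7, 88.0, 168.1, [295.0, 215.0]) e1,e2 [-0.4  7.4]
side pale (656.2, -188.0, 68.6, 20.0, 78.6, [282.0, 211.0]) e1,e2 [32.7 18.8]
side green (616.0, -222.9, 109.1, 29.2, 169.5, [300.0, 199.0]) e1,e2 [ -0.  -23.1]
top brown (605.6, -170.9, 82.5, 64.4, 33.1, [378.0, 239.0]) e1,e2 [-20.3  25.9]
top pale (655.4, -185.5, 66.6, 20.4, 78.7, [385.0, 216.0]) e1,e2 [31.4 21.1]
top green (614.5, -228.7, 111.0, 19.1, 168.8, [404.0, 233.0]) e1,e2 [ -0.4 -29.1]
side green (505.8, -350.1, 104.6, 28.6, 177.8, [344.0, 182.0]) e1,e2 [ -83.7 -169.2]
```

View pics/h3.png

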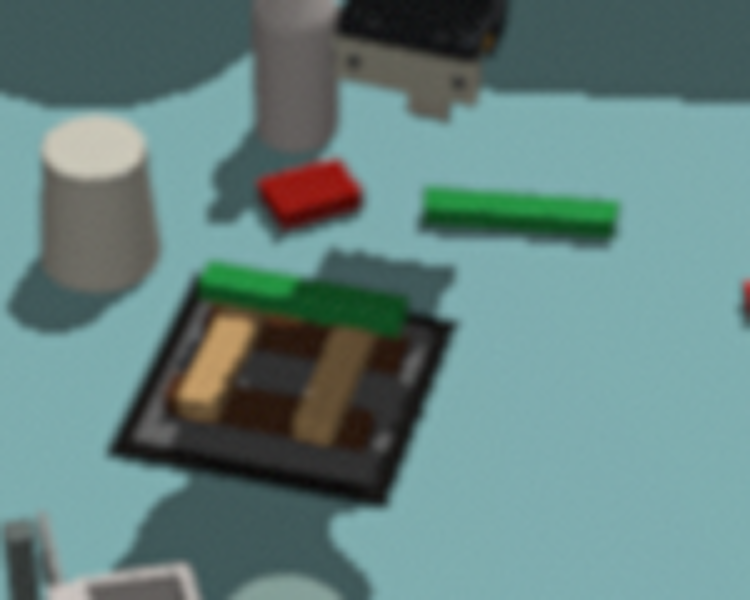

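```bash
python3 -m inch '[[[0.6,-15,10,0,-5],[0.6,-15,10,5,-4.5],[0.6,-10,3,10,0],[0.6,0,0,10,0],[0.6,0,0,0,0]]]' 15; python3 go.py 503.5 -351.8 25 -1.7
```

```text
clock: 87.15
position: [0.5181, -0.3352, 0.0735]
ee_rot: [3.114, -0.011, 0.07]
force: [0.0, -0.2, 0.0]
width: 0.402
t 87.2 p [ 518.1 -335.2   73.5] yaw -0.37 tiltz [ 0.045  -0.0267 -0.9986] F [ 0.  -0.2  0. ] w 0.402 inrail [-294.5 -454. ]
  shift [-16.7  15.4  48.2] turn 1.3
```

```bash
python3 -m inch '[[[0.6,-9,8,10,1.3],[0.6,-8,8,14,0],[0.6,0,0,14,0],[0.6,0,0,8,0],[0.6,0,0,0,0]]]' 15; python3 go.py 503.5 -351.8 5 -1.7
```

```text
clock: 87.65
position: [0.5047, -0.3512, 0.0231]
ee_rot: [3.115, -0.053, 0.072]
force: [0.0, -0.4, 0.6]
width: 0.4
t 87.7 p [ 504.7 -351.2   23.1] yaw -1.93 tiltz [ 0.046  -0.0258 -0.9986] F [ 0.  -0.4  0.6] w 0.4 inrail [-312.4 -464.7]
  shift [-2.   0.3 18. ] turn -0.2
```

```bash
python3 -m inch '[[[0.6,-1.5,0,7,0],[0.6,0,0,6,0],[0.6,0,0,4,0],[0.9,0,0,0,0],[0.9,0,0,0,0],[0.9,0,0,0,0]]]' 15; python3 go.py 503.5 -351.8 5 -1.7; python3 -m inch '[[[0.9,0,0,-20,0],[0.9,0,0,-35,0],[0.9,0,0,-35,5],[0.9,0,-20,0,4.4],[0.9,0,0,0,0]]]' 15; python3 go.py 626.3 -170.8 90 -11.1
```

```text
clock: 88.25
position: [0.5059, -0.3507, 0.0054]
ee_rot: [3.115, -0.052, 0.075]
force: [0.3, 0.3, -0.5]
width: 0.215
t 88.2 p [ 505.9 -350.7    5.4] yaw -1.86 tiltz [ 0.0478 -0.0259 -0.9985] F [ 0.3  0.3 -0.5] w 0.215 inrail [-311.2 -464.6]
  shift [-2.3  1.2  0.3] turn -0.2
clock: 88.75
position: [0.5039, -0.3281, 0.099]
ee_rot: [3.104, -0.318, 0.08]
force: [0.3, -0.2, -1.0]
width: 0.214
t 88.8 p [ 503.9 -328.1   99. ] yaw -11.68 tiltz [ 0.0486 -0.0254 -0.9985] F [ 0.3 -0.2 -1. ] w 0.214 inrail [-305.6 -442.6]
  shift [  87.5 -179.    10.9] turn -0.6
```

```bash
python3 -m inch '[[[0.9,15,-35,0,-0.6],[0.9,20,-35,0,0],[0.9,20,-35,0,0],[0.9,20,-35,0,0],[0.9,12,-30,0,0],[0.9,0,0,0,0]]]' 15; python3 go.py 628.6 -171.2 70 -11.1
```

```text
clock: 89.35
position: [0.6257, -0.1772, 0.1013]
ee_rot: [3.102, -0.299, 0.082]
force: [0.1, 0.8, -0.3]
width: 0.219
t 89.3 p [ 625.7 -177.2  101.3] yaw -10.99 tiltz [ 0.0499 -0.0287 -0.9983] F [ 0.1  0.8 -0.3] w 0.219 inrail [-140.8 -340.4]
  shift [ 0.  -7.1 31.2] turn 0.1
```

```bash
python3 -m inch '[[[0.9,0,-7,13,0.1],[0.9,0,0,13,0],[0.9,0,0,10,0],[0.9,0,0,0,0]]]' 15; python3 go.py 628.6 -171.2 39 -11.1
```

```text
clock: 89.75
position: [0.6269, -0.1735, 0.0606]
ee_rot: [3.101, -0.301, 0.077]
force: [-0.2, 0.2, -1.1]
width: 0.215
t 89.8 p [ 626.9 -173.5   60.6] yaw -11.07 tiltz [ 0.0469 -0.03   -0.9984] F [-0.2  0.2 -1.1] w 0.215 inrail [-138.4 -337.3]
  shift [ 0.1 -3.  21.6] turn 0.0
```

```bash
python3 -m inch '[[[0.9,0,-3,8,0],[0.9,0,0,7,0],[0.9,0,0,5,0],[0.9,0,0,0,0]]]' 15; python3 go.py 628.6 -171.2 37.5 -11.1
```

```text
clock: 90.15
position: [0.6271, -0.1738, 0.0382]
ee_rot: [3.099, -0.307, 0.075]
force: [-0.3, -0.0, 0.7]
width: 0.215
t 90.2 p [ 627.1 -173.8   38.2] yaw -11.27 tiltz [ 0.0452 -0.031  -0.9985] F [-0.3 -0.   0.7] w 0.215 inrail [-138.4 -337.6]
  shift [ 1.  -2.9  0.6] turn -0.2
```

```bash
python3 -m inch '[[[0.9,0,0,-2,0],[0.9,1,-3,0,-0.2],[0.9,0,0,2,0],[0.9,0,0,0,0]]]' 15; python3 go.py 628.6 -171.2 37.5 -11.1; python3 -m inch '[[[0.9,0,0,1.5,0],[0.65,0,0,0,0],[0.65,0,0,0,0],[0.65,0,0,0,0],[0.65,0,0,-15,0],[0.6,0,0,-30,0],[0.6,0,0,-35,0],[0.6,-40,0,-20,0],[0.6,-45,0,0,0],[0.6,-45,0,0,0],[0.6,0,0,0,0]]]' 15; python3 go.py 628.6 -171.2 37.5 -11.1
```

```text
clock: 90.55
position: [0.6296, -0.171, 0.0392]
ee_rot: [3.099, -0.301, 0.078]
force: [0.1, 0.4, 0.2]
width: 0.212
t 90.5 p [ 629.6 -171.    39.2] yaw -11.06 tiltz [ 0.047  -0.0313 -0.9984] F [0.1 0.4 0.2] w 0.212 inrail [-135.1 -335.8]
  shift [-1.   0.4  1.7] turn 0.0
clock: 91.65
position: [0.4939, -0.1419, 0.14]
ee_rot: [3.099, -0.3, 0.084]
force: [1.1, -0.1, 0.1]
width: 0.401
t 91.7 p [ 493.9 -141.9  140. ] yaw -11.04 tiltz [ 0.0511 -0.0324 -0.9982] F [ 1.1 -0.1  0.1] w 0.401 inrail [-253.6 -263.6]
  shift [131.8   0.5 110.1] turn 0.1
```

Now move clear to the right front, so both cameras see everything.

```bash
python3 -m inch '[[[0.6,-15,40,-10,0],[0.6,-15,40,-10,0],[0.6,-10,40,-10,0],[0.6,-5,40,0,0],[0.6,-10,40,0,0],[0.6,-10,40,0,0],[0.6,-10,40,0,0],[0.6,0,0,0,0]]]' 15; python3 - <<'E'
from tw import *
rel(0,0,0,0)
d=snap('side','i1'); d=snap('top','i2')
tower(zs=(.018,.032,.046)); tower('top',(345,190,440,280),(.018,.032,.046))
M=masks(snap('top')['frame'])
E
```

```text
clock: 92.45
position: [0.3645, -0.4119, 0.1839]
ee_rot: [3.093, -0.289, 0.105]
force: [-0.1, 0.4, -0.1]
width: 0.401
t 92.5 p [ 364.5 -411.9  183.9] yaw -10.61 tiltz [ 0.0643 -0.0399 -0.9971] F [-0.1  0.4 -0.1] w 0.401 inrail [-464.9 -475.7]
  shift [-446.  -341.8  143.5] turn -10.6
side brown (627.0, -163.3, 105.3, 27.3, 169.7, [295.0, 223.0]) e1,e2 [-0.7 37.5]
side brown (613.5, -226.7, 105.0, 22.8, 165.7, [301.0, 206.0]) e1,e2 [ -1.8 -27.4]
side green (628.1, -167.4, 109.0, 30.2, 169.2, [293.0, 213.0]) e1,e2 [ 1.1 33.6]
side green (615.5, -224.0, 109.6, 26.8, 169.5, [300.0, 199.0]) e1,e2 [ -0.3 -24.3]
top pale (592.4, -190.1, 30.3, 19.0, 79.5, [387.0, 243.0]) e1,e2 [-29.5   4.5]
top pale (652.3, -201.6, 30.2, 19.0, 79.4, [392.0, 218.0]) e1,e2 [31.5  4.7]
top green (614.6, -228.7, 110.9, 19.3, 168.8, [404.0, 233.0]) e1,e2 [ -0.3 -29.1]
top green (628.4, -170.5, 110.6, 20.1, 168.9, [379.0, 226.0]) e1,e2 [ 2.  30.7]
```

View pics/i1.png

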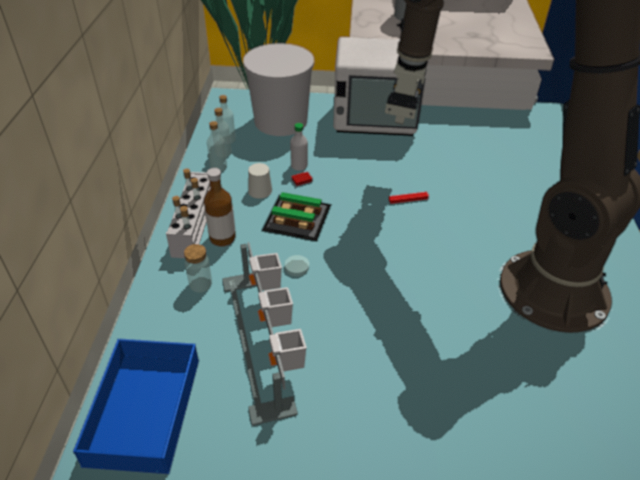

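View pics/i2.png

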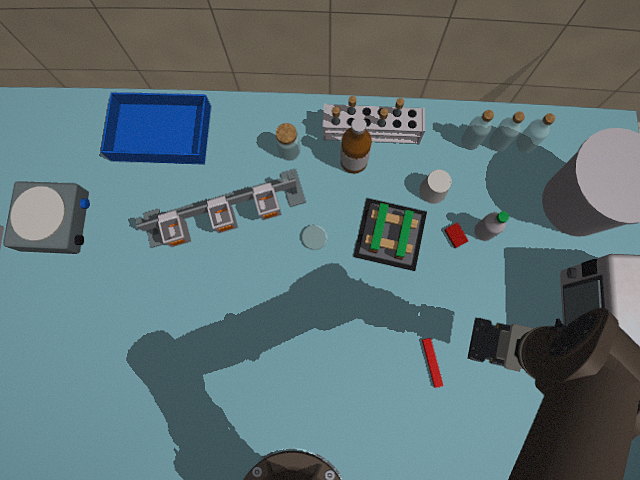

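```bash
python3 - <<'E'
from meas import *
d=snap('top'); M=masks(d['frame'])
for r in rect(d,M['white'],.126,(150,170,285,250)): q=np.array(r[:2])-RO; print(r,'rail',np.round([q@ex,q@ey],1))
s=snap('side'); cv2.imwrite('pics/i3.png',cv2.resize(s['frame'][235:425,215:325],None,fx=5,fy=3.1,interpolation=cv2.INTER_CUBIC))
E
```

```text
(588.6, 287.3, 64.5, 50.4, 20.5, [169.0, 226.0]) rail [-22.4 110.3]
(625.7, 181.4, 64.1, 46.6, 18.9, [219.0, 212.0]) rail [-22.4  -1.9]
(659.9, 84.5, 64.3, 46.9, 19.5, [265.0, 199.0]) rail [ -22.1 -104.7]
```

View pics/i3.png

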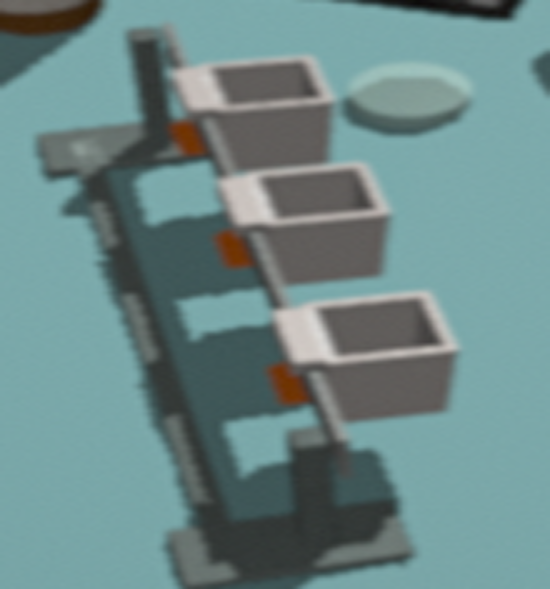

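```bash
python3 -c "
from h import *
print(workorder.sign_off())"
```

```text
the job is handed in; nothing more can be done
None
```

All three caddies are on the rail and the slat tower is built on the mat. I handed the job in at about 93 s, with the arm clear of everything.

**Caddies:** they hang at about y +110, −2 and −105 mm along the rail. Each was hooked while tilted, swung down, and pressed with about 20 N until it snapped. In the last side picture all three are upright with their orange clips behind the bar. All three tops read about 4 mm further forward than the given dimensions imply. The amount is the same on each, so I took it as a measurement offset rather than a bad fit.

**Tower:** brown, then pale, then green, with centres about 60 mm apart in each layer. Each layer was within about 2 mm of the mat's centre, and the layers are square to each other within about a degree.

**What went wrong or differed:**
- **Second caddy:** the first try failed because its clip landed on the bar and it slipped in the grip. I set it down, gripped it again nearer the top, and it then hooked.
- **Greens:** one was knocked aside during the run, so I measured both again. I moved the other one a few centimetres on the bench to make room for the fingers.
- **Joint 7:** it read −2.743 once early on, against a limit of −2.74. I turned it back at once, but this may count against the range rule.
- **Table contact:** the fingers pressed the table with about 24 N once, while picking up a brown slat.

The bystanders and the red look-alike slat are where they were in the first pictures.

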